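Load the dosing syringe into the vial-filling stand

ROBOT

A 7-joint arm with a two-finger parallel gripper is mounted at the origin on the work surface. World frame = base frame: x ahead of the robot, y to its left, z up, the work surface at z = 0. Lengths are in m, angles in degrees, forces in N, time in s.
With the tool pointing down it reaches from about 0.425 to 0.875 m from the base axis. Payload 4.7 kg.
Tool frame: the origin (TCP) lies at the very end of the fingers, on their centre line; the grasp point (between the pads) lies env.tcp_to_grasp behind it (env.tcp_to_grasp is the distance from the TCP to the grasp point, in m); z points along the fingers, x is the direction in which the jaws open and shut, and the axes are right-handed (so a half turn about z gives the same grasp; the last joint's range is limited). The gripper opens to 87 mm and grips with 3 to 60 N. Pads are 19 mm wide; open, the fingers measure 117 mm over their backs; the gripper's body (75 mm by 190 mm) begins 51 mm behind the grasp point.
Start: joints at [64.463, 18.392, -4.016, 83.108, 1.295, 78.541, -3.26], TCP at [0.288, -0.583, 0.223] pointing down, gripper open.
Joint ranges: [-163.93, 163.93], [-17.29, 119.83], [-79.2, 71.16], [3.27, 140.29], [-89.18, 269.18], [5.43, 117.66], [-154.24, 154.24]. Speed limits (degrees/s): [147.25, 147.25, 180, 180, 180, 180, 180].

INTERFACE

Orientations are given as [roll, pitch, yaw] about the fixed x, y, z axes, in that order (R = Rz(yaw) Ry(pitch) Rx(roll)).
In Python, from cell import env gives the robot as it stands. The module is installed in compiled form; this text tells all that it offers.
- The arm moves only by the tool send_rows, never from a script. Its argument "steps" is a list of rows, each a list of 3 entries, a list of its own where there are three numbers: the shift along the tool's x, y, z in m, then the turn, a rotation vector about the tool's x, y, z in rad, then the finger opening in m, from 0 to 0.087. A call has exactly 5 rows; each row is the pose to reach, as a shift and turn from the pose commanded when the call began, along the tool's axes at that moment; what a row does not reach only later rows make up. A row lasts 1/12 s, in which the tool goes at most 41.7 mm and 7.16 degrees, less where a joint would pass 70% of its speed; a pose out of reach is approached as far as the arm can. A call with a gripper value outside its range is refused whole. The fingers move at their own pace and stop on an object; "grip_force" is the grip in N (left out, the last holds). Time passes only in rows, so rows that repeat a pose let the fingers close, or fill a call up. It gives the time, the measured TCP pose, the force and the opening at its end, in the units of the state.
- env.get_obs(): the state, without advancing time (a new reading comes with each control period).
- env.read_camera(name): name is "side" or "top"; returns a dict with "pixels" (480x640x3 uint8, red, green, blue), "fx", "fy", "cx", "cy" (pixels), "position" and "rotation" of the camera in the world. Camera axes: x right, y up, looking along -z (the intrinsics and any distortion apply to the point x, -y, -z); pixel columns grow to the right and rows downward; lengths in m; the calibration is good to about 2 mm. A picture is of the moment at which its call begins. There is no depth.
- env.sign_off(): hands the job in, once; it reports no verdict.
The state is a dict: "time_s": time; "qpos": joint angles; "joint_velocities": joint speeds; "effort": joint torques, N m; "tool_pos": TCP position; "tool_rot": TCP orientation; "force": force on the tool from outside, world axes, zero at the start; "wrist_torque": the same for the moment, N m; "grip_width": finger opening in m.
Only numpy, scipy, OpenCV 4.12 (cv2) and the standard library are available. Lean on these libraries where they do the work, as an engineer would, in place of code of your own. Each camera call takes 0.05 s, during which the arm holds its last target.

TASK

Load the dosing syringe from the steel tray into the vial-filling stand. First lay it in the blue sloping rest, grip head uppermost and flange down against the upper fork, and let go, so that you can take it again in line by its red grip head; then lower it nozzle down into the stand's bayonet ring and turn it clockwise (seen from above) until its ears are tight under the ramps and up against the stops. Let go and leave it locked, and do not disturb the vial waiting under the ring, the red-lidded sample cup or the rack of vials.

Things in the scene. Friction and masses are not known exactly. Their poses are not given: they have to be found in the camera images.
- syringe: Rigid dosing syringe, 154 mm long, about 80 g. Origin: on its axis, centre of the flange's underside. z runs along it to the grip head, y along the ears. Red flange z=0 to 6 mm, 24 (x) x 28 mm, with two flat ears along +y and -y (56 mm tip to tip, 12 wide, 6 thick). Balance point near z=-25 mm. A half turn about z changes nothing. Starts level in the tray, ears level.
- syringe_head (a point): Centre of the syringe's red square grip head: 24 x 24 mm, flats facing the syringe's x and y, 50 mm long, from z=+6 to +56 mm in the syringe's frame (this point at +31 mm). Axes as the syringe's.
- syringe_barrel (a point): Point on the axis of the white barrel, 38 mm below the flange (z=-38 mm), midway between the rest's forks when it lies there. Barrel: 24 mm diameter, z=0 to -80 mm; then the tapering nozzle to z=-98 mm, 7 mm diameter at its end. Axes as the syringe's.
- tray: Fixed open steel instrument tray, 190 (x) x 150 (y) x 40 mm high, walls and floor 3 mm, origin under its centre. The syringe lies along its x axis within some 6 degrees, head to the tray's -x, its axis 15 mm above the bench. The walls rise 25 mm above the axis close to both ends of the syringe.
- rest: Fixed blue sloping rest, base 130 (x) x 80 x 8 mm. Two V-forks carry the barrel from below, its axis in the rest's xz plane, rising at 45 degrees to the rest's -x (nozzle low, towards +x). Forks span 0 to 8 and 68 to 76 mm along the axis from point rest_cradle towards the nozzle, 20 mm to each side; between them the sides are free, and the back plate is 35 mm below the axis.
- rest_cradle (a point): Where the syringe's origin lies when its flange sits on the upper fork of the rest: 95 mm above the bench, at x=-5 mm in the rest's frame. Axes as the rest's (x level, z up). The ears then lie level, along the rest's y.
- stand: Fixed vial-filling stand, origin on the bench under the vertical axis of its bayonet ring. Base plate 150 x 110 x 8 mm (x from -100 to +50 mm), column at x=-80 mm, ring 70 mm outer diameter. Nothing stands higher than the ring's rim. z up.
- stand_rim (a point): Centre of the ring's rim, 173 mm above the bench. Two brass lugs reach in to 19 mm from the axis; the ears enter between them, along the stand's x axis (within 20 degrees). A quarter turn clockwise from above brings them along the stand's y, against stops; on the way ramps press them down 2.8 mm. The last 25 degrees are level and hold by friction. It takes up to about 1 N m.
- stand_seat (a point): Centre of the top of the free seat in the ring, on the ring's axis, 160 mm above the bench; bore 29 mm for the barrel. The syringe's origin comes here when put in (a little lower when pressed), and 2.8 mm lower when locked. Axes as the stand's.
- seat (a joint): Black sprung seat in the ring: how far it is pressed down, in m. 0 free, about 0.0028 with the syringe locked, range 0 to 0.0045. It gives way at 5 N, then 5 N per mm.
- vial: Loose white vial, 22 mm diameter, 42 mm high, in a shallow nest on the stand's base under the ring; its top is 50 mm above the bench. Origin under its centre. Leave alone.
- cup: Loose clear sample cup with red lid, 68 mm diameter, 72 mm high, origin under its centre. Leave alone.
- vial_rack: Loose red rack full of white vials, 60 x 130 mm, 46 mm high, origin under its centre. Leave alone.
Not all that is in view belongs to the job. What is shaped like the syringe but orange is not meant.

How it is judged:
By the outcome, as a careful person would: the job done as asked, in the order asked, and still so for the second after the job is handed in, with the robot touching nothing.
It also fails if it takes over 72 s, if anything falls off the work surface, if the arm or the gripper's body presses on something with over 40 N, if the wrist force passes 120 N, or if a joint passes its speed limit or range.

## Working session

There is one attempt and no reset: what is moved stays moved. The work goes in short steps, Python scripts to look and compute and a tool call to move; the robot and the scene stay as the last step left them, time stands still between calls to the robot, and variables do not carry over. Pictures are saved under pics/ and viewed, and the job is handed in when it is done.

Besides the shell and the picture viewer there is one more tool, called after "Request:" by a JSON object that holds its "op" and its "data". send_rows: Moves the arm, as the interface text tells. Its arguments: {"type":"object","properties":{"steps":{"type":"array"},"grip_force":{"type":"number"}},"required":["steps"]}

```bash
mkdir -p pics; ls
python3 - <<'E'
from cell import env
import cv2
o=env.get_obs(); print(o); print(env.tcp_to_grasp)
for n in("side","top"):
    c=env.read_camera(n); cv2.imwrite(f"pics/{n}0.png",c["pixels"][:,:,::-1])
    print(n,{k:v for k,v in c.items() if k!="pixels"})
E
```

```text
pics
{'time_s': 0.0, 'qpos': array([64.46405037, 18.4391684 , -4.01676269, 83.17326349,  1.29719888,
       78.54068009, -3.25718525]), 'joint_velocities': array([-0.07986333, -0.0407452 ,  0.01945947, -0.11107592, -0.07941372,
       -0.03170373, -0.02813706]), 'effort': array([ 7.86731380e-05, -4.91294825e+01, -4.04103007e-01, -3.12531710e+01,
       -6.40001404e-02,  4.37933556e-02,  1.90544711e-04]), 'tool_pos': array([ 0.2881564 , -0.58203452,  0.22147481]), 'tool_rot': array([ 1.79992574e+02,  1.07743579e-01, -6.36499220e+01]), 'force': array([-0.05195506, -0.28491704, -0.81475101]), 'wrist_torque': array([ 0.01250446, -0.01333698,  0.0492533 ]), 'grip_width': 0.08709548978640314}
0.0187
side {'fx': 464.0186023679605, 'fy': 464.0186023679605, 'cx': 309.70809591274417, 'cy': 243.9747442884555, 'position': array([ 0.49498753, -0.73986527,  0.83872908]), 'rotation': array([46.60080773, -0.53802725, -3.84878481])}
top {'fx': 582.9702596290256, 'fy': 582.9702596290256, 'cx': 324.88940625301814, 'cy': 239.70423089580433, 'position': array([ 0.2508132 , -0.00859474,  1.45413789]), 'rotation': array([ 1.30201990e+01,  3.58300903e-02, -9.14768949e+01])}
```

View pics/side0.png

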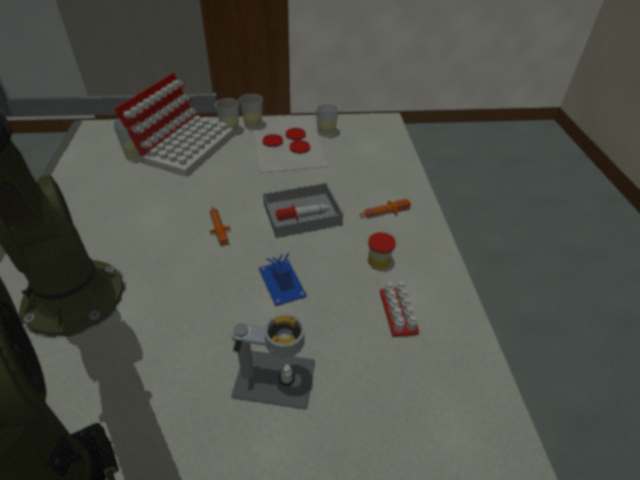

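View pics/top0.png

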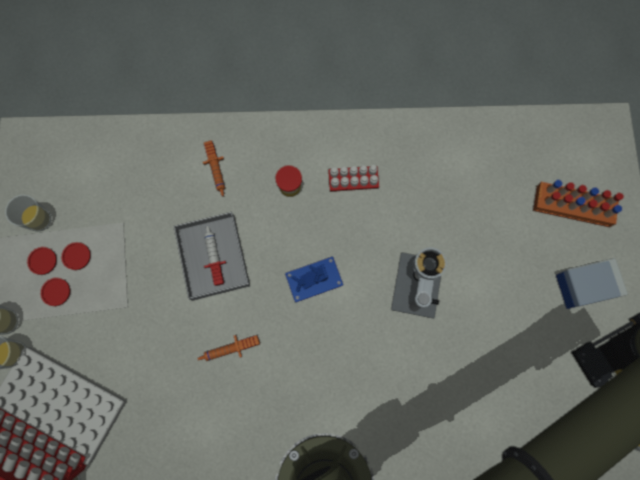

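Top view: the things that could be mistaken for the syringe are the red/white one in the tray (212,258), an orange one at (215,168) and an orange one at (230,348). The description says the red-headed one in the tray. I'll check it in close crops.

```bash
cat > h.py <<'E'
import numpy as np, cv2
from scipy.spatial.transform import Rotation as R
from cell import env
def eul(r): return R.from_euler('xyz',r,degrees=True)
def proj(c,P):
    p=eul(c["rotation"]).inv().apply(np.atleast_2d(P)-c["position"])
    return np.c_[c["fx"]*p[:,0]/-p[:,2]+c["cx"], c["fy"]*p[:,1]/p[:,2]+c["cy"]]
def onplane(c,uv,z):
    uv=np.atleast_2d(uv); d=np.c_[(uv[:,0]-c["cx"])/c["fx"],-(uv[:,1]-c["cy"])/c["fy"],-np.ones(len(uv))]
    d=eul(c["rotation"]).apply(d); return c["position"]+d*((z-c["position"][2])/d[:,2])[:,None]
def crop(c,u0,v0,w,h,k,name):
    im=c["pixels"][v0:v0+h,u0:u0+w,::-1]; cv2.imwrite("pics/"+name,cv2.resize(im,None,fx=k,fy=k,interpolation=cv2.INTER_CUBIC))
E
python3 - <<'E'
from h import *
c=env.read_camera("top"); s=env.read_camera("side")
crop(c,170,205,180,110,4.4,"t_a.png"); crop(c,380,240,80,80,7,"t_st.png")
crop(s,250,175,110,80,7,"s_tr.png"); crop(s,225,250,100,160,3.7,"s_st.png")
E
```

```text
(no output)
```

View pics/t_a.png

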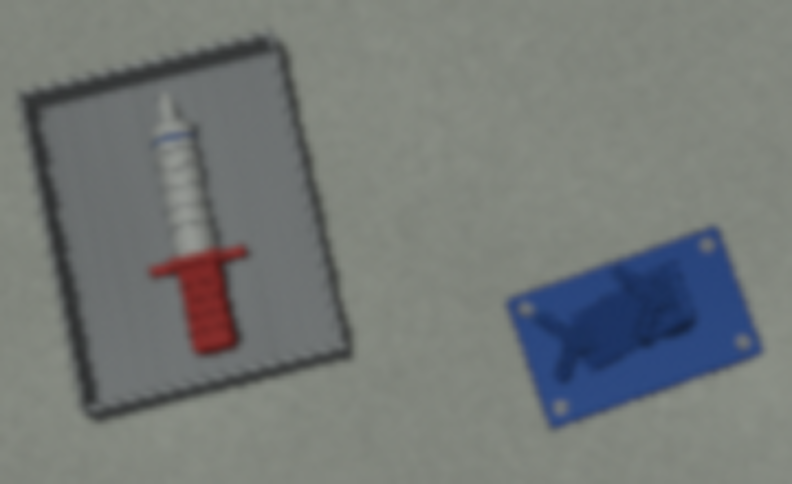

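View pics/t_st.png

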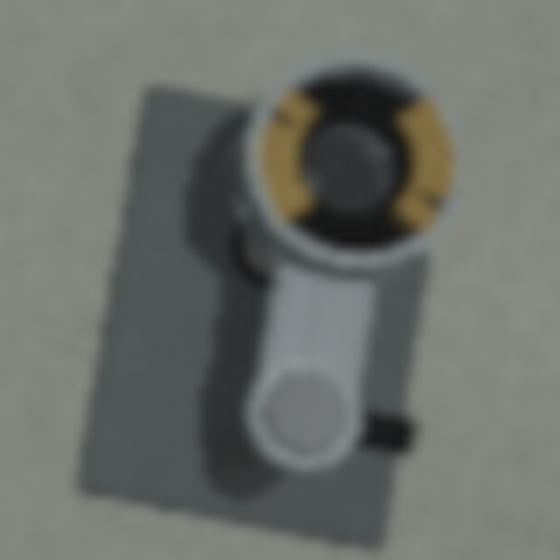

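View pics/s_tr.png

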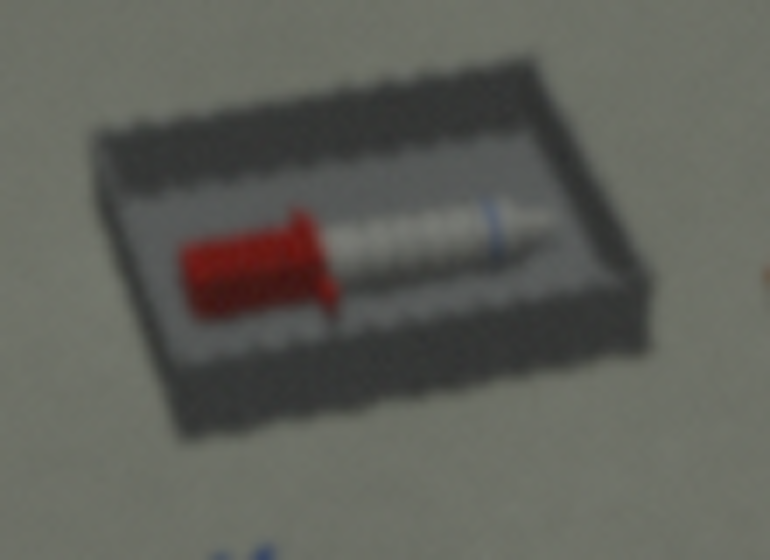

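View pics/s_st.png

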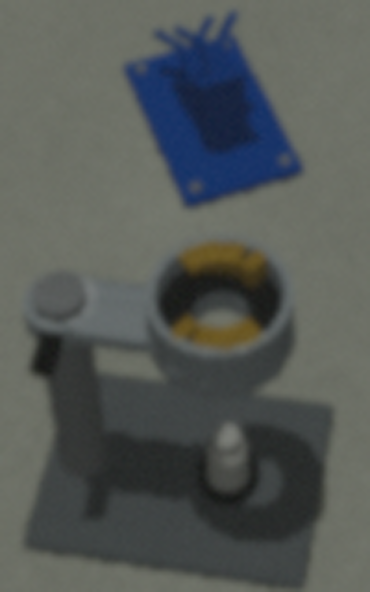

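The crops show the red head with white barrel in the tray: head end at top pixel (219,285), nozzle tip at (207,227). The blue rest is centred near (314,279) and the ring near (430,263). Next I'll measure by fitting models in both cameras.

```bash
cat > fit.py <<'E'
from h import *
from scipy.optimize import least_squares
c=env.read_camera("top"); s=env.read_camera("side")
T=lambda p,o,k:np.array(p,float)/k+np.array(o)-0.0
def fit(mt,ut,ms,us,x0,name):
    def f(x,sep=False):
        r=R.from_euler('z',x[2]); t=[x[0],x[1],0]
        e=[]
        if len(mt): e.append(proj(c,r.apply(mt)+t)-ut)
        if len(ms): e.append(proj(s,r.apply(ms)+t)-us)
        return np.vstack(e).ravel()
    for sub in("both","top","side"):
        sv=(mt,ut,ms,us)
        g=f
        def g(x):
            v=f(x).reshape(-1,2); n=len(mt)
            return (v if sub=="both" else v[:n] if sub=="top" else v[n:]).ravel()
        if (sub=="top" and len(mt)<2) or (sub=="side" and len(ms)<2): continue
        q=least_squares(g,x0); print(name,sub,q.x[:2].round(4),np.degrees(q.x[2]).round(2),"rms px",np.sqrt(np.mean(q.fun**2)).round(2))
A=(170,205);
# tray : head to -x. +x is image up
m=np.array([[.095,.075,.04],[.095,-.075,.04],[-.095,-.075,.04],[-.095,.075,.04]])
ms=np.array([[-.095,.075,.04],[.095,.075,.04],[.095,-.075,.04],[-.095,-.075,0],[.095,-.075,0]])
fit(m,T([(25,97),(275,40),(350,352),(92,415)],A,4.4),ms,T([(97,133),(533,60),(650,285),(183,437),(650,350)],(250,175),7),[.5,.2,.1],"tray")
# rest base, try x to image right (-y) : corners z .008
m=np.array([[-.065,.04,.008],[.065,.04,.008],[.065,-.04,.008],[-.065,-.04,.008]])
ut=T([(510,300),(716,227),(762,352),(552,428)],A,4.4)
us=T([(238,36),(302,170),(187,207),(125,65)],(225,250),3.7) 
for flip in (0,1):
    mm=m*([-1,-1,1] if flip else [1,1,1])
    # side order: image upper right(+y,+x), lower right (-y,+x), lower left, upper left
    fit(mm,ut,mm,us,[.5,0,-1.2+np.pi*flip],"rest")
# syringe axis: tip, barrel/flange.., head end
m=np.array([[.098,0,0.015],[-.056,0,.015]])
fit(m,T([(165,96),(216,345)],A,4.4),m,T([(551,218),(193,283)],(250,175),7),[.5,.2,.1],"syr(org=flange)")
E
python3 fit.py
```

```text
tray both [0.5469 0.264 ] 12.74 rms px 1.12
tray top [0.5441 0.2638] 12.93 rms px 0.87
tray side [0.5496 0.2647] 12.24 rms px 0.83
rest both [0.486  0.0114] -72.17 rms px 0.88
rest top [0.4844 0.0127] -71.75 rms px 0.72
rest side [0.4875 0.0093] -72.65 rms px 0.5
rest both [0.486  0.0114] 107.83 rms px 0.88
rest top [0.4844 0.0127] 108.25 rms px 0.72
rest side [0.4875 0.0093] 107.35 rms px 0.5
syr(org=flange) both [0.5319 0.2611] 12.58 rms px 0.65
syr(org=flange) top [0.5314 0.2615] 12.28 rms px 0.59
syr(org=flange) side [0.5325 0.2601] 13.51 rms px 0.63
```

```bash
sed -i 's|np.array(p,float)/k+np.array(o)-0.0|(np.array(p,float)+.5)/k-.5+np.array(o)|' fit.py
cat >> fit.py <<'E'
B=(380,240)
E
python3 fit.py | grep -v "both"
cat > ov.py <<'E'
from h import *
def draw(c,segs,u0,v0,w,h,k,name):
    im=cv2.resize(c["pixels"][v0:v0+h,u0:u0+w,::-1],None,fx=k,fy=k,interpolation=cv2.INTER_CUBIC)
    for P,col in segs:
        q=(proj(c,P)-[u0,v0]+.5)*k-.5
        cv2.polylines(im,[np.round(q*8).astype(int).reshape(-1,1,2)],False,col,1,cv2.LINE_AA,3)
    cv2.imwrite("pics/"+name,im)
def box(x,y,z0,z1,X,Y,yaw):
    r=R.from_euler('z',yaw,degrees=True); o=[]
    for z in(z0,z1):
        o.append(r.apply(np.array([[X[i],Y[j],z] for i,j in((0,0),(1,0),(1,1),(0,1),(0,0))],float))+[x,y,0])
    return o
def rest(x,y,yaw):
    r=R.from_euler('z',yaw,degrees=True); t=[x,y,0]
    S=[(b,(0,255,255)) for b in box(x,y,0,.008,(-.065,.065),(-.04,.04),yaw)]
    S.append((r.apply([[.0+ -.005-.056*.707,0,.095+.056*.707],[-.005+.098*.707,0,.095-.098*.707]])+t,(0,255,0)))
    for d in (0,.008,.068,.076):
        a=np.array([-.005+d*.707,0,.095-d*.707]); S.append((r.apply([a+[0,-.02,0],a+[0,.02,0]])+t,(0,0,255)))
    return S
def circ(x,y,z,rad): 
    a=np.linspace(0,2*np.pi,60); return np.c_[x+rad*np.cos(a),y+rad*np.sin(a),z+0*a]
def stand(x,y,yaw):
    S=[(b,(0,255,255)) for b in box(x,y,0,.008,(-.1,.05),(-.055,.055),yaw)]
    S+=[(circ(x,y,.173,.035),(0,255,0)),(circ(x,y,.160,.0145),(0,0,255)),(circ(x,y,.05,.011),(255,0,255))]
    return S
def syr(x,y,yaw,z=.015):
    r=R.from_euler('z',yaw,degrees=True)
    # z axis of syringe along -x of yaw
    f=lambda p:(r.apply(np.array(p,float))+[x,y,z])
    S=[]
    S.append((f([[-.056,-.012,.012],[-.056,.012,.012],[-.006,.012,.012],[-.006,-.012,.012],[-.056,-.012,.012]]),(0,255,0)))
    for X in(0,-.006): S.append((f([[X,-.028,.006],[X,.028,.006]]),(0,255,255)))
    S.append((f([[0,.012,0],[.08,.012,0],[.098,.0035,0],[.098,-.0035,0],[.08,-.012,0],[0,-.012,0]]),(255,0,0)))
    return S
def tray(x,y,yaw): return [(b,(0,255,255)) for b in box(x,y,0,.04,(-.095,.095),(-.075,.075),yaw)]
E
python3 - <<'E'
from ov import *
c=env.read_camera("top"); s=env.read_camera("side")
r0=.486,.0114,-72.2; 
for n,rr in(("a",r0),("b",(.486,.0114,107.8))):
    draw(c,rest(*rr),280,250,70,60,5.5,f"ot{n}.png"); draw(s,rest(*rr),240,235,80,80,5,f"os{n}.png")
a=[cv2.imread(f"pics/o{x}.png") for x in("ta","tb","sa","sb")]
a=[cv2.resize(i,(385,300)) for i in a]
cv2.imwrite("pics/rest_ov.png",np.vstack([np.hstack(a[:2]),np.hstack(a[2:])]))
E
```

```text
tray top [0.5451 0.2648] 12.93 rms px 0.87
tray side [0.5485 0.2666] 12.26 rms px 0.8
rest top [0.4854 0.0136] -71.75 rms px 0.72
rest side [0.4866 0.0105] -72.63 rms px 0.49
rest top [0.4854 0.0136] 108.25 rms px 0.72
rest side [0.4866 0.0105] 107.37 rms px 0.49
syr(org=flange) top [0.5324 0.2624] 12.29 rms px 0.58
syr(org=flange) side [0.5314 0.2621] 13.51 rms px 0.61
```

View pics/rest_ov.png

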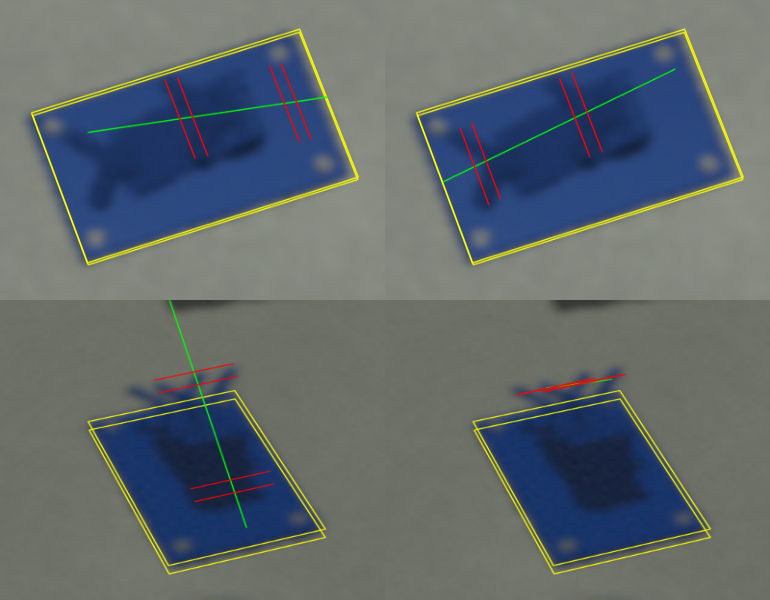

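Overlay b (right column) matches: the rest's +x points to world +y (yaw about 107.8°), with forks at top pixels near (297,279) and (316,271). The head end will point to world -y. Next I'll measure the stand and overlay everything.

```bash
cat >> fit.py <<'E'
m=np.array([[.05,.055,.008],[-.1,.055,.008],[-.1,-.055,.008],[0,0,.173],[0,0,.173]])
ms=np.array([[.05,-.055,.008],[.05,.055,.008],[-.1,-.055,.008]])
fit(m,T([(148,87),(80,490),(383,548),(354,164),(354,164)],B,7),np.array([[.05,.055,.008],[.05,-.055,.008],[-.1,-.055,.008],[0,0,.173],[0,0,.173]]),T([(333,408),(303,585),(25,548),(222,300),(222,300)],(225,250),3.7),[.4,-.2,-.2],"stand")
E
python3 fit.py | grep stand
cat > o2.py <<'E'
from ov import *
import sys
def go(st,sy,tr,re,tag):
    c=env.read_camera("top"); s=env.read_camera("side")
    S=stand(*st)
    draw(c,S,380,240,80,80,5,"x1.png"); draw(s,S,225,310,100,100,4,"x2.png")
    S=syr(*sy)+tray(*tr)
    draw(c,S,170,205,85,100,4,"x3.png"); draw(s,S,255,175,95,70,4,"x4.png")
    I=[cv2.resize(cv2.imread(f"pics/x{i}.png"),(390,n)) for i,n in((1,300),(2,300),(3,300),(4,300))]
    I=[cv2.imread(f"pics/x{i}.png") for i in(1,2,3,4)]
    I=[cv2.copyMakeBorder(i,0,400-i.shape[0],0,400-i.shape[1],cv2.BORDER_CONSTANT) for i in I]
    cv2.imwrite(f"pics/{tag}_st.png",np.hstack(I[:2])); cv2.imwrite(f"pics/{tag}_sy.png",np.hstack(I[2:]))
E
python3 - <<'E'
from o2 import *
go((.477,-.196,-10.5),(.532,.262,12.7),(.5468,.2655,12.6),(.486,.012,107.8),"p")
E
```

```text
stand both [ 0.4891 -0.2517] -12.46 rms px 0.86
stand top [ 0.4882 -0.2497] -12.49 rms px 0.34
stand side [ 0.4897 -0.2533] -12.23 rms px 0.77
```

Run:
```python
from o2 import *
go((.489,-.2515,-12.4),(.532,.262,12.7),(.5468,.2655,12.6),(.486,.012,107.8),"p")
```

```text
(no output)
```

View pics/p_st.png

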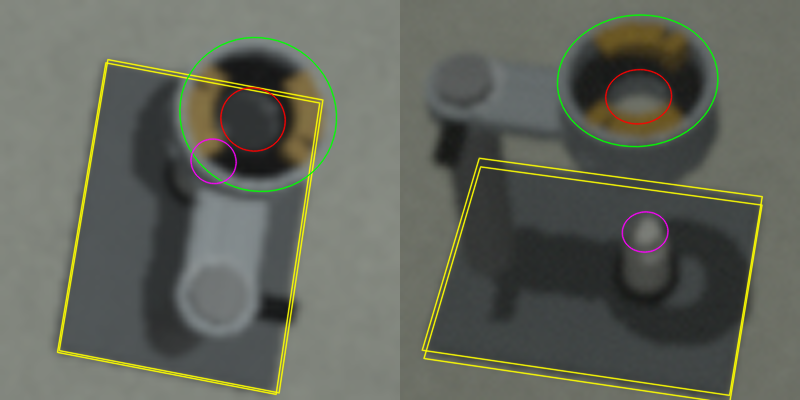

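View pics/p_sy.png

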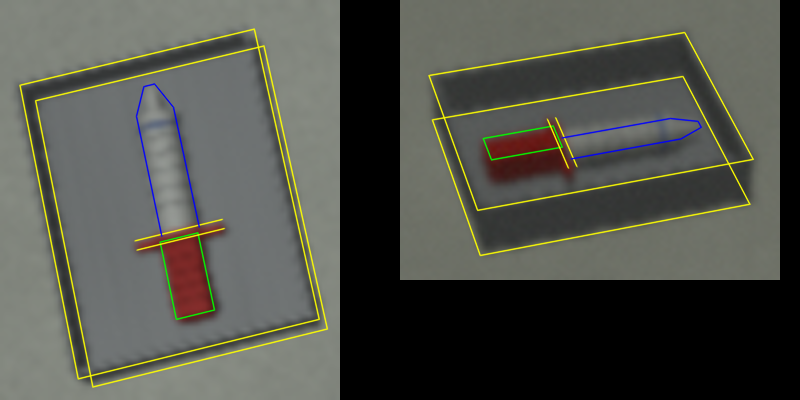

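```bash
cat > sil.py <<'E'
from h import *
from scipy.optimize import minimize
K=8
def hullmask(c,parts,u0,v0,w,h):
    m=np.zeros((h*K,w*K),np.uint8)
    for P in parts:
        q=(proj(c,P)-[u0,v0]+.5)*K-.5
        cv2.fillConvexPoly(m,cv2.convexHull(np.round(q).astype(np.int32)),255)
    m=cv2.resize(m,(w,h),interpolation=cv2.INTER_AREA).astype(float)/255
    return cv2.GaussianBlur(m,(0,0),.8)
def boxp(X,Y,Z): return np.array([[x,y,z] for x in X for y in Y for z in Z],float)
a=np.linspace(0,2*np.pi,40)
def cyl(r0,z0,r1,z1): return np.vstack([np.c_[r*np.cos(a),r*np.sin(a),z+0*a] for r,z in((r0,z0),(r1,z1))])
REDP=[boxp((-.012,.012),(-.012,.012),(.006,.056)),boxp((-.012,.012),(-.014,.014),(0,.006)),boxp((-.006,.006),(-.028,.028),(0,.006))]
WHITEP=[cyl(.012,0,.012,-.08),cyl(.012,-.08,.0035,-.098)]
def soft_red(c,u0,v0,w,h):
    im=c["pixels"][v0:v0+h,u0:u0+w].astype(float); r=im[...,0]-(im[...,1]+im[...,2])/2
    return np.clip(r/np.percentile(r,99.5 if 0 else 99),0,1)
def Rs(yaw): # tray pose: z_s=(-cos,-sin,0), x_s up, y_s = z x x
    z=np.array([-np.cos(yaw),-np.sin(yaw),0]); x=np.array([0,0,1.]); y=np.cross(z,x); return np.c_[x,y,z]
E
cat > fs.py <<'E'
from sil import *
c=env.read_camera("top"); s=env.read_camera("side")
W={"top":(c,190,215,50,80),"side":(s,265,190,70,40)}
def cost(p,use,ret=False):
    M=Rs(p[2]); t=np.array([p[0],p[1],.015]); e=0
    for n in use:
        cc,*w=W[n]
        r=hullmask(cc,[P@M.T+t for P in REDP],*w); wh=hullmask(cc,[P@M.T+t for P in WHITEP],*w)*(1-r)
        im=cc["pixels"][w[1]:w[1]+w[3],w[0]:w[0]+w[2]].astype(float)
        # linear model: image = a+b*red+c*white ; tray floor bg only
        A=np.c_[np.ones(r.size),r.ravel(),wh.ravel()]
        sel=((r+wh)>.02).ravel(); sel=cv2.dilate(sel.reshape(r.shape).astype(np.uint8),np.ones((7,7))).ravel()>0 if ret is None else slice(None)
        B=im.reshape(-1,3); x=np.linalg.lstsq(A,B,rcond=None)[0]; d=B-A@x; d=np.sqrt(d**2+9)  # robust
        e+=d.mean()
    return e
for use in(["top"],["side"],["top","side"]):
    q=minimize(cost,[.532,.262,np.radians(12.7)],args=(use,),method="Nelder-Mead",options=dict(initial_simplex=np.array([[.532,.262,.22],[.538,.262,.22],[.532,.268,.22],[.532,.262,.28]])))
    print(use,q.x[:2].round(4),np.degrees(q.x[2]).round(2),q.fun.round(2))
E
python3 fs.py
```

```text
['top'] [0.5307 0.262 ] 12.89 9.91
['side'] [0.5285 0.2668] 18.02 14.08
['top', 'side'] [0.5297 0.2644] 16.61 24.39
```

```bash
cat > go.py <<'E'
from h import *
import sys
# usage go.py x y z  xt(3)  zt(3): prints shift & rotvec in tool axes
def plan(p,xt,zt,verbose=True):
    o=env.get_obs(); Rc=eul(o["tool_rot"]).as_matrix()
    zt=np.array(zt,float)/np.linalg.norm(zt); xt=np.array(xt,float); xt-=zt*(xt@zt); xt/=np.linalg.norm(xt)
    Rt=np.c_[xt,np.cross(zt,xt),zt]
    d=Rc.T@(np.array(p)-o["tool_pos"]); rv=R.from_matrix(Rc.T@Rt).as_rotvec()
    print("shift",d.round(4).tolist(),"turn",rv.round(4).tolist(),"|",np.linalg.norm(d).round(3),np.degrees(np.linalg.norm(rv)).round(1))
    print("t",round(o["time_s"],2),"q",o["qpos"].round(0).tolist(),"F",o["force"].round(1).tolist(),"M",o["wrist_torque"].round(2).tolist(),"g",round(o["grip_width"],4),"pos",o["tool_pos"].round(4).tolist())
if __name__=="__main__":
    a=[float(v) for v in sys.argv[1:]]; plan(a[:3],a[3:6],a[6:9])
E
python3 go.py .43 -.2 .33 .218 -.976 0 0 0 -1; python3 go.py .567 .2706 .15 .218 -.976 0 0 0 -1
```

```text
shift [-0.2799, -0.2966, -0.1074] turn [0.0001, -0.0001, 0.2401] | 0.422 13.8
t 0.9 q [64.0, 18.0, -4.0, 83.0, 1.0, 79.0, -3.0] F [-0.8, -0.1, -0.2] M [0.04, 0.02, 0.06] g 0.0872 pos [0.2884, -0.5825, 0.2226]
shift [-0.6409, -0.6283, 0.0725] turn [0.0001, -0.0001, 0.2401] | 0.9 13.8
t 0.9 q [64.0, 18.0, -4.0, 83.0, 1.0, 79.0, -3.0] F [-0.8, -0.1, -0.2] M [0.04, 0.02, 0.06] g 0.0872 pos [0.2884, -0.5825, 0.2226]
```

Request:
{"op": "send_rows", "data": {"steps": [[[-0.03,-0.03,-0.03],[0,0,0],0.06],[[-0.05,-0.055,-0.06],[0,0,0.05],0.06],[[-0.08,-0.085,-0.08],[0,0,0.1],0.06],[[-0.105,-0.11,-0.1],[0,0,0.15],0.06],[[-0.13,-0.14,-0.107],[0,0,0.2],0.06]], "grip_force": 30}}

```text
time_s: 1.32
tool_pos: [0.3514, -0.4155, 0.3287]
tool_rot: [-179.9, -0.2, -75.4]
force: [0.3, -0.9, 0.5]
grip_width: 0.0634
```

```bash
python3 go.py .567 .2706 .25 .218 -.976 0 0 0 -1
```

```text
shift [-0.6096, -0.382, 0.0769] turn [-0.0012, -0.0037, 0.0357] | 0.723 2.1
t 1.32 q [55.0, 4.0, -9.0, 88.0, 1.0, 88.0, -29.0] F [0.3, -0.9, 0.5] M [0.01, -0.08, -0.0] g 0.0634 pos [0.3514, -0.4155, 0.3287]
```

Request:
{"op": "send_rows", "data": {"steps": [[[-0.034,-0.02,0],[0,0,0.035],0.06],[[-0.068,-0.04,0],[0,0,0.035],0.06],[[-0.102,-0.06,0],[0,0,0.035],0.06],[[-0.136,-0.08,0.0],[0,0,0.035],0.06],[[-0.17,-0.1,0.0],[0,0,0.035],0.06]]}}

```text
time_s: 1.73
tool_pos: [0.4044, -0.2239, 0.3262]
tool_rot: [-180.0, -0.1, -77.1]
force: [-0.7, 0.2, -0.0]
grip_width: 0.0602
```

Request:
{"op": "send_rows", "data": {"steps": [[[-0.034,-0.022,0],[0,0,0],0.06],[[-0.068,-0.044,0],[0,0,0],0.06],[[-0.102,-0.066,0],[0,0,0],0.06],[[-0.136,-0.088,0.0],[0,0,0],0.06],[[-0.17,-0.11,0.0],[0,0,0],0.06]]}}

```text
time_s: 2.15
tool_pos: [0.4737, -0.0337, 0.3263]
tool_rot: [-180.0, -0.1, -77.1]
force: [1.4, -0.1, -0.1]
grip_width: 0.0599
```

```bash
python3 go.py .567 .2706 .15 .218 -.976 0 0 0 -1
```

```text
shift [-0.2761, -0.1585, 0.1761] turn [-0.0008, -0.0011, 0.0048] | 0.364 0.3
t 2.15 q [36.0, -4.0, -33.0, 96.0, -2.0, 88.0, -74.0] F [1.4, -0.1, -0.1] M [0.01, -0.05, -0.04] g 0.0599 pos [0.4737, -0.0337, 0.3263]
```

Request:
{"op": "send_rows", "data": {"steps": [[[-0.034,-0.02,0],[0,0,0],0.06],[[-0.068,-0.04,0],[0,0,0],0.06],[[-0.102,-0.06,0],[0,0,0],0.06],[[-0.136,-0.08,0.01],[0,0,0],0.06],[[-0.17,-0.1,0.03],[0,0,0],0.06]]}}

```text
time_s: 2.57
tool_pos: [0.534, 0.1528, 0.2993]
tool_rot: [-179.7, -0.0, -77.1]
force: [0.4, -0.6, -1.1]
grip_width: 0.0598
```

Request:
{"op": "send_rows", "data": {"steps": [[[-0.03,-0.017,0.02],[0,0,0],0.06],[[-0.057,-0.032,0.04],[0,0,0],0.06],[[-0.08,-0.045,0.065],[0,0,0],0.06],[[-0.095,-0.053,0.09],[0,0,0],0.06],[[-0.102,-0.056,0.12],[0,0,0],0.06]]}}

```text
time_s: 2.98
tool_pos: [0.5644, 0.2662, 0.1767]
tool_rot: [-179.9, 0.2, -76.9]
force: [-1.0, -0.0, -0.4]
grip_width: 0.0596
```

```bash
python3 go.py .567 .2706 .15 .218 -.976 0 0 0 -1
python3 - <<'E'
from h import *
c=env.read_camera("top"); s=env.read_camera("side")
crop(c,120,180,180,140,2.2,"a.png"); crop(s,230,120,180,140,2.2,"b.png")
cv2.imwrite("pics/v1.png",np.hstack([cv2.imread("pics/a.png"),cv2.imread("pics/b.png")]))
E
```

```text
shift [-0.0037, -0.0034, 0.0268] turn [-0.0021, 0.0027, 0.0086] | 0.027 0.5
t 2.98 q [9.0, 23.0, -46.0, 89.0, 17.0, 75.0, -117.0] F [-1.0, -0.0, -0.4] M [0.02, -0.05, -0.03] g 0.0596 pos [0.5644, 0.2662, 0.1767]
```

View pics/v1.png

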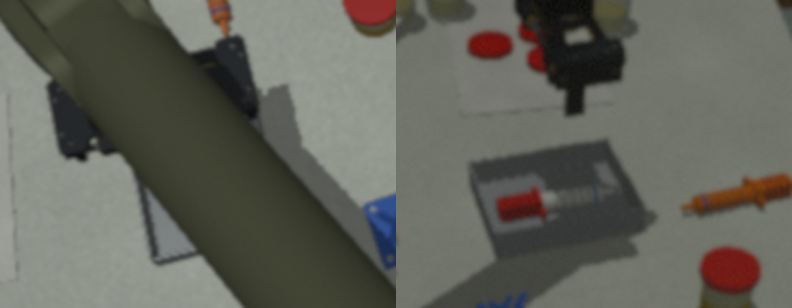

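Run:
```python
from h import *
s=env.read_camera("side");o=env.get_obs();M=eul(o["tool_rot"]).as_matrix()
for d in([.03,0,0],[.045,0,0],[.045,.0095,0],[.045,-.0095,0]): print(d,proj(s,o["tool_pos"]+M@d).round(1))
crop(s,280,120,60,60,10,"b1.png")
```

```text
[0.03, 0, 0] [[310.8 169.2]]
[0.045, 0, 0] [[312.6 172.5]]
[0.045, 0.0095, 0] [[308.9 173.1]]
[0.045, -0.0095, 0] [[316.2 171.9]]
```

View pics/b1.png

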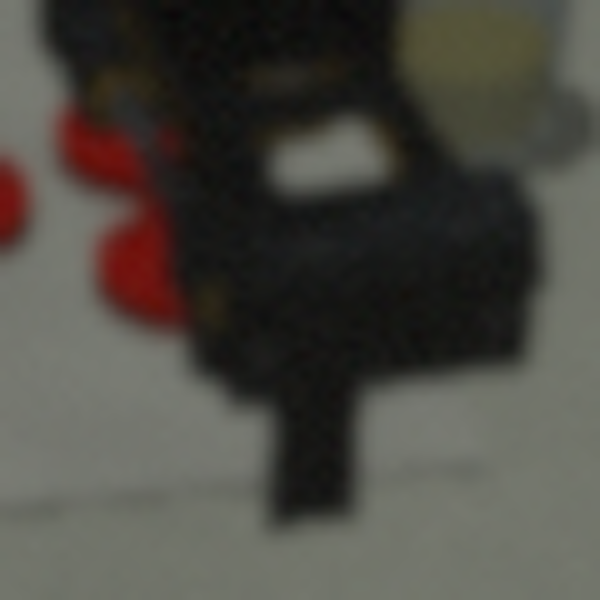

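Request:
{"op": "send_rows", "data": {"steps": [[[-0.002,-0.002,0.03],[0,0,0.008],0.06],[[-0.0035,-0.004,0.06],[0,0,0.008],0.06],[[-0.0035,-0.004,0.09],[0,0,0.008],0.06],[[-0.0035,-0.004,0.11],[0,0,0.008],0.06],[[-0.0035,-0.004,0.125],[0,0,0.008],0.06]]}}

```text
time_s: 3.55
tool_pos: [0.5685, 0.2647, 0.0521]
tool_rot: [-179.9, -0.1, -77.7]
force: [0.6, -0.5, -0.3]
grip_width: 0.06
```

```bash
python3 go.py .568 .2706 .007 .218 -.976 0 0 0 -1
python3 - <<'E'
from h import *
c=env.read_camera("side"); crop(c,255,160,100,80,7.5,"v2.png")
E
```

```text
shift [-0.0059, -0.0008, 0.0451] turn [-0.0009, -0.0012, -0.0052] | 0.046 0.3
t 3.55 q [6.0, 30.0, -43.0, 96.0, 22.0, 63.0, -121.0] F [0.6, -0.5, -0.3] M [-0.05, 0.05, 0.05] g 0.06 pos [0.5685, 0.2647, 0.0521]
```

View pics/v2.png

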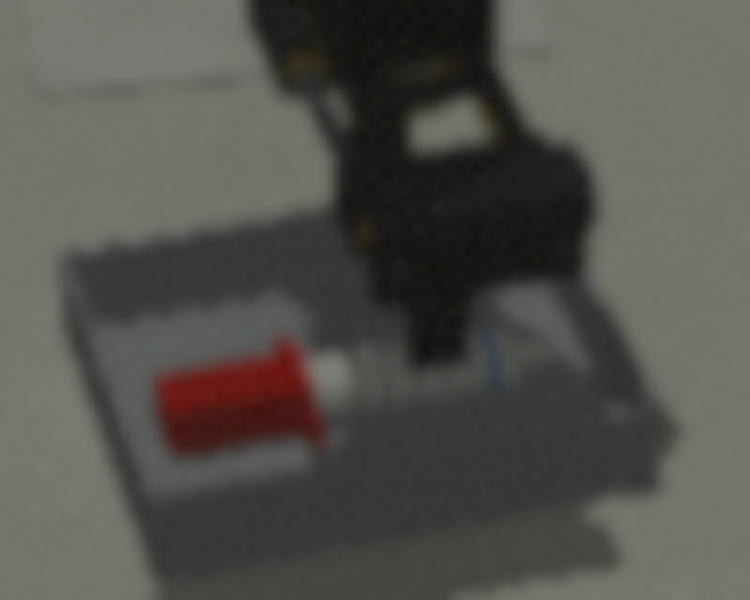

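Run:
```python
from h import *
from sil import Rs
s=env.read_camera("side")
M=Rs(np.radians(12.5))
for x in(.531,.533,.535):
  P=np.array([[0,0,-.098],[0,0,-.072],[0,0,-.08],[.006,.028,.003],[.006,-.028,.003],[.012,0,.056],[-.012,0,.056]])@M.T+[x,.262,.015]
  q=proj(s,P)+[-1.4,-.5]; print(x,((q-[255,160]+.5)*7.5-.5).round(0).tolist())
```

```text
0.531 [[549.0, 342.0], [483.0, 354.0], [503.0, 350.0], [271.0, 330.0], [310.0, 422.0], [150.0, 388.0], [152.0, 438.0]]
0.533 [[554.0, 342.0], [488.0, 354.0], [508.0, 350.0], [276.0, 330.0], [315.0, 422.0], [155.0, 387.0], [158.0, 438.0]]
0.535 [[559.0, 342.0], [494.0, 353.0], [514.0, 350.0], [281.0, 330.0], [321.0, 422.0], [161.0, 387.0], [163.0, 437.0]]
```

Request:
{"op": "send_rows", "data": {"steps": [[[-0.003,-0.002,0.015],[0,0,-0.005],0.06],[[-0.003,-0.002,0.028],[0,0,-0.005],0.06],[[-0.003,-0.002,0.039],[0,0,-0.005],0.06],[[-0.003,-0.002,0.044],[0,0,-0.005],0.06],[[-0.003,-0.002,0.044],[0,0,-0.005],0.06]]}}

```text
time_s: 4.07
tool_pos: [0.5677, 0.2692, 0.0064]
tool_rot: [179.8, -0.0, -77.3]
force: [0.1, 0.5, 0.3]
grip_width: 0.0599
```

```bash
python3 go.py .570 .268 .007 .218 -.976 0 0 0 -1
```

```text
shift [0.0016, -0.002, -0.0006] turn [0.0026, -0.0006, 0.0022] | 0.003 0.2
t 4.07 q [4.0, 33.0, -41.0, 97.0, 25.0, 59.0, -123.0] F [0.1, 0.5, 0.3] M [0.02, 0.06, 0.03] g 0.0599 pos [0.5677, 0.2692, 0.0064]
```

Request:
{"op": "send_rows", "data": {"steps": [[[0.0015,-0.002,0.0],[0,0,0.0],0.05],[[0.0015,-0.002,0.0],[0,0,0.0],0.035],[[0.0015,-0.002,0.0],[0,0,0.0],0.01],[[0.0015,-0.002,0.0],[0,0,0.0],0.01],[[0.0015,-0.002,0.0],[0,0,0.0],0.01]], "grip_force": 30}}

```text
time_s: 4.48
tool_pos: [0.5712, 0.2688, 0.0085]
tool_rot: [-180.0, 0.0, -77.3]
force: [0.6, 0.1, 0.4]
grip_width: 0.0344
```

Request:
{"op": "send_rows", "data": {"steps": [[[0.0,0.0,0.0],[0,0,0.0],0.01],[[0,0,-0.02],[0,0,0.0],0.01],[[0,0,-0.05],[0,0,0.0],0.01],[[0,0,-0.08],[0,0,0.0],0.01],[[0,0,-0.11],[0,0,0.0],0.01]]}}

```text
time_s: 4.9
tool_pos: [0.5704, 0.2686, 0.1189]
tool_rot: [179.9, -0.0, -77.3]
force: [0.4, 0.5, -1.0]
grip_width: 0.0232
```

```bash
python3 go.py .570 .268 .25 .218 -.976 0 0 0 -1
python3 - <<'E'
from h import *
c=env.read_camera("side"); crop(c,255,120,110,100,7,"v3.png")
E
```

```text
shift [0.0005, 0.0007, -0.1311] turn [0.001, -0.0001, 0.0024] | 0.131 0.1
t 4.9 q [7.0, 26.0, -45.0, 92.0, 19.0, 70.0, -119.0] F [0.4, 0.5, -1.0] M [0.03, -0.04, 0.02] g 0.0232 pos [0.5704, 0.2686, 0.1189]
```

View pics/v3.png

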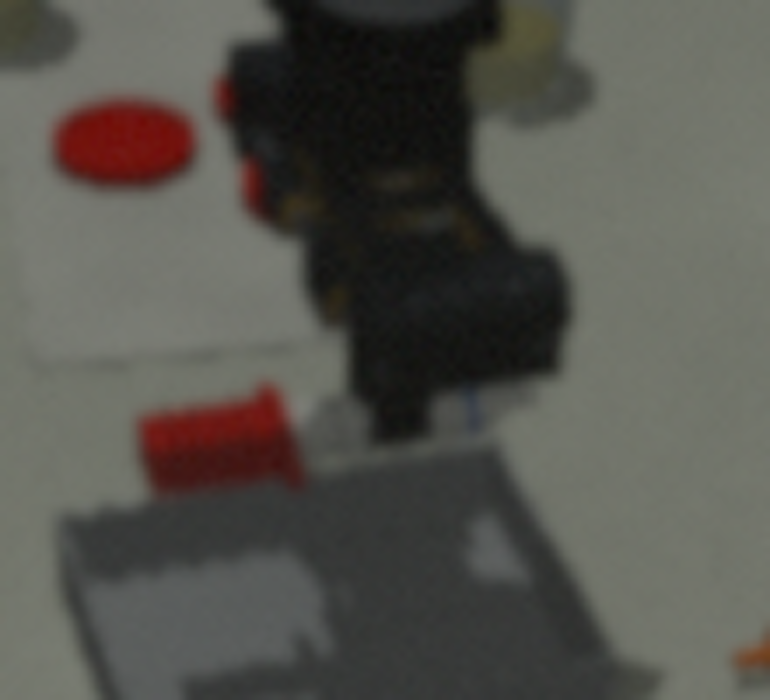

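Run:
```python
from h import *
s=env.read_camera("side");o=env.get_obs();M=eul(o["tool_rot"]).as_matrix()
f=lambda d:((proj(s,o["tool_pos"]+M@np.array(d))-[255,160-40]+.5)*7-.5+np.array([-1.4,-.5])*7).round(0).tolist()[0]
print("finger",f([.026,.0095,0]),f([.026,-.0095,0]))
for a in(.034,.037,.040,.043):
  print(a,"ear far/near low",f([-.028,a,-.001]),f([.028,a,-.001]),f([.028,a+.003,-.013]),f([-.028,a+.003,-.013]),"head end top/bot",f([-.012,a+.056,-.019]),f([.012,a+.056,-.019]),f([.012,a+.056,.005]),"tip",f([0,a-.098,-.007]))
```

```text
finger [383.0, 442.0] [432.0, 434.0]
0.034 ear far/near low [281.0, 370.0] [321.0, 454.0] [313.0, 429.0] [272.0, 345.0] head end top/bot [146.0, 379.0] [161.0, 415.0] [164.0, 469.0] tip [548.0, 356.0]
0.037 ear far/near low [273.0, 372.0] [313.0, 456.0] [305.0, 431.0] [265.0, 347.0] head end top/bot [138.0, 380.0] [153.0, 417.0] [156.0, 470.0] tip [541.0, 357.0]
0.04 ear far/near low [266.0, 373.0] [305.0, 457.0] [297.0, 432.0] [257.0, 348.0] head end top/bot [130.0, 382.0] [145.0, 418.0] [148.0, 471.0] tip [533.0, 358.0]
0.043 ear far/near low [258.0, 374.0] [297.0, 459.0] [289.0, 433.0] [250.0, 349.0] head end top/bot [122.0, 383.0] [137.0, 420.0] [140.0, 473.0] tip [526.0, 360.0]
```

Run:
```python
from h import *
s=env.read_camera("side");o=env.get_obs();print(o["tool_pos"],o["grip_width"],o["time_s"]); crop(s,255,120,110,100,7,"v4.png")
```

```text
[0.57256556 0.26985913 0.12102018] 0.02275611346464982 5.05
```

View pics/v4.png

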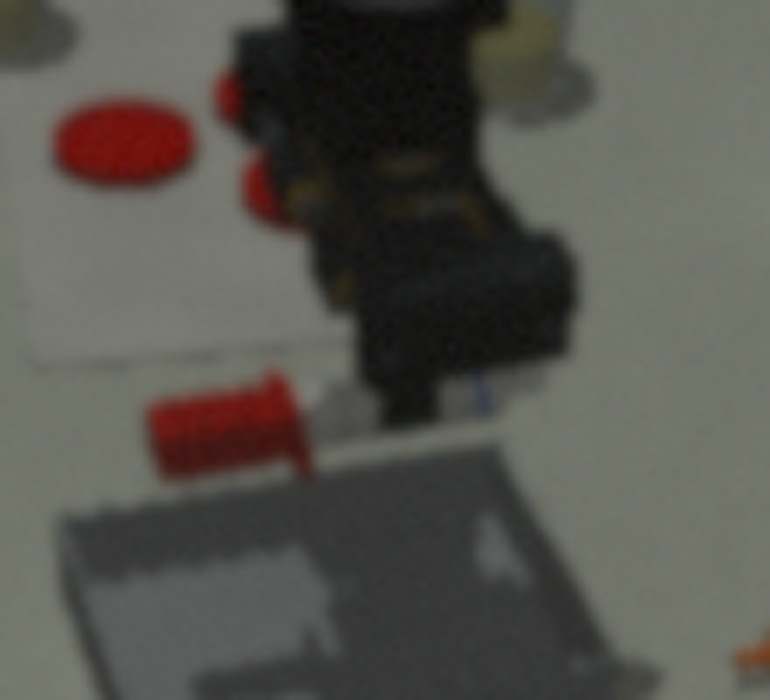

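```bash
cat > hand.py <<'E'
from h import *
s=env.read_camera("side");o=env.get_obs();M=eul(o["tool_rot"]).as_matrix()
print(o["tool_pos"].round(4),o["grip_width"],o["time_s"])
f=lambda d:((proj(s,o["tool_pos"]+M@np.array(d))-[255,160-40]+.5)*7-.5+np.array([-1.4,-.5])*7).round(0).tolist()[0]
print("finger",f([.026,.0095,0]),f([.026,-.0095,0]))
for a in(.034,.037,.040):
 for z in(-.007,0,.005):
  print(a,z,"ear far/near low",f([-.028,a,z+.006]),f([.028,a,z+.006]),f([.028,a+.003,z-.006]),f([-.028,a+.003,z-.006]),"head end top/bot",f([-.012,a+.056,z-.012]),f([.012,a+.056,z-.012]),f([.012,a+.056,z+.012]),"tip",f([0,a-.098,z]))
crop(s,255,120,110,100,7,"v5.png")
E
python3 hand.py
```

```text
[0.5713 0.2688 0.1188] 0.022797548612121254 5.1
finger [376.0, 457.0] [425.0, 448.0]
0.034 -0.007 ear far/near low [274.0, 384.0] [314.0, 468.0] [306.0, 443.0] [266.0, 359.0] head end top/bot [140.0, 392.0] [155.0, 429.0] [157.0, 482.0] tip [542.0, 371.0]
0.034 0 ear far/near low [275.0, 399.0] [314.0, 484.0] [306.0, 459.0] [267.0, 375.0] head end top/bot [140.0, 407.0] [156.0, 444.0] [158.0, 497.0] tip [541.0, 386.0]
0.034 0.005 ear far/near low [275.0, 410.0] [314.0, 495.0] [306.0, 470.0] [267.0, 385.0] head end top/bot [141.0, 418.0] [156.0, 455.0] [159.0, 507.0] tip [540.0, 397.0]
0.037 -0.007 ear far/near low [267.0, 385.0] [306.0, 470.0] [298.0, 445.0] [259.0, 360.0] head end top/bot [132.0, 393.0] [147.0, 430.0] [150.0, 483.0] tip [534.0, 372.0]
0.037 0 ear far/near low [267.0, 401.0] [307.0, 485.0] [299.0, 460.0] [259.0, 376.0] head end top/bot [132.0, 409.0] [148.0, 445.0] [150.0, 498.0] tip [533.0, 388.0]
0.037 0.005 ear far/near low [267.0, 411.0] [307.0, 496.0] [299.0, 471.0] [259.0, 387.0] head end top/bot [133.0, 420.0] [148.0, 457.0] [151.0, 509.0] tip [533.0, 398.0]
0.04 -0.007 ear far/near low [259.0, 387.0] [299.0, 471.0] [290.0, 446.0] [251.0, 362.0] head end top/bot [124.0, 395.0] [139.0, 431.0] [142.0, 484.0] tip [527.0, 374.0]
0.04 0 ear far/near low [260.0, 402.0] [299.0, 486.0] [291.0, 461.0] [251.0, 377.0] head end top/bot [125.0, 410.0] [140.0, 447.0] [142.0, 499.0] tip [526.0, 389.0]
0.04 0.005 ear far/near low [260.0, 413.0] [299.0, 497.0] [291.0, 472.0] [252.0, 388.0] head end top/bot [125.0, 421.0] [140.0, 458.0] [143.0, 510.0] tip [525.0, 400.0]
```

View pics/v5.png

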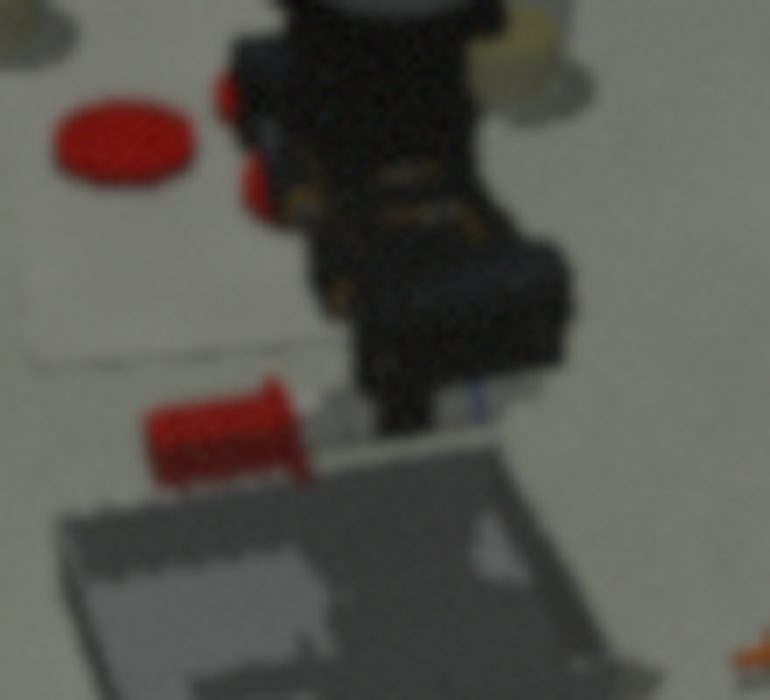

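The fingers closed late, so they hold the barrel only by their tips (about 4 mm above its centreline) and it is creeping. I'll set it back down and take a deeper grip.

Request:
{"op": "send_rows", "data": {"steps": [[[0.0,0.0,0.025],[0,0,0.0],0.01],[[0,0,0.055],[0,0,0.0],0.01],[[0,0,0.08],[0,0,0.0],0.01],[[0,0,0.095],[0,0,0.0],0.01],[[0,0,0.1],[0,0,0.0],0.01]]}}

```text
time_s: 5.52
tool_pos: [0.5678, 0.2668, 0.0148]
tool_rot: [179.5, -0.1, -77.3]
force: [-9.1, -5.7, 19.6]
grip_width: 0.0229
```

Request:
{"op": "send_rows", "data": {"steps": [[[0.0,0.0,0.0],[0,0,0.0],0.01],[[0,0,0.0],[0,0,0.0],0.05],[[0,0,0.0],[0,0,0.0],0.05],[[0,0,0.0],[0,0,0.0],0.05],[[0,0,0.0],[0,0,0.0],0.05]]}}

```text
time_s: 5.93
tool_pos: [0.5715, 0.269, 0.0186]
tool_rot: [-179.9, 0.0, -77.3]
force: [-0.2, -0.2, 0.2]
grip_width: 0.0418
```

```bash
for i in 1 2 3; do python3 go.py .570 .268 .006 .218 -.976 0 0 0 -1; done
python3 - <<'E'
from h import *
c=env.read_camera("side"); crop(c,255,160,100,80,7.5,"v6.png")
o=env.get_obs(); print(o["tool_pos"],o["tool_rot"])
E
```

```text
shift [0.0006, 0.0016, 0.0126] turn [-0.0011, 0.0001, 0.002] | 0.013 0.1
t 5.93 q [5.0, 32.0, -42.0, 97.0, 24.0, 60.0, -122.0] F [-0.2, -0.2, 0.2] M [0.06, 0.01, 0.04] g 0.0418 pos [0.5715, 0.269, 0.0186]
shift [0.0006, 0.0016, 0.0126] turn [-0.0011, 0.0001, 0.002] | 0.013 0.1
t 5.93 q [5.0, 32.0, -42.0, 97.0, 24.0, 60.0, -122.0] F [-0.2, -0.2, 0.2] M [0.06, 0.01, 0.04] g 0.0418 pos [0.5715, 0.269, 0.0186]
shift [0.0006, 0.0016, 0.0126] turn [-0.0011, 0.0001, 0.002] | 0.013 0.1
t 5.93 q [5.0, 32.0, -42.0, 97.0, 24.0, 60.0, -122.0] F [-0.2, -0.2, 0.2] M [0.06, 0.01, 0.04] g 0.0418 pos [0.5715, 0.269, 0.0186]
[0.57138521 0.26886819 0.01854304] [-1.79945401e+02  2.10929347e-03 -7.72972520e+01]
```

View pics/v6.png

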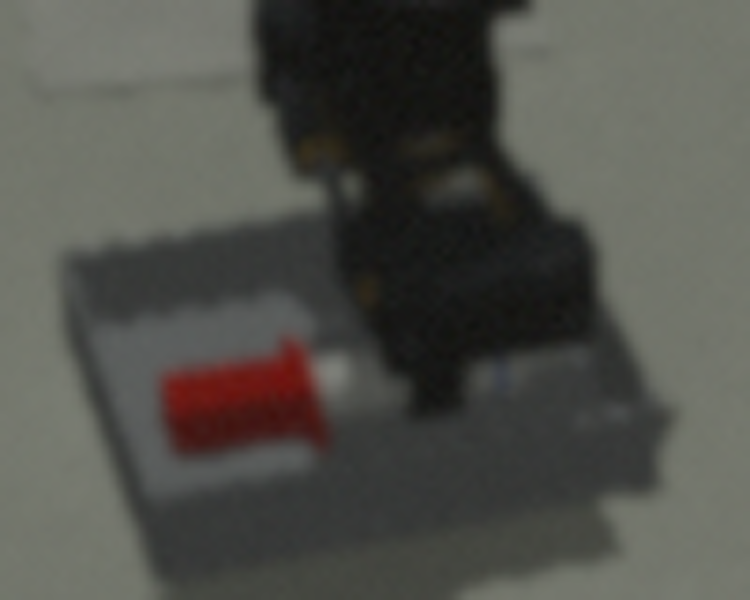

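Request:
{"op": "send_rows", "data": {"steps": [[[0.0,0.0,0.0],[0,0,0.0],0.05],[[0,0,0.004],[0,0,0.0],0.05],[[0,0,0.009],[0,0,0.0],0.05],[[0,0,0.0125],[0,0,0.0],0.04],[[0,0,0.0125],[0,0,0.0],0.04]]}}

```text
time_s: 6.4
tool_pos: [0.5702, 0.2682, 0.0042]
tool_rot: [179.9, -0.0, -77.3]
force: [0.2, -0.2, -0.4]
grip_width: 0.0436
```

Request:
{"op": "send_rows", "data": {"steps": [[[0.0,0.0,0.0],[0,0,0.0],0.01],[[0,0,0.0],[0,0,0.0],0.01],[[0,0,0.0],[0,0,0.0],0.01],[[0,0,0.0],[0,0,0.0],0.01],[[0,0,0.0],[0,0,0.0],0.01]]}}

```text
time_s: 6.82
tool_pos: [0.5711, 0.2688, 0.0057]
tool_rot: [-180.0, 0.0, -77.3]
force: [0.6, 0.5, 0.5]
grip_width: 0.0233
```

Request:
{"op": "send_rows", "data": {"steps": [[[0.0,0.0,0.0],[0,0,0.0],0.01],[[0,0,0.0],[0,0,0.0],0.01],[[0,0,0.0],[0,0,0.0],0.01],[[0,0,0.0],[0,0,0.0],0.01],[[0,0,0.0],[0,0,0.0],0.01]]}}

```text
time_s: 7.23
tool_pos: [0.5711, 0.2688, 0.0057]
tool_rot: [-180.0, -0.0, -77.3]
force: [-0.1, 0.2, 1.0]
grip_width: 0.0235
```

Request:
{"op": "send_rows", "data": {"steps": [[[0.0,0.0,-0.01],[0,0,0.0],0.01],[[0,0,-0.03],[0,0,0.0],0.01],[[0,0,-0.055],[0,0,0.0],0.01],[[0,0,-0.085],[0,0,0.0],0.01],[[0,0,-0.11],[0,0,0.0],0.01]]}}

```text
time_s: 7.65
tool_pos: [0.5708, 0.2689, 0.1177]
tool_rot: [-180.0, 0.0, -77.3]
force: [1.7, -0.7, -1.4]
grip_width: 0.0232
```

Request:
{"op": "send_rows", "data": {"steps": [[[0.0,0.0,-0.01],[0,0,0.0],0.01],[[0,0,-0.02],[0,0,0.0],0.01],[[0,0,-0.02],[0,0,0.0],0.01],[[0,0,-0.02],[0,0,0.0],0.01],[[0,0,-0.02],[0,0,0.0],0.01]]}}

```text
time_s: 8.07
tool_pos: [0.5701, 0.268, 0.1337]
tool_rot: [179.8, -0.0, -77.3]
force: [-0.5, -0.2, -1.0]
grip_width: 0.0232
```

```bash
sed -i 's/160-40/110/; s/crop(s,255,120/crop(s,255,110/; s/v5/v7/' hand.py; python3 hand.py
```

```text
[0.5701 0.268  0.1336] 0.023139679792455677 8.1167
finger [373.0, 495.0] [423.0, 487.0]
0.034 -0.007 ear far/near low [271.0, 423.0] [311.0, 507.0] [303.0, 481.0] [263.0, 397.0] head end top/bot [135.0, 429.0] [150.0, 465.0] [152.0, 519.0] tip [540.0, 411.0]
0.034 0 ear far/near low [271.0, 438.0] [311.0, 522.0] [303.0, 497.0] [263.0, 413.0] head end top/bot [135.0, 445.0] [151.0, 481.0] [153.0, 535.0] tip [540.0, 426.0]
0.034 0.005 ear far/near low [271.0, 449.0] [311.0, 533.0] [303.0, 508.0] [263.0, 424.0] head end top/bot [136.0, 456.0] [151.0, 493.0] [154.0, 546.0] tip [539.0, 437.0]
0.037 -0.007 ear far/near low [263.0, 424.0] [303.0, 508.0] [295.0, 482.0] [255.0, 398.0] head end top/bot [127.0, 430.0] [142.0, 467.0] [145.0, 521.0] tip [533.0, 412.0]
0.037 0 ear far/near low [263.0, 439.0] [303.0, 524.0] [295.0, 498.0] [255.0, 414.0] head end top/bot [128.0, 446.0] [143.0, 483.0] [145.0, 536.0] tip [532.0, 427.0]
0.037 0.005 ear far/near low [264.0, 450.0] [303.0, 535.0] [295.0, 509.0] [255.0, 425.0] head end top/bot [128.0, 457.0] [143.0, 494.0] [146.0, 547.0] tip [531.0, 438.0]
0.04 -0.007 ear far/near low [255.0, 425.0] [295.0, 509.0] [287.0, 484.0] [247.0, 400.0] head end top/bot [119.0, 432.0] [134.0, 468.0] [137.0, 522.0] tip [525.0, 413.0]
0.04 0 ear far/near low [256.0, 441.0] [295.0, 525.0] [287.0, 499.0] [248.0, 415.0] head end top/bot [120.0, 447.0] [135.0, 484.0] [137.0, 538.0] tip [525.0, 428.0]
0.04 0.005 ear far/near low [256.0, 451.0] [295.0, 536.0] [287.0, 511.0] [248.0, 426.0] head end top/bot [120.0, 459.0] [135.0, 495.0] [138.0, 549.0] tip [524.0, 439.0]
```

View pics/v7.png

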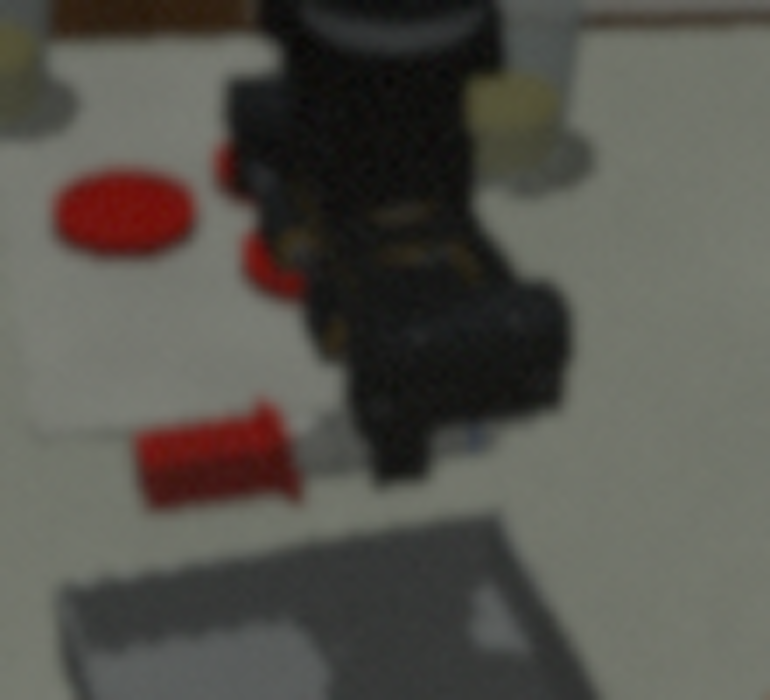

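```bash
cat > rest_t.py <<'E'
from go import *
def target(rx,ry,ryaw,da=0.,dn=0.,dy=0.,a=.0375,zz=.009,show=True):
    r=np.radians(ryaw); X=np.array([np.cos(r),np.sin(r),0]);Y=np.array([-np.sin(r),np.cos(r),0]);Z=np.array([0,0,1.])
    zs=(-X+Z)/2**.5; zt=(-X-Z)/2**.5; cr=np.array([rx,ry,0])-.005*X+.095*Z
    p=cr-(a-da)*zs+(zz-dn)*zt+dy*Y
    return p,-Y,zt
if __name__=="__main__":
    a=[float(v) for v in sys.argv[1:]]
    p,x,z=target(*a); print(p.round(4)); plan(p,x,z)
E
python3 rest_t.py .487 .011 107.8 .006 .06
python3 go.py .53 .14 .32 .952 .305 0 .216 -.673 -.707
```

```text
[0.4707 0.0618 0.1088]
shift [0.1793, 0.1422, 0.0254] turn [-0.5903, 0.6501, -1.564] | 0.23 102.8
t 8.12 q [7.0, 26.0, -45.0, 91.0, 19.0, 71.0, -118.0] F [0.2, -0.2, -1.4] M [0.03, 0.01, -0.02] g 0.0231 pos [0.5701, 0.268, 0.1336]
shift [0.1162, 0.0678, -0.1861] turn [-0.5901, 0.65, -1.5636] | 0.23 102.7
t 8.12 q [7.0, 26.0, -45.0, 91.0, 19.0, 71.0, -118.0] F [0.2, -0.2, -1.4] M [0.03, 0.01, -0.02] g 0.0231 pos [0.5701, 0.268, 0.1336]
```

Request:
{"op": "send_rows", "data": {"steps": [[[0.005,0.004,-0.035],[-0.03,0.033,-0.08],0.01],[[0.012,0.008,-0.07],[-0.07,0.077,-0.185],0.01],[[0.02,0.012,-0.1],[-0.11,0.121,-0.29],0.01],[[0.03,0.018,-0.13],[-0.15,0.165,-0.4],0.01],[[0.04,0.025,-0.155],[-0.19,0.21,-0.505],0.01]]}}

```text
time_s: 8.53
tool_pos: [0.5557, 0.2236, 0.2915]
tool_rot: [166.3, -8.7, -46.9]
force: [1.0, -0.9, -1.3]
grip_width: 0.0227
```

```bash
python3 go.py .51 .12 .30 .952 .305 0 .216 -.673 -.707
```

```text
shift [0.0451, 0.1017, 0.023] turn [-0.4, 0.4367, -1.0555] | 0.114 69.3
t 8.53 q [2.0, 26.0, -48.0, 74.0, 28.0, 102.0, -91.0] F [1.0, -0.9, -1.3] M [0.4, -0.18, -0.02] g 0.0227 pos [0.5557, 0.2236, 0.2915]
```

Request:
{"op": "send_rows", "data": {"steps": [[[0.004,0.01,0.002],[-0.04,0.044,-0.106],0.01],[[0.009,0.02,0.005],[-0.08,0.087,-0.211],0.01],[[0.013,0.03,0.007],[-0.12,0.131,-0.317],0.01],[[0.018,0.041,0.009],[-0.16,0.175,-0.422],0.01],[[0.022,0.05,0.011],[-0.2,0.218,-0.528],0.01]]}}

```text
time_s: 8.95
tool_pos: [0.5324, 0.173, 0.2935]
tool_rot: [149.2, -8.8, -13.7]
force: [-0.1, 0.8, -0.8]
grip_width: 0.023
```

```bash
python3 go.py .50 .10 .25 .952 .305 0 .216 -.673 -.707;python3 - <<'E'
from h import *
c=env.read_camera("side"); crop(c,180,60,200,200,3,"v8.png")
E
```

```text
shift [-0.0206, 0.0467, 0.0753] turn [-0.1995, 0.2193, -0.5257] | 0.091 34.6
t 8.95 q [1.0, 25.0, -51.0, 81.0, 40.0, 107.0, -65.0] F [-0.1, 0.8, -0.8] M [0.78, -0.04, -0.05] g 0.023 pos [0.5324, 0.173, 0.2935]
```

View pics/v8.png

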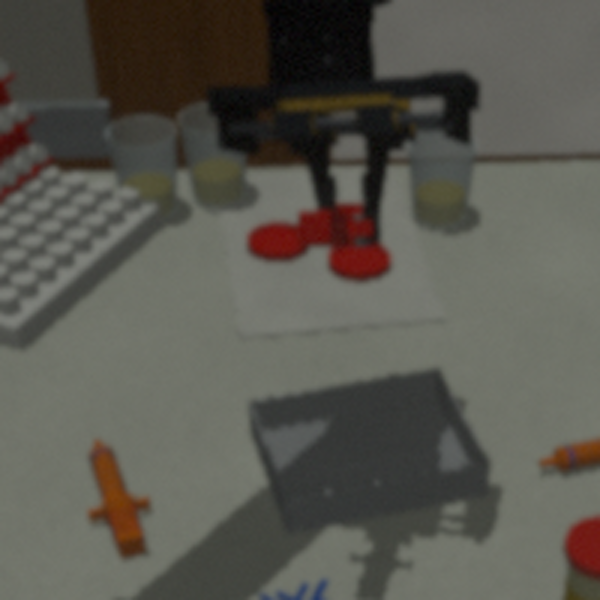

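Request:
{"op": "send_rows", "data": {"steps": [[[-0.004,0.009,0.015],[-0.04,0.044,-0.105],0.01],[[-0.008,0.018,0.03],[-0.08,0.088,-0.21],0.01],[[-0.012,0.028,0.045],[-0.12,0.132,-0.315],0.01],[[-0.016,0.037,0.06],[-0.16,0.176,-0.42],0.01],[[-0.02,0.046,0.075],[-0.2,0.219,-0.525],0.01]]}}

```text
time_s: 9.42
tool_pos: [0.5004, 0.1012, 0.2492]
tool_rot: [135.1, -0.1, 17.6]
force: [-0.1, -0.2, -0.8]
grip_width: 0.023
```

```bash
python3 rest_t.py .487 .011 107.8 .006 .06
```

```text
[0.4707 0.0618 0.1088]
shift [-0.0405, -0.0789, 0.1195] turn [-0.0016, 0.0004, -0.0034] | 0.149 0.2
t 9.42 q [6.0, 17.0, -56.0, 102.0, 50.0, 98.0, -41.0] F [-0.1, -0.2, -0.8] M [0.97, 0.23, 0.02] g 0.023 pos [0.5004, 0.1012, 0.2492]
```

Request:
{"op": "send_rows", "data": {"steps": [[[-0.008,-0.016,0.024],[0,0,0],0.01],[[-0.016,-0.031,0.048],[0,0,0],0.01],[[-0.024,-0.047,0.072],[0,0,0],0.01],[[-0.033,-0.064,0.097],[0,0,0],0.01],[[-0.04,-0.078,0.115],[0,0,-0.003],0.01]]}}

```text
time_s: 9.83
tool_pos: [0.4695, 0.0634, 0.1114]
tool_rot: [135.1, -0.1, 17.4]
force: [0.9, -0.1, -0.3]
grip_width: 0.0232
```

```bash
python3 rest_t.py .487 .011 107.8 .006 .06
python3 - <<'E'
from h import *
c=env.read_camera("side"); s=env.read_camera("top"); crop(c,220,170,130,130,3,"a.png"); crop(s,230,190,130,130,3,"b.png")
cv2.imwrite("pics/v9.png",np.hstack([cv2.imread("pics/a.png"),cv2.imread("pics/b.png")]))
E
```

```text
[0.4707 0.0618 0.1088]
shift [0.0006, -0.0005, 0.0032] turn [-0.0026, 0.0044, -0.0063] | 0.003 0.5
t 9.83 q [6.0, 22.0, -54.0, 115.0, 54.0, 87.0, -53.0] F [0.9, -0.1, -0.3] M [0.97, 0.21, -0.01] g 0.0232 pos [0.4695, 0.0634, 0.1114]
```

View pics/v9.png

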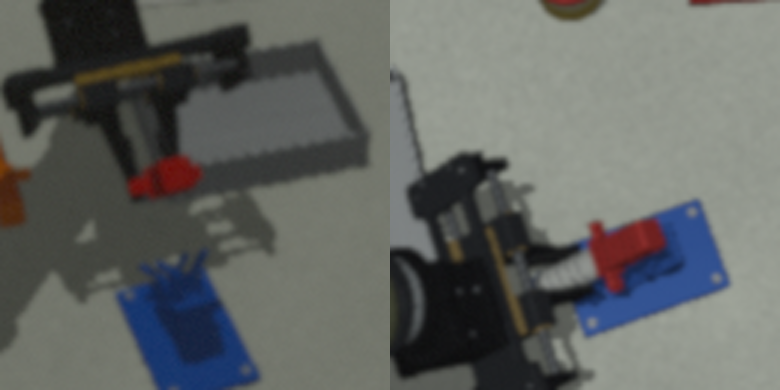

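```bash
cat > inhand.py <<'E'
from sil import *
from ov import draw,rest
A_=.0375; ZZ=.009
def pose(o,a=A_,zz=ZZ):
    M=eul(o["tool_rot"]).as_matrix()
    # z_s=y_t ; y_s=x_t -> x_s = y_s x z_s = x_t x y_t = z_t
    S=np.c_[M[:,2],M[:,0],M[:,1]]; org=o["tool_pos"]+M@np.array([0,a,-zz]); return S,org
def outl(c,P):
    q=proj(c,P); h=cv2.convexHull(q.astype(np.float32))[:,0]; return q,h
def drawall(c,S,org,segs,u0,v0,w,h,k,name,sh=(0,0)):
    im=cv2.resize(c["pixels"][v0:v0+h,u0:u0+w,::-1],None,fx=k,fy=k,interpolation=cv2.INTER_CUBIC)
    for P,col in [(p,(0,255,0)) for p in REDP]+[(p,(255,0,0)) for p in WHITEP]:
        q,hh=outl(c,P@S.T+org); hh=((hh+sh-[u0,v0]+.5)*k-.5)
        cv2.polylines(im,[np.round(hh*8).astype(int).reshape(-1,1,2)],True,col,1,cv2.LINE_AA,3)
    for P,col in segs:
        q=(proj(c,P)+sh-[u0,v0]+.5)*k-.5
        cv2.polylines(im,[np.round(q*8).astype(int).reshape(-1,1,2)],False,col,1,cv2.LINE_AA,3)
    cv2.imwrite("pics/"+name,im)
E
python3 - <<'E'
from inhand import *
o=env.get_obs();S,org=pose(o);c=env.read_camera("side");t=env.read_camera("top")
drawall(c,S,org,rest(.487,.011,107.8),250,210,65,95,6,"a.png"); drawall(t,S,org,rest(.487,.011,107.8),275,240,80,65,6,"b.png")
a,b=cv2.imread("pics/a.png"),cv2.imread("pics/b.png"); h=max(a.shape[0],b.shape[0])
p=lambda i:cv2.copyMakeBorder(i,0,h-i.shape[0],0,0,cv2.BORDER_CONSTANT)
cv2.imwrite("pics/v10.png",cv2.resize(np.hstack([p(a),p(b)]),None,fx=.9,fy=.9))
E
```

```text
(no output)
```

View pics/v10.png

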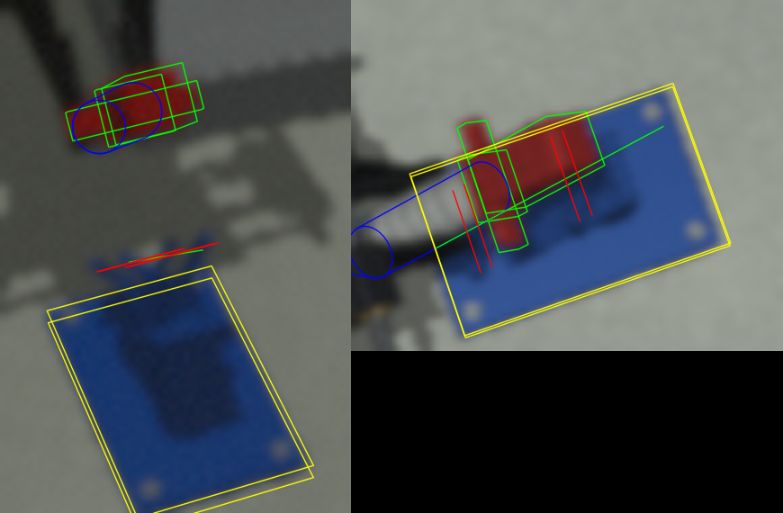

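Request:
{"op": "send_rows", "data": {"steps": [[[0.0005,-0.0005,0.012],[-0.002,0.004,-0.006],0.01],[[0.0005,-0.0005,0.024],[-0.002,0.004,-0.006],0.01],[[0.0005,-0.0005,0.036],[-0.002,0.004,-0.006],0.01],[[0.0005,-0.0005,0.045],[-0.002,0.004,-0.006],0.01],[[0.0005,-0.0005,0.048],[-0.002,0.004,-0.006],0.01]]}}

```text
time_s: 10.45
tool_pos: [0.4815, 0.0308, 0.079]
tool_rot: [134.9, 0.0, 17.8]
force: [-0.7, -1.0, -0.3]
grip_width: 0.023
```

```bash
python3 rest_t.py .487 .011 107.8 .006 0
cat > look.py <<'E'
from inhand import *
import sys
o=env.get_obs();S,org=pose(o);c=env.read_camera("side");t=env.read_camera("top"); rr=rest(.487,.011,107.8) if len(sys.argv)>2 else []
drawall(c,S,org,rr,250,210,65,95,6,"a.png"); drawall(t,S,org,rr,275,240,80,65,6,"b.png")
a,b=cv2.imread("pics/a.png"),cv2.imread("pics/b.png"); h=max(a.shape[0],b.shape[0])
p=lambda i:cv2.copyMakeBorder(i,0,h-i.shape[0],0,0,cv2.BORDER_CONSTANT)
cv2.imwrite("pics/"+sys.argv[1],cv2.resize(np.hstack([p(a),p(b)]),None,fx=.9,fy=.9))
E
python3 look.py v11.png
```

```text
[0.4837 0.0214 0.0664]
shift [-0.0008, -0.0022, 0.0157] turn [0.0016, -0.0001, 0.0004] | 0.016 0.1
t 10.45 q [8.0, 24.0, -51.0, 118.0, 58.0, 83.0, -54.0] F [-0.7, -1.0, -0.3] M [0.95, 0.2, -0.05] g 0.023 pos [0.4815, 0.0308, 0.079]
```

View pics/v11.png

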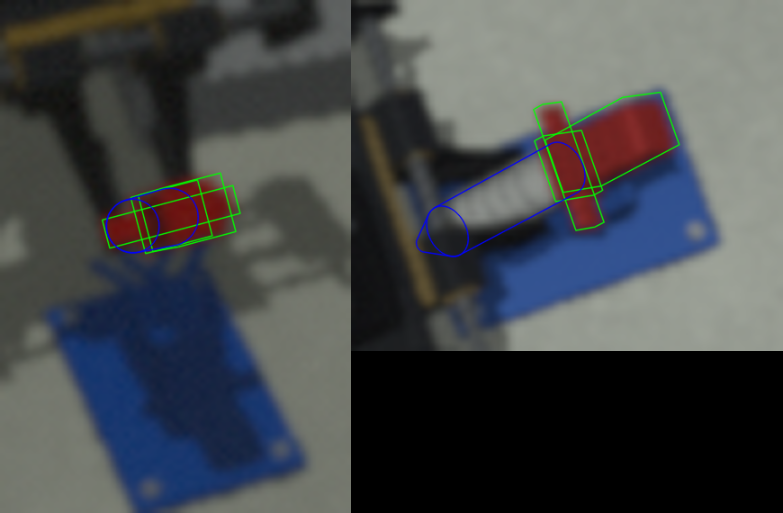

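Request:
{"op": "send_rows", "data": {"steps": [[[-0.0005,-0.001,0.004],[0.0015,0,0],0.01],[[-0.0005,-0.001,0.008],[0.0015,0,0],0.01],[[-0.0005,-0.001,0.011],[0.0015,0,0],0.01],[[-0.0005,-0.001,0.013],[0.0015,0,0],0.01],[[-0.0005,-0.001,0.013],[0.0015,0,0],0.01]]}}

```text
time_s: 10.97
tool_pos: [0.4835, 0.0251, 0.0703]
tool_rot: [135.0, -0.1, 18.0]
force: [-3.7, 2.1, 2.2]
grip_width: 0.023
```

```bash
python3 rest_t.py .487 .011 107.8 .006 0;python3 look.py v12.png
```

```text
[0.4837 0.0214 0.0664]
shift [-0.001, -0.0003, 0.0053] turn [-0.0004, -0.0028, 0.0014] | 0.005 0.2
t 10.97 q [8.0, 25.0, -51.0, 118.0, 59.0, 82.0, -54.0] F [-3.7, 2.1, 2.2] M [0.68, 0.49, -0.41] g 0.023 pos [0.4835, 0.0251, 0.0703]
```

View pics/v12.png

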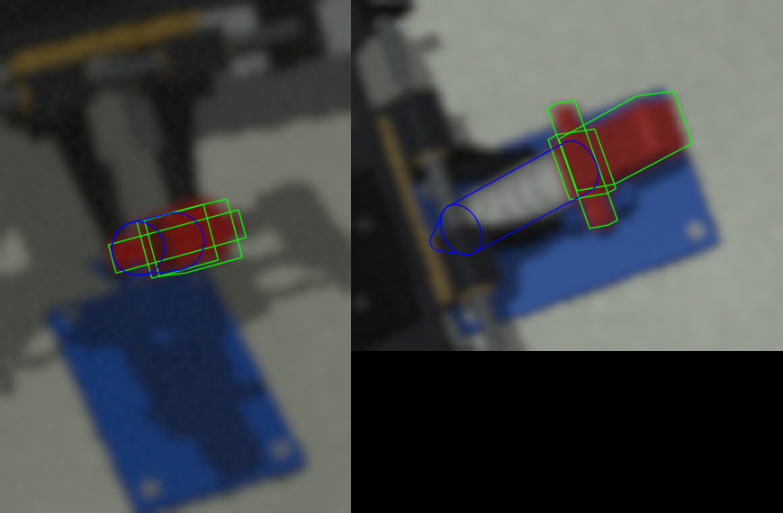

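Request:
{"op": "send_rows", "data": {"steps": [[[-0.001,0,0.0],[0,0,0],0.01],[[-0.002,0,0.001],[0,0,0],0.01],[[-0.002,0,0.003],[0,0,0],0.01],[[-0.002,0,0.004],[0,0,0],0.01],[[-0.002,0,0.004],[0,0,0],0.01]]}}

```text
time_s: 11.48
tool_pos: [0.4833, 0.0233, 0.0678]
tool_rot: [135.1, -0.2, 18.1]
force: [-3.2, 6.6, 5.0]
grip_width: 0.0231
```

```bash
python3 rest_t.py .487 .011 107.8 .006 0;python3 rest_t.py .487 .011 107.8 .006 0
```

```text
[0.4837 0.0214 0.0664]
shift [-0.0003, 0.0004, 0.0024] turn [-0.0021, -0.006, 0.0014] | 0.002 0.4
t 11.48 q [8.0, 25.0, -51.0, 119.0, 59.0, 82.0, -55.0] F [-3.2, 6.6, 5.0] M [0.93, 0.38, -0.27] g 0.0231 pos [0.4833, 0.0233, 0.0678]
[0.4837 0.0214 0.0664]
shift [-0.0003, 0.0004, 0.0024] turn [-0.0021, -0.006, 0.0014] | 0.002 0.4
t 11.48 q [8.0, 25.0, -51.0, 119.0, 59.0, 82.0, -55.0] F [-3.2, 6.6, 5.0] M [0.93, 0.38, -0.27] g 0.0231 pos [0.4833, 0.0233, 0.0678]
```

Request:
{"op": "send_rows", "data": {"steps": [[[-0.0005,0,-0.001],[0,0,0],0.01],[[-0.0005,-0.0015,-0.001],[0,0,0],0.01],[[-0.0005,-0.003,-0.001],[0,0,0],0.01],[[-0.0005,-0.004,-0.001],[0,0,0],0.01],[[-0.0005,-0.004,-0.001],[0,0,0],0.01]]}}

```text
time_s: 11.9
tool_pos: [0.4829, 0.0241, 0.0669]
tool_rot: [134.8, -0.2, 18.0]
force: [0.9, 2.2, 7.6]
grip_width: 0.0231
```

```bash
cat > f.py <<'E'
from h import *
o=env.get_obs();M=eul(o["tool_rot"]).as_matrix();print("F in tool",(M.T@o["force"]).round(1),"M",(M.T@o["wrist_torque"]).round(2))
E
python3 rest_t.py .487 .011 107.8 0 0; python3 f.py
```

```text
[0.4824 0.0254 0.0621]
shift [-0.0001, -0.0044, 0.0024] turn [0.0032, -0.0051, -0.0005] | 0.005 0.3
t 11.9 q [8.0, 25.0, -51.0, 119.0, 59.0, 82.0, -55.0] F [0.9, 2.2, 7.6] M [-0.16, -0.42, 0.32] g 0.0231 pos [0.4829, 0.0241, 0.0669]
F in tool [ 1.6  4.1 -6.7] M [-0.28  0.47  0.02]
```

```bash
python3 look.py v13.png r
```

```text
(no output)
```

View pics/v13.png

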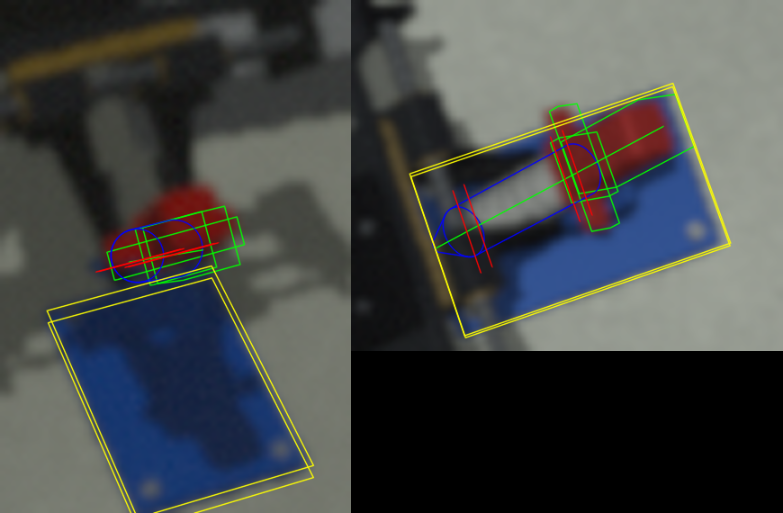

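Request:
{"op": "send_rows", "data": {"steps": [[[0,0.001,0],[0,0,0],0.01],[[0,0.002,0.0],[0,0,0],0.01],[[0,0.002,0.0],[0,0,0],0.01],[[0,0.002,0.0],[0,0,0],0.028],[[0,0.002,0],[0,0,0],0.034]]}}

```text
time_s: 12.42
tool_pos: [0.481, 0.0224, 0.0661]
tool_rot: [135.0, 0.0, 17.9]
force: [-0.1, -0.6, -0.4]
grip_width: 0.0286
```

Request:
{"op": "send_rows", "data": {"steps": [[[0,0.0,0],[0,0,0],0.04],[[0,0.0,0.0],[0,0,0],0.045],[[0,0.0,0.0],[0,0,0],0.05],[[0,0,0.0],[0,0,0],0.05],[[0,0,0],[0,0,0],0.05]]}}

```text
time_s: 12.83
tool_pos: [0.4815, 0.023, 0.0664]
tool_rot: [135.0, -0.0, 17.9]
force: [-0.3, -0.0, -0.3]
grip_width: 0.0487
```

```bash
python3 rest_t.py .487 .011 107.8 0 0; python3 f.py; python3 look.py v14.png
```

```text
[0.4824 0.0254 0.0621]
shift [0.0016, -0.0044, 0.0016] turn [-0.0006, -0.0022, 0.0013] | 0.005 0.2
t 12.83 q [8.0, 25.0, -51.0, 119.0, 59.0, 82.0, -55.0] F [-0.3, -0.0, -0.3] M [0.82, 0.1, 0.01] g 0.0487 pos [0.4815, 0.023, 0.0664]
F in tool [-0.3 -0.3  0.2] M [0.81 0.12 0.1 ]
```

View pics/v14.png

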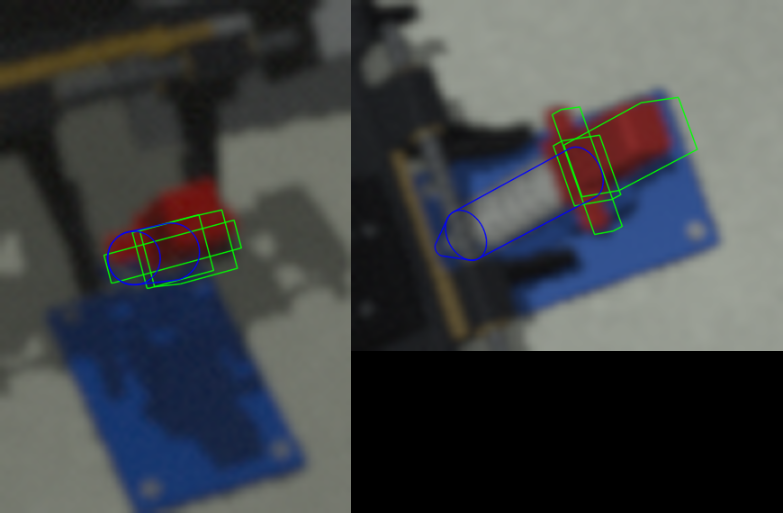

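```bash
cat > inrest.py <<'E'
from inhand import *
import sys
rx,ry,yw=float(sys.argv[2]),float(sys.argv[3]),np.radians(float(sys.argv[4])); tl=np.radians(float(sys.argv[5])) if len(sys.argv)>5 else np.pi/4
X=np.array([np.cos(yw),np.sin(yw),0]);Y=np.array([-np.sin(yw),np.cos(yw),0]);Z=np.array([0,0,1.])
zs=-X*np.cos(tl)+Z*np.sin(tl); ys=Y; S=np.c_[np.cross(ys,zs),ys,zs]; org=np.array([rx,ry,0])-.005*X+.095*Z
c=env.read_camera("side");t=env.read_camera("top")
drawall(c,S,org,[],250,210,65,75,6,"a.png",(-1,0)); drawall(t,S,org,[],275,240,80,65,6,"b.png")
a,b=cv2.imread("pics/a.png"),cv2.imread("pics/b.png"); h=max(a.shape[0],b.shape[0])
p=lambda i:cv2.copyMakeBorder(i,0,h-i.shape[0],0,0,cv2.BORDER_CONSTANT)
cv2.imwrite("pics/"+sys.argv[1],cv2.resize(np.hstack([p(a),p(b)]),None,fx=.9,fy=.9))
E
python3 inrest.py v15.png .487 .011 107.8
```

```text
(no output)
```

View pics/v15.png

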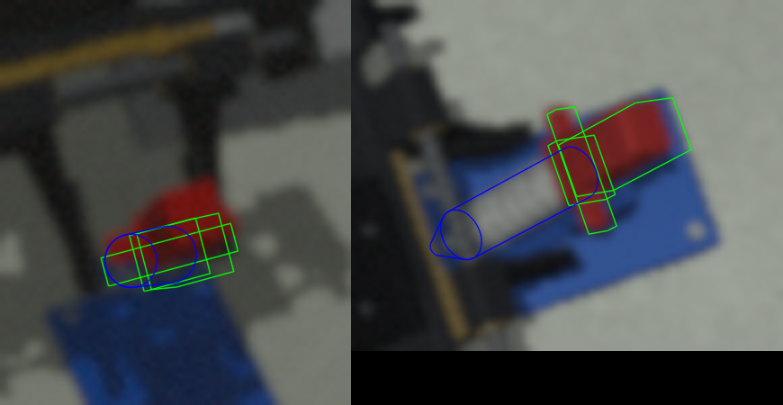

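```bash
cat > fit6.py <<'E'
from sil import *
def fit6(org0,S0,wins,shift=(-1,0),show=None,prior=3.0):
    c=env.read_camera("side");t=env.read_camera("top")
    W=[(c,np.array(shift,float))+wins[0],(t,np.zeros(2))+wins[1]]
    tg=[soft_red(cc,*w) for cc,sh,*w in W]
    def pz(x): return org0+np.array(x[:3])/100, R.from_rotvec(np.array(x[3:])/10*1.0).as_matrix()@S0
    def cost(x):
        org,S=pz(x); e=0
        for (cc,sh,*w),T in zip(W,tg):
            c2=dict(cc); c2["cx"]=cc["cx"]+sh[0]; c2["cy"]=cc["cy"]+sh[1]
            m=hullmask(c2,[P@S.T+org for P in REDP],*w); e+=np.sqrt((m-T)**2+.01).sum()
        return e
    best=minimize(cost,np.zeros(6),method="Powell",options=dict(xtol=1e-2,ftol=1e-5,maxiter=12))
    best=minimize(cost,best.x,method="Nelder-Mead",options=dict(xatol=1e-2,fatol=1e-2,maxiter=600))
    org,S=pz(best.x); return org,S,cost(np.zeros(6)),best.fun
E
cat > fr.py <<'E'
from fit6 import *
from inhand import drawall
import sys
rx,ry,yw,tl=.487,.011,np.radians(107.8),np.pi/4
X=np.array([np.cos(yw),np.sin(yw),0]);Y=np.array([-np.sin(yw),np.cos(yw),0]);Z=np.array([0,0,1.])
zs=-X*np.cos(tl)+Z*np.sin(tl); ys=Y; S0=np.c_[np.cross(ys,zs),ys,zs]; org0=np.array([rx,ry,0])-.005*X+.095*Z
org,S,a,b=fit6(org0,S0,((262,235,36,30),(308,250,50,40)))
F=np.c_[X,Y,Z]
print(a,b,"org rel cradle in rest axes mm",(F.T@(org-org0)*1000).round(1),"zs in rest",(F.T@S[:,2]).round(3),"ys",(F.T@S[:,1]).round(3))
c=env.read_camera("side");t=env.read_camera("top")
drawall(c,S,org,[],250,210,65,75,6,"a.png",(-1,0)); drawall(t,S,org,[],275,240,80,65,6,"b.png")
a,b=cv2.imread("pics/a.png"),cv2.imread("pics/b.png"); h=max(a.shape[0],b.shape[0])
p=lambda i:cv2.copyMakeBorder(i,0,h-i.shape[0],0,0,cv2.BORDER_CONSTANT)
cv2.imwrite("pics/"+sys.argv[1],cv2.resize(np.hstack([p(a),p(b)]),None,fx=.9,fy=.9))
E
python3 fr.py v16.png
```

```text
604.8475361360055 400.3292993715827 org rel cradle in rest axes mm [ 2.6 -1.  13.1] zs in rest [-0.673  0.016  0.74 ] ys [-0.116  0.985 -0.126]
```

View pics/v16.png

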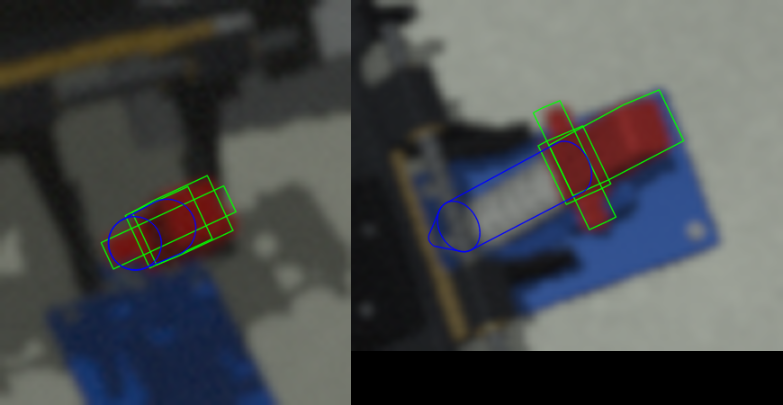

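Request:
{"op": "send_rows", "data": {"steps": [[[0,0,-0.008],[0,0,0],0.05],[[0,0,-0.02],[0,0,0],0.05],[[0,0,-0.04],[0,0,0],0.05],[[0,0,-0.065],[0,0,0],0.05],[[0,0,-0.09],[0,0,0],0.05]]}}

```text
time_s: 13.65
tool_pos: [0.4614, 0.0851, 0.1316]
tool_rot: [135.1, -0.1, 18.0]
force: [0.2, -0.1, 0.5]
grip_width: 0.05
```

```bash
python3 inrest.py v17.png .487 .011 107.8
python3 - <<'E'
from h import *
c=env.read_camera("side");t=env.read_camera("top")
crop(c,250,215,65,65,6,"a.png");crop(t,275,240,65,65,6,"b.png")
cv2.imwrite("pics/v18.png",np.hstack([cv2.imread("pics/a.png"),cv2.imread("pics/b.png")]))
E
```

```text
(no output)
```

View pics/v17.png

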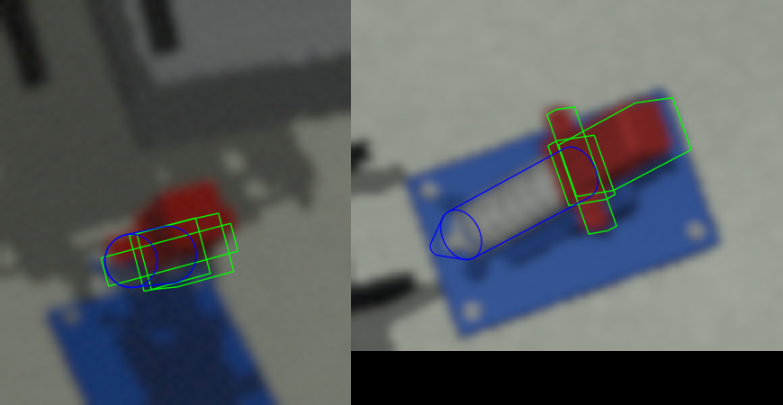

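View pics/v18.png

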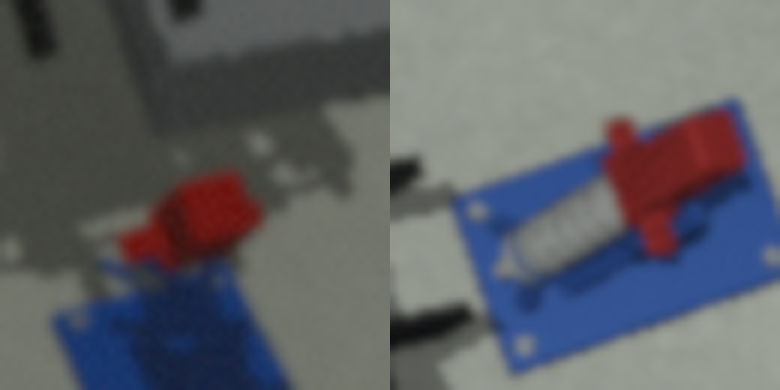

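```bash
cat > fr2.py <<'E'
from sil import *
from inhand import drawall
import sys
rx,ry,yw,tl=.487,.011,np.radians(107.8),np.pi/4
X=np.array([np.cos(yw),np.sin(yw),0]);Y=np.array([-np.sin(yw),np.cos(yw),0]);Z=np.array([0,0,1.]);F=np.c_[X,Y,Z]
zs=-X*np.cos(tl)+Z*np.sin(tl); S0=np.c_[np.cross(Y,zs),Y,zs]; org0=np.array([rx,ry,0])-.005*X+.095*Z
c=env.read_camera("side");t=env.read_camera("top")
ws=(256,225,46,45); wt=(284,250,64,50)
def red(cc,w):
    im=cv2.GaussianBlur(cc["pixels"],(0,0),.5)[w[1]:w[1]+w[3],w[0]:w[0]+w[2]].astype(float); r=im[...,0]/(im.sum(2)+1)
    return np.clip((r-.38)/(.62-.38),0,1)
def white(cc,w):
    im=cc["pixels"][w[1]:w[1]+w[3],w[0]:w[0]+w[2]].astype(float); r=im.min(2); return np.clip((im[...,0]/(im[...,2]+1)-.35)/.45,0,1)
Ts,Tt=red(c,ws),red(t,wt)
SH=np.array([-1.,0])
def pz(x): return org0+F@(np.array(x[:3])*.01), F@R.from_rotvec(np.array(x[3:])*.2).as_matrix()@F.T@S0
c2=dict(c);c2["cx"]+=SH[0];c2["cy"]+=SH[1]
# tip pixel in top from picture v18: (505-390)/6+275, 268/6+240
TIP=np.array([float(sys.argv[2]),float(sys.argv[3])]) if len(sys.argv)>3 else None
def cost(x):
    o,S=pz(x)
    e=np.sqrt((hullmask(c2,[P@S.T+o for P in REDP],*ws)-Ts)**2+.01).sum()+np.sqrt((hullmask(t,[P@S.T+o for P in REDP],*wt)-Tt)**2+.01).sum()
    if TIP is not None: e+=4*np.sum((proj(t,S@[0,0,-.098]+o)-TIP)**2)
    return e+ 2*x[3]**2
best=None
for x0 in([0]*6,[0,0,.5,0,.5,0],[.3,0,1,0,.3,0],[0,0,.5,.5,.5,0],[0,0,.5,-.5,.5,0]):
    q=minimize(cost,x0,method="Powell",options=dict(maxiter=8)); q=minimize(cost,q.x,method="Nelder-Mead",options=dict(maxiter=500))
    if best is None or q.fun<best.fun: best=q
    print(q.fun.round(1),q.x.round(2))
org,S=pz(best.x); d=F.T@(org-org0)*1000; z=F.T@S[:,2]
print("along zs",((d[2]-d[0])/2**.5).round(1),"normal",((d[2]+d[0])/2**.5).round(1),"lateral",d[1].round(1),"tilt",np.degrees(np.arcsin(z[2])).round(1),"zs lat",z[1].round(3),"ys",(F.T@S[:,1]).round(3))
print("org",org.round(4).tolist(),"zs",S[:,2].round(4).tolist(),"ys",S[:,1].round(4).tolist())
drawall(c,S,org,[],250,215,65,65,6,"a.png",SH); drawall(t,S,org,[],275,240,65,65,6,"b.png")
cv2.imwrite("pics/"+sys.argv[1],np.hstack([cv2.imread("pics/a.png"),cv2.imread("pics/b.png")]))
E
python3 fr2.py v19.png 293.9 284.2
```

```text
635.0 [ 0.02  0.01  1.06 -0.18  0.6   0.19]
639.8 [ 0.21 -0.06  0.79  0.    0.73  0.06]
640.9 [ 0.02  0.02  1.12 -0.01  0.55 -0.  ]
638.9 [ 0.19 -0.11  0.84 -0.02  0.75  0.08]
638.3 [ 0.2  -0.06  0.89 -0.05  0.71  0.11]
along zs 7.4 normal 7.6 lateral 0.1 tilt 51.9 zs lat 0.002 ys [-0.041  0.999 -0.034]
org [0.4883, 0.0064, 0.1056] zs [0.1872, -0.5885, 0.7865] ys [-0.9384, -0.3438, -0.034]
```

View pics/v19.png

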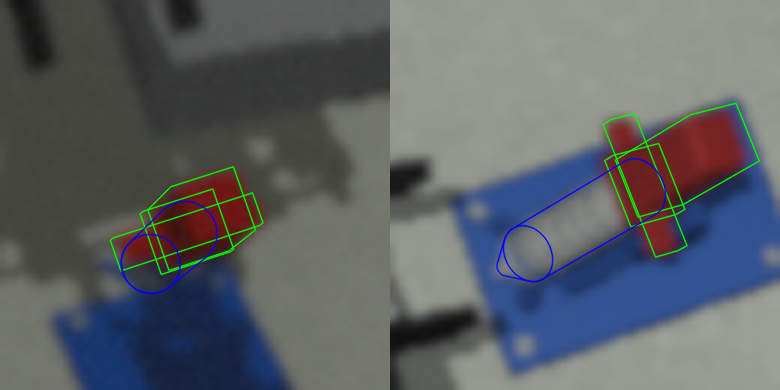

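Run:
```python
from h import *
im=cv2.imread("pics/top0.png"); si=cv2.imread("pics/side0.png")
c=env.read_camera("top"); s=env.read_camera("side")
yw=np.radians(107.8);X=np.array([np.cos(yw),np.sin(yw),0]);Y=np.array([-np.sin(yw),np.cos(yw),0]);Z=np.array([0,0,1.])
cr=np.array([.487,.011,0])-.005*X+.095*Z; zs=(-X+Z)/2**.5; n=(X+Z)/2**.5
def mk(i,cc,u0,v0,w,h,k,sh):
    o=cv2.resize(i[v0:v0+h,u0:u0+w],None,fx=k,fy=k,interpolation=cv2.INTER_CUBIC); o=cv2.convertScaleAbs(o,alpha=1.6)
    p=o.copy()
    for a,col in((0,(0,255,0)),(-.008,(0,255,0)),(-.068,(0,255,255)),(-.076,(0,255,255))):
        for y in(-.02,.02):
            q=(proj(cc,cr+a*zs+y*Y)[0]+sh-[u0,v0]+.5)*k-.5; cv2.circle(p,tuple(q.round().astype(int).tolist()),3,col,1)
    return np.hstack([o,p])
a=mk(im,c,282,250,66,54,6,(0,0)); b=mk(si,s,254,246,66,50,6,(-1,0))
cv2.imwrite("pics/v20.png",np.vstack([a,b])[:,:800])
```

```text
(no output)
```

View pics/v20.png

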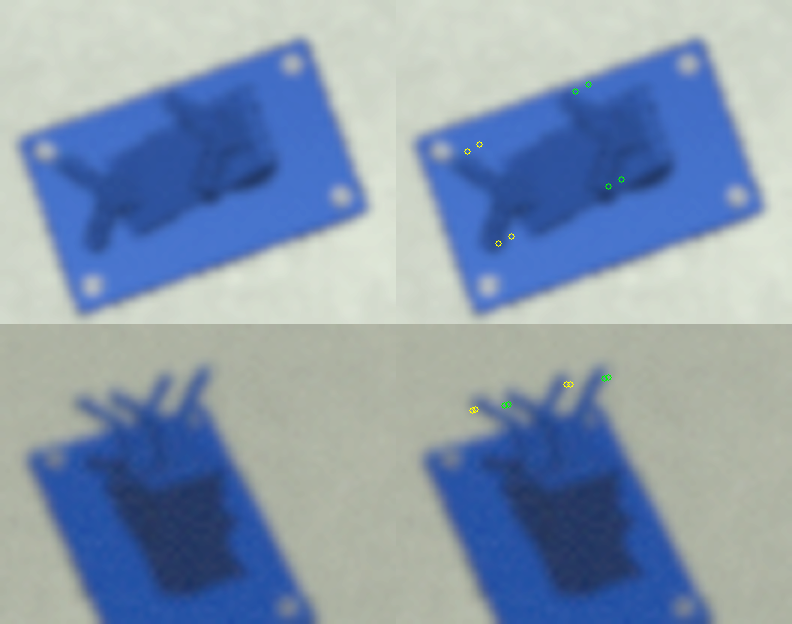

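```bash
python3 go.py .47 .08 .27 .952 .305 0 .216 -.673 -.707; python3 go.py .50 -.0 .29 .952 .305 0 0 0 -1;  python3 go.py .512 -.07 .20 .952 .305 0 -.2 .63 -.74
```

```text
shift [0.007, 0.1029, -0.0957] turn [0.0001, -0.0011, 0.0018] | 0.141 0.1
t 14.05 q [5.0, 21.0, -55.0, 114.0, 52.0, 89.0, -53.0] F [-0.0, -0.3, -0.1] M [0.85, 0.16, -0.01] g 0.05 pos [0.4617, 0.0827, 0.1296]
shift [0.011, 0.1774, -0.0495] turn [0.7854, -0.0007, 0.0023] | 0.184 45.0
t 14.05 q [5.0, 21.0, -55.0, 114.0, 52.0, 89.0, -53.0] F [-0.0, -0.3, -0.1] M [0.85, 0.16, -0.01] g 0.05 pos [0.4617, 0.0827, 0.1296]
shift [0.0009, 0.1634, 0.0639] turn [1.5144, 0.0016, 0.0039] | 0.175 86.8
t 14.05 q [5.0, 21.0, -55.0, 114.0, 52.0, 89.0, -53.0] F [-0.0, -0.3, -0.1] M [0.85, 0.16, -0.01] g 0.05 pos [0.4617, 0.0827, 0.1296]
```

Request:
{"op": "send_rows", "data": {"steps": [[[0.001,0.024,-0.022],[0,0,0],0.06],[[0.002,0.05,-0.046],[0.1,0,0],0.06],[[0.004,0.078,-0.068],[0.22,0,0],0.06],[[0.006,0.105,-0.08],[0.34,0,0],0.06],[[0.008,0.13,-0.08],[0.46,0,0],0.06]]}}

```text
time_s: 14.47
tool_pos: [0.4795, 0.057, 0.2784]
tool_rot: [159.3, -0.1, 18.2]
force: [1.6, -0.6, -1.2]
grip_width: 0.0594
```

```bash
python3 go.py .50 -.0 .29 .952 .305 0 0 0 -1;  python3 go.py .514 -.075 .22 .952 .305 0 -.2 .63 -.74
```

```text
shift [0.0017, 0.0607, 0.0106] turn [0.3619, -0.0039, 0.0075] | 0.062 20.7
t 14.47 q [31.0, -4.0, -53.0, 103.0, 18.0, 81.0, -7.0] F [1.6, -0.6, -1.2] M [0.43, 0.05, 0.04] g 0.0594 pos [0.4795, 0.057, 0.2784]
shift [-0.0087, 0.1066, 0.1028] turn [1.091, 0.0005, 0.0098] | 0.148 62.5
t 14.47 q [31.0, -4.0, -53.0, 103.0, 18.0, 81.0, -7.0] F [1.6, -0.6, -1.2] M [0.43, 0.05, 0.04] g 0.0594 pos [0.4795, 0.057, 0.2784]
```

Request:
{"op": "send_rows", "data": {"steps": [[[0.0,0.018,0.002],[0.11,0,0],0.06],[[0.0,0.036,0.006],[0.23,0,0],0.06],[[0,0.055,0.012],[0.35,0,0],0.06],[[-0.002,0.075,0.02],[0.47,0,0],0.06],[[-0.004,0.095,0.03],[0.59,0,0.005],0.06]]}}

```text
time_s: 14.88
tool_pos: [0.5062, -0.0435, 0.2829]
tool_rot: [-167.0, -0.1, 17.5]
force: [0.9, 0.1, 0.3]
grip_width: 0.0602
```

```bash
python3 go.py .514 -.075 .22 .952 .305 0 -.2 .63 -.74
```

```text
shift [-0.0021, 0.0457, 0.054] turn [0.5013, -0.0013, -0.0033] | 0.071 28.7
t 14.88 q [44.0, 7.0, -36.0, 93.0, -8.0, 88.0, 26.0] F [0.9, 0.1, 0.3] M [-0.2, -0.24, -0.03] g 0.0602 pos [0.5062, -0.0435, 0.2829]
```

Request:
{"op": "send_rows", "data": {"steps": [[[0.0,0.009,0.008],[0.1,0,0],0.06],[[0.0,0.018,0.018],[0.2,0,0],0.06],[[-0.001,0.028,0.03],[0.3,0,0],0.06],[[-0.002,0.038,0.042],[0.41,0,0],0.06],[[-0.002,0.046,0.054],[0.5,0,-0.003],0.06]]}}

```text
time_s: 15.3
tool_pos: [0.5132, -0.0764, 0.2168]
tool_rot: [-138.2, 0.1, 17.5]
force: [-0.4, 0.0, -0.4]
grip_width: 0.0601
```

```bash
sed -e 's/best.x/best.x/' fr2.py > fr3.py; python3 go.py .505 -.04 .17 .952 .305 0 -.2 .63 -.74
python3 - <<'E'
from h import *
c=env.read_camera("side");t=env.read_camera("top")
crop(c,235,170,100,100,4,"a.png");crop(t,265,220,100,100,4,"b.png")
cv2.imwrite("pics/v21.png",np.hstack([cv2.imread("pics/a.png"),cv2.imread("pics/b.png")]))
E
```

```text
shift [0.0033, 0.0035, 0.0597] turn [-0.0006, 0.0005, -0.0052] | 0.06 0.3
t 15.3 q [50.0, 27.0, -33.0, 87.0, -19.0, 95.0, 37.0] F [-0.4, 0.0, -0.4] M [-0.81, -0.38, -0.03] g 0.0601 pos [0.5132, -0.0764, 0.2168]
```

View pics/v21.png

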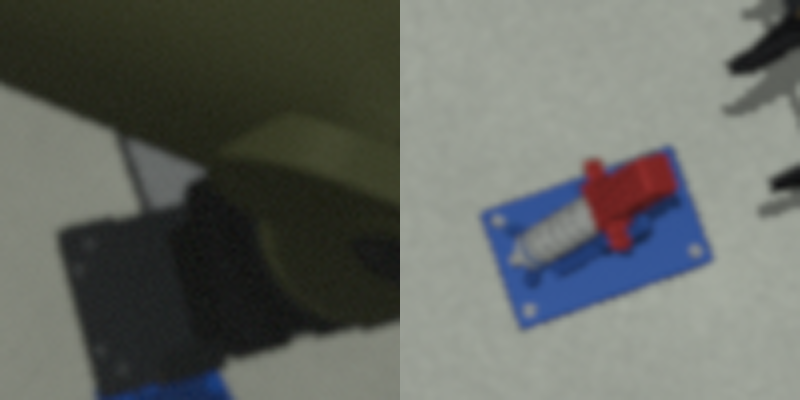

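```bash
python3 go.py .4934 -.0097 .127 .952 .305 0 -.21 .655 -.74
```

```text
shift [0.0044, 0.0034, 0.11] turn [0.0144, 0.002, -0.0147] | 0.11 1.2
t 15.4 q [50.0, 28.0, -32.0, 87.0, -19.0, 95.0, 37.0] F [-0.9, -1.2, -1.0] M [-0.85, -0.31, 0.03] g 0.0602 pos [0.5112, -0.0788, 0.211]
```

Request:
{"op": "send_rows", "data": {"steps": [[[0.001,0.001,0.012],[0.005,0,-0.005],0.06],[[0.002,0.002,0.028],[0.01,0,-0.01],0.06],[[0.003,0.003,0.042],[0.014,0,-0.014],0.06],[[0.004,0.003,0.052],[0.014,0,-0.014],0.06],[[0.004,0.003,0.058],[0.014,0,-0.014],0.06]]}}

```text
time_s: 15.82
tool_pos: [0.506, -0.0349, 0.1741]
tool_rot: [-137.8, -0.6, 18.6]
force: [-0.2, 0.3, 0.5]
grip_width: 0.0599
```

```bash
python3 go.py .4934 -.0097 .127 .952 .305 0 -.21 .655 -.74
python3 - <<'E'
from h import *
t=env.read_camera("top");c=env.read_camera("side")
crop(t,275,225,70,70,7,"b.png");crop(c,235,170,100,100,3,"a.png"); a=cv2.imread("pics/a.png")
cv2.imwrite("pics/v22.png",np.hstack([cv2.imread("pics/b.png"),cv2.copyMakeBorder(a,0,190,0,0,cv2.BORDER_CONSTANT)]))
E
```

```text
shift [-0.0044, 0.0109, 0.0537] turn [0.0122, 0.002, 0.017] | 0.055 1.2
t 15.82 q [49.0, 27.0, -34.0, 93.0, -20.0, 89.0, 38.0] F [-0.2, 0.3, 0.5] M [-0.72, -0.32, 0.05] g 0.0599 pos [0.506, -0.0349, 0.1741]
```

View pics/v22.png

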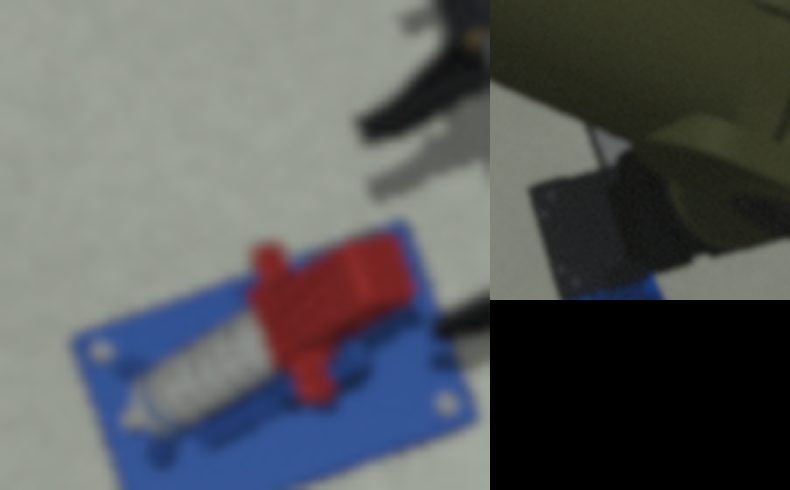

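Request:
{"op": "send_rows", "data": {"steps": [[[0,0,0.0],[0,0,0],0.06],[[0,0,0.0],[0,0,0],0.06],[[0,0,0.0],[0,0,0],0.06],[[0,0,0.0],[0,0,0],0.06],[[0,0,0],[0,0,0],0.06]]}}

```text
time_s: 16.33
tool_pos: [0.5066, -0.0383, 0.1734]
tool_rot: [-137.7, -0.5, 18.3]
force: [0.1, 1.1, -0.8]
grip_width: 0.0602
```

```bash
python3 go.py .4934 -.0097 .127 .952 .305 0 -.21 .655 -.74
python3 - <<'E'
from h import *
o=env.get_obs();t=env.read_camera("top");M=eul(o["tool_rot"]).as_matrix();k=7
im=cv2.resize(t["pixels"][225:295,275:345,::-1],None,fx=k,fy=k,interpolation=cv2.INTER_CUBIC)
for d in([.03,0,0],[-.03,0,0],[.045,0,0],[-.045,0,0],[0,0,0],[0,0,.04]):
    q=(proj(t,o["tool_pos"]+M@np.array(d))[0]-[275,225]+.5)*k-.5; cv2.circle(im,tuple(q.round().astype(int).tolist()),3,(0,255,0),1)
cv2.imwrite("pics/v23.png",im); print(o["tool_rot"])
E
```

```text
shift [-0.004, 0.0081, 0.0553] turn [0.0103, -0.0004, 0.0128] | 0.056 0.9
t 16.33 q [49.0, 27.0, -34.0, 92.0, -20.0, 89.0, 38.0] F [0.1, 1.1, -0.8] M [-0.69, -0.36, 0.0] g 0.0602 pos [0.5066, -0.0383, 0.1734]
[-137.6867551    -0.50791878   18.2907473 ]
```

View pics/v23.png

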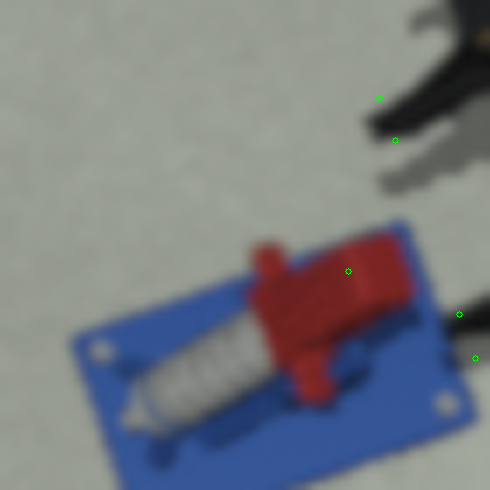

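Request:
{"op": "send_rows", "data": {"steps": [[[-0.002,0.003,0.004],[0.01,0,0.01],0.06],[[-0.004,0.006,0.012],[0.01,0,0.01],0.06],[[-0.005,0.009,0.022],[0.01,0,0.01],0.06],[[-0.006,0.01,0.03],[0.01,0,0.01],0.06],[[-0.006,0.01,0.032],[0.01,0,0.01],0.06]]}}

```text
time_s: 16.8
tool_pos: [0.4949, -0.0249, 0.1411]
tool_rot: [-136.9, 0.0, 18.0]
force: [-0.1, 0.1, 0.4]
grip_width: 0.0599
```

```bash
cat > tv.py <<'E'
from h import *
import sys
o=env.get_obs();t=env.read_camera("top");M=eul(o["tool_rot"]).as_matrix();k=7
w=o["grip_width"]/2
im=cv2.resize(t["pixels"][225:295,275:345,::-1],None,fx=k,fy=k,interpolation=cv2.INTER_CUBIC)
im=cv2.convertScaleAbs(im,alpha=1.5)
for d in([w,0,0],[-w,0,0],[w+.015,0,0],[-w-.015,0,0],[0,0,0],[0,0,.04]):
    q=(proj(t,o["tool_pos"]+M@np.array(d))[0]-[275,225]+.5+[-1.8,.3])*k-.5; cv2.circle(im,tuple(q.round().astype(int).tolist()),3,(0,255,0),1)
cv2.imwrite("pics/"+sys.argv[1],im); print(o["tool_pos"].round(4),o["tool_rot"].round(1),o["force"].round(1),o["grip_width"])
E
python3 tv.py v24.png
```

```text
[ 0.4949 -0.0249  0.1411] [-136.9    0.    18. ] [-0.1  0.1  0.4] 0.059893642878355996
```

View pics/v24.png

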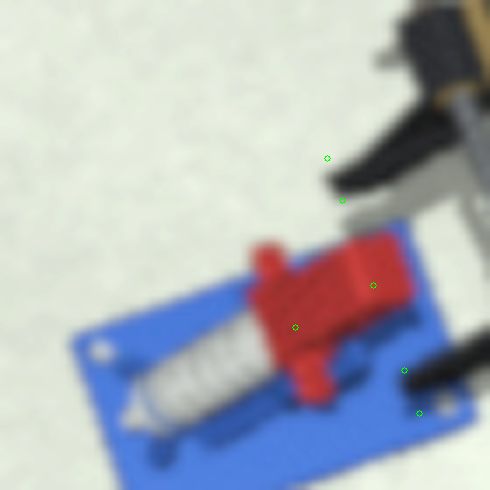

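Request:
{"op": "send_rows", "data": {"steps": [[[0.0025,0,0.006],[0,0,0],0.06],[[0.0025,0.0,0.013],[0,0,0],0.06],[[0.0025,0.0,0.02],[0,0,0],0.06],[[0.0025,0.0,0.025],[0,0,0],0.05],[[0.0025,0.0,0.025],[0,0,0],0.045]]}}

```text
time_s: 17.27
tool_pos: [0.4928, -0.008, 0.1238]
tool_rot: [-137.0, -0.0, 18.0]
force: [-0.4, 0.8, -0.2]
grip_width: 0.0532
```

```bash
python3 tv.py v25.png
```

```text
[ 0.4928 -0.008   0.1238] [-137.   -0.   18.] [-0.4  0.8 -0.2] 0.053212366569290334
```

View pics/v25.png

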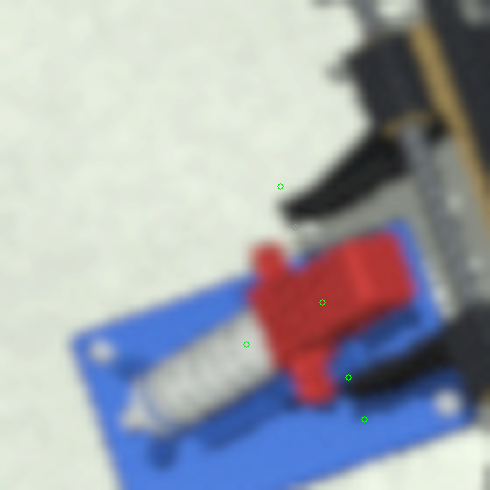

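Request:
{"op": "send_rows", "data": {"steps": [[[0,0,0],[0,0,0],0.04],[[0,0,0],[0,0,0],0.035],[[0,0,0],[0,0,0],0.03],[[0,0,0],[0,0,0],0.02],[[0,0,0],[0,0,0],0.01]], "grip_force": 20}}

```text
time_s: 17.73
tool_pos: [0.4938, -0.0095, 0.1246]
tool_rot: [-137.1, -0.1, 17.9]
force: [0.7, -0.2, 0.3]
grip_width: 0.0238
```

Request:
{"op": "send_rows", "data": {"steps": [[[0,0,0],[0,0,0],0.01],[[0,0,0],[0,0,0],0.01],[[0,0,0],[0,0,0],0.01],[[0,0,0],[0,0,0],0.01],[[0,0,0],[0,0,0],0.01]]}}

```text
time_s: 18.15
tool_pos: [0.4938, -0.0094, 0.1245]
tool_rot: [-137.1, -0.1, 17.9]
force: [-0.5, -0.6, 2.3]
grip_width: 0.0241
```

```bash
python3 tv.py v26.png; python3 f.py
```

```text
[ 0.4938 -0.0094  0.1245] [-1.371e+02 -1.000e-01  1.790e+01] [-0.5 -0.6  2.3] 0.024103444186387792
F in tool [ 0.2 -0.5 -1.4] M [-0.78  0.15 -0.06]
```

View pics/v26.png

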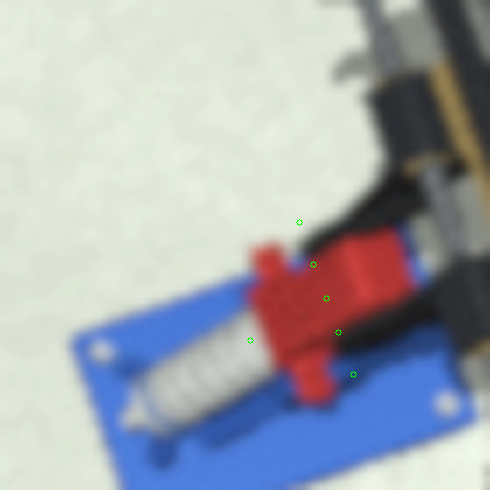

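Request:
{"op": "send_rows", "data": {"steps": [[[0,0,0],[0.03,0,0],0.01],[[0,0.001,0],[0.06,0,0],0.01],[[0,0.002,0],[0.09,0,0],0.01],[[0,0.004,0],[0.12,0,0],0.01],[[0,0.004,0],[0.12,0,0],0.01]], "grip_force": 15}}

```text
time_s: 18.62
tool_pos: [0.4944, -0.013, 0.1202]
tool_rot: [-129.9, 0.0, 17.7]
force: [0.5, 0.8, -0.9]
grip_width: 0.0236
```

```bash
python3 tv.py v27.png; python3 f.py;python3 go.py .4964 -.0152 .1159 .952 .305 0 -.234 .73 -.643
```

```text
[ 0.4944 -0.013   0.1202] [-129.9    0.    17.7] [ 0.5  0.8 -0.9] 0.023564515799744185
F in tool [-0.6  0.   1. ] M [-1.05  0.09 -0.04]
shift [0.0011, 0.0055, 0.0007] turn [0.0007, 0.0002, 0.0007] | 0.006 0.1
t 18.67 q [49.0, 34.0, -33.0, 95.0, -22.0, 86.0, 41.0] F [-0.8, 0.5, -0.6] M [-0.97, -0.4, -0.04] g 0.0237 pos [0.4944, -0.0126, 0.1206]
```

View pics/v27.png

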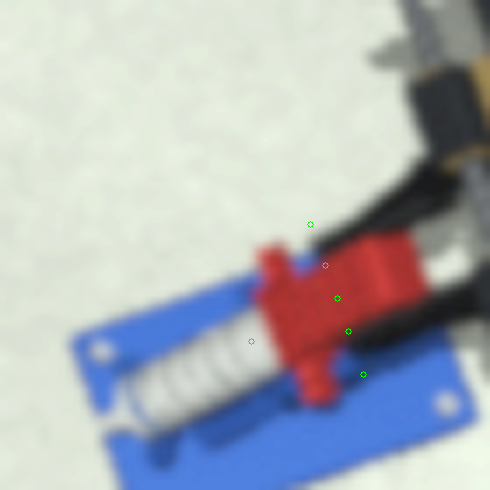

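Request:
{"op": "send_rows", "data": {"steps": [[[0.001,0.002,0],[0,0,0],0.01],[[0.001,0.003,0],[0,0,0],0.01],[[0.001,0.004,0],[0,0,0],0.01],[[0.001,0.005,0],[0,0,0],0.01],[[0.001,0.005,0],[0,0,0],0.01]]}}

```text
time_s: 19.08
tool_pos: [0.496, -0.0145, 0.1182]
tool_rot: [-130.2, -0.1, 18.0]
force: [-3.6, -0.2, 3.4]
grip_width: 0.0241
```

```bash
python3 f.py;python3 go.py .4964 -.0152 .1159 .952 .305 0 -.234 .73 -.643
```

```text
F in tool [-3.4 -3.2 -1.5] M [-0.04 -0.85 -0.11]
shift [0.0002, 0.0023, 0.001] turn [0.0035, 0.0019, 0.0033] | 0.002 0.3
t 19.08 q [49.0, 34.0, -33.0, 95.0, -22.0, 86.0, 41.0] F [-3.6, -0.2, 3.4] M [-0.19, 0.43, 0.72] g 0.0241 pos [0.496, -0.0145, 0.1182]
```

Request:
{"op": "send_rows", "data": {"steps": [[[-0.001,0,0],[0,0,0],0.01],[[-0.002,0,0],[0,0,0],0.01],[[-0.003,0.001,0],[0,0,0],0.01],[[-0.003,0.002,0],[0,0,0],0.01],[[-0.003,0.002,0],[0,0,0],0.01]]}}

```text
time_s: 19.5
tool_pos: [0.4954, -0.0167, 0.1166]
tool_rot: [-130.2, -0.2, 17.8]
force: [3.8, 3.0, 2.1]
grip_width: 0.0241
```

```bash
python3 f.py;python3 go.py .4964 -.0152 .1159 .952 .305 0 -.234 .73 -.643
```

```text
F in tool [ 4.5 -2.6 -0.1] M [-0.12  1.2  -0.1 ]
shift [0.0014, -0.0002, 0.0013] turn [0.0043, -0.0022, 0.0036] | 0.002 0.3
t 19.5 q [49.0, 34.0, -33.0, 95.0, -22.0, 86.0, 41.0] F [3.8, 3.0, 2.1] M [0.15, -0.85, -0.85] g 0.0241 pos [0.4954, -0.0167, 0.1166]
```

Request:
{"op": "send_rows", "data": {"steps": [[[0.0013,-0.001,0],[0,0,0],0.01],[[0.0013,-0.001,0.002],[0,0,0],0.01],[[0.0013,-0.001,0.004],[0,0,0],0.01],[[0.0013,-0.001,0.005],[0,0,0],0.01],[[0.0013,-0.001,0.005],[0,0,0],0.01]]}}

```text
time_s: 19.92
tool_pos: [0.494, -0.0124, 0.1136]
tool_rot: [-130.2, -0.1, 17.9]
force: [1.9, 1.9, 0.9]
grip_width: 0.0235
```

```bash
python3 f.py;python3 go.py .4964 -.0152 .1159 .952 .305 0 -.234 .73 -.643;  python3 tv.py v28.png
```

```text
F in tool [ 2.4 -1.4  0.4] M [-0.7   0.69 -0.04]
shift [0.0015, 0.0004, -0.0041] turn [0.0044, 0.0004, 0.0027] | 0.004 0.3
t 19.92 q [49.0, 34.0, -33.0, 96.0, -22.0, 86.0, 41.0] F [1.9, 1.9, 0.9] M [-0.52, -0.67, -0.5] g 0.0235 pos [0.494, -0.0124, 0.1136]
[ 0.494  -0.0124  0.1136] [-1.302e+02 -1.000e-01  1.790e+01] [1.9 1.9 0.9] 0.02351368238855975
```

View pics/v28.png

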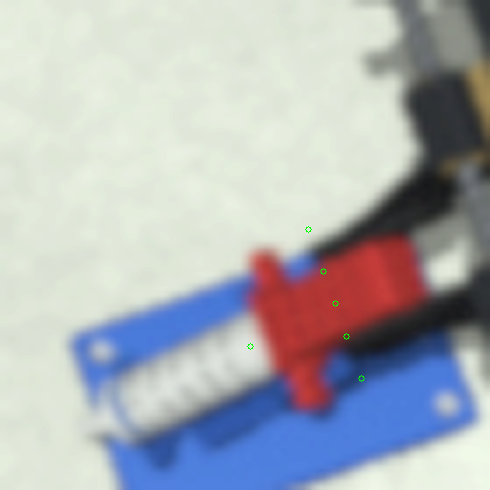

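Request:
{"op": "send_rows", "data": {"steps": [[[0.0007,0,0.001],[0,0,0],0.01],[[0.0007,0,0.002],[0,0,0],0.01],[[0.0007,0,0.003],[0,0,0],0.01],[[0.0007,0.0005,0.004],[0,0,0],0.01],[[0.0007,0.0005,0.004],[0,0,0],0.01]]}}

```text
time_s: 20.38
tool_pos: [0.4934, -0.0093, 0.1107]
tool_rot: [-130.2, -0.1, 17.9]
force: [0.4, 1.0, 0.9]
grip_width: 0.0238
```

```bash
python3 f.py;python3 go.py .4964 -.0152 .1159 .952 .305 0 -.234 .73 -.643
```

```text
F in tool [ 0.7 -1.2  0.1] M [-0.79  0.29 -0.06]
shift [0.001, 0.0002, -0.0083] turn [0.0036, 0.0013, 0.0027] | 0.008 0.3
t 20.38 q [49.0, 34.0, -33.0, 96.0, -22.0, 85.0, 41.0] F [0.4, 1.0, 0.9] M [-0.68, -0.46, -0.19] g 0.0238 pos [0.4934, -0.0093, 0.1107]
```

Still sliding freely; continue until the flange meets the fork.

Request:
{"op": "send_rows", "data": {"steps": [[[0,0,0.001],[0,0,0],0.01],[[0,0,0.002],[0,0,0],0.01],[[0,0,0.003],[0,0,0],0.01],[[0,0,0.004],[0,0,0],0.01],[[0,0,0.004],[0,0,0],0.01]]}}

```text
time_s: 20.8
tool_pos: [0.4934, -0.0085, 0.1099]
tool_rot: [-130.3, -0.1, 17.8]
force: [-1.4, -6.6, 11.0]
grip_width: 0.0237
```

```bash
python3 f.py;python3 go.py .4964 -.0152 .1159 .952 .305 0 -.234 .73 -.643;  python3 tv.py v29.png
```

```text
F in tool [ -3.3  -4.6 -11.5] M [-0.04 -0.62 -0.1 ]
shift [0.0008, 0.0001, -0.0094] turn [0.0051, -0.0007, 0.0025] | 0.009 0.3
t 20.8 q [49.0, 34.0, -33.0, 96.0, -22.0, 85.0, 41.0] F [-1.4, -6.6, 11.0] M [-0.14, 0.3, 0.54] g 0.0237 pos [0.4934, -0.0085, 0.1099]
[ 0.4934 -0.0085  0.1099] [-1.303e+02 -1.000e-01  1.780e+01] [-1.4 -6.6 11. ] 0.023737457944621655
```

View pics/v29.png

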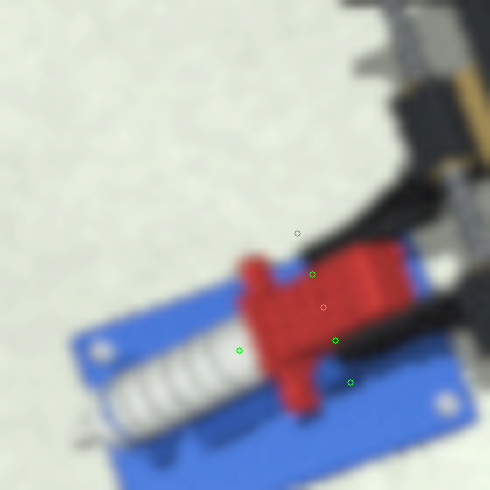

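Request:
{"op": "send_rows", "data": {"steps": [[[-0.0005,-0.0005,-0.0015],[0,0,0],0.01],[[-0.0005,-0.0005,-0.0025],[0,0,0],0.01],[[-0.0005,-0.0005,-0.0025],[0,0,0],0.01],[[-0.0005,-0.0005,-0.0025],[0,0,0],0.028],[[-0.0005,-0.0005,-0.0025],[0,0,0],0.034]]}}

```text
time_s: 21.27
tool_pos: [0.4922, -0.008, 0.11]
tool_rot: [-130.2, -0.0, 18.0]
force: [0.4, 0.4, -0.0]
grip_width: 0.029
```

Request:
{"op": "send_rows", "data": {"steps": [[[0,0,0],[0,0,0],0.045],[[0,0,0],[0,0,0],0.05],[[0,0,0],[0,0,0],0.05],[[0,0,0],[0,0,0],0.05],[[0,0,0],[0,0,0],0.05]]}}

```text
time_s: 21.68
tool_pos: [0.4928, -0.0082, 0.1103]
tool_rot: [-130.2, -0.1, 17.9]
force: [1.4, 0.0, -0.1]
grip_width: 0.049
```

```bash
python3 f.py;python3 tv.py v30.png
```

```text
F in tool [ 1.4  0.4 -0.2] M [-0.87  0.08 -0.1 ]
[ 0.4928 -0.0082  0.1103] [-1.302e+02 -1.000e-01  1.790e+01] [ 1.4  0.  -0.1] 0.048969605145967404
```

View pics/v30.png

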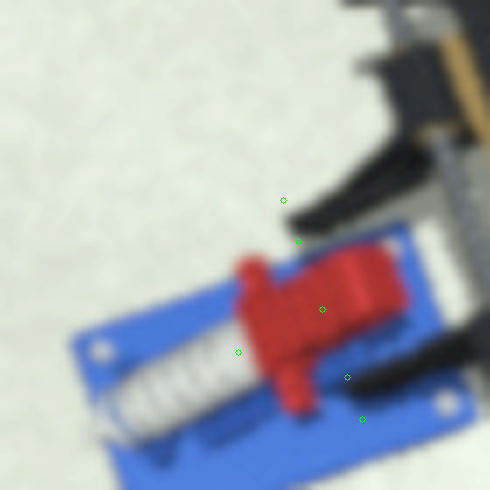

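Request:
{"op": "send_rows", "data": {"steps": [[[0,0,0],[-0.03,0,0],0.05],[[0,0,0],[-0.06,0,0],0.05],[[0,0,0],[-0.084,0,0],0.05],[[0,0,0],[-0.084,0,0],0.05],[[0,0,0],[-0.084,0,0],0.05]]}}

```text
time_s: 22.15
tool_pos: [0.4929, -0.0077, 0.111]
tool_rot: [-135.1, -0.2, 18.0]
force: [0.5, 0.5, -0.5]
grip_width: 0.05
```

```bash
python3 f.py;python3 tv.py v31.png
python3 - <<'E'
from h import *
c=env.read_camera("side");crop(c,230,190,120,100,5,"v32.png")
E
```

```text
F in tool [0.7 0.1 0.6] M [-0.83  0.07 -0.06]
[ 0.4929 -0.0077  0.111 ] [-135.1   -0.2   18. ] [ 0.5  0.5 -0.5] 0.049968219617324915
```

View pics/v31.png

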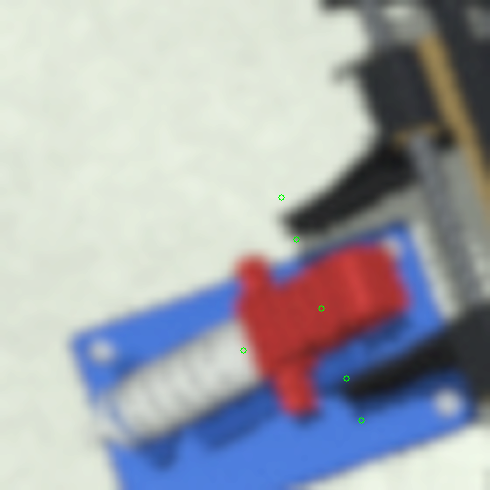

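View pics/v32.png

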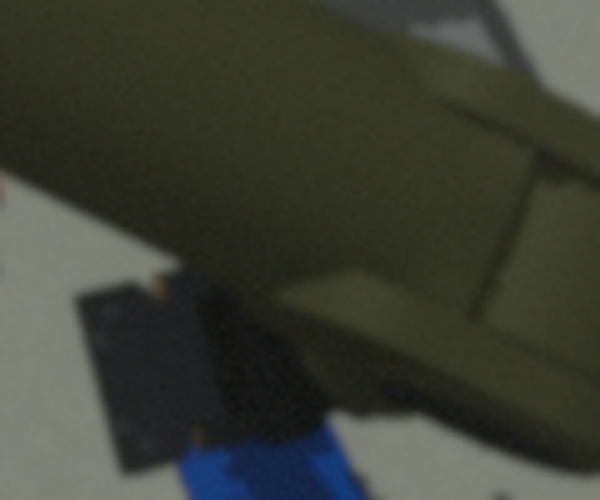

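```bash
cat > tn.py <<'E'
from inhand import *
import sys
rx,ry,yw=float(sys.argv[2]),float(sys.argv[3]),np.radians(107.8); tl=np.radians(float(sys.argv[4]))
X=np.array([np.cos(yw),np.sin(yw),0]);Y=np.array([-np.sin(yw),np.cos(yw),0]);Z=np.array([0,0,1.])
zs=-X*np.cos(tl)+Z*np.sin(tl); S=np.c_[np.cross(Y,zs),Y,zs]; org=np.array([rx,ry,0])-.005*X+.095*Z
t=env.read_camera("top"); drawall(t,S,org,[],275,225,70,70,7,sys.argv[1],(-1.8,.3))
E
python3 tn.py a.png .4885 .0095 45; python3 tn.py b.png .4885 .0095 50; python3 -c "
import cv2,numpy as np
cv2.imwrite('pics/v33.png',cv2.resize(np.hstack([cv2.imread('pics/a.png'),cv2.imread('pics/b.png')]),(800,400)))"
```

```text
(no output)
```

View pics/v33.png

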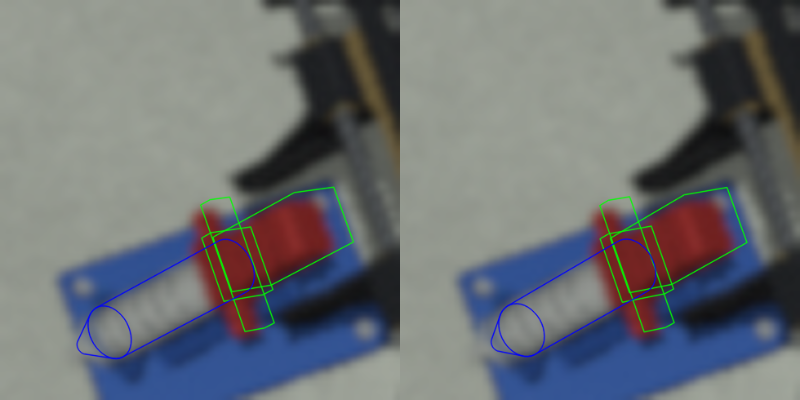

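Request:
{"op": "send_rows", "data": {"steps": [[[0,0,-0.015],[0,0,0],0.06],[[0,0,-0.04],[0,0,0],0.06],[[0,0,-0.07],[0,0,0],0.06],[[0,0,-0.1],[0,0,0],0.06],[[-0.02,0,-0.13],[0,0,0],0.06]]}}

```text
time_s: 22.77
tool_pos: [0.5038, -0.1007, 0.2033]
tool_rot: [-134.9, -0.3, 18.0]
force: [0.1, 0.0, 0.8]
grip_width: 0.0597
```

```bash
python3 go.py .40 -.2 .30 .952 .305 0 0 0 -1
```

```text
shift [-0.129, -0.0249, -0.1128] turn [-0.7866, -0.0025, 0.0066] | 0.173 45.1
t 22.77 q [52.0, 30.0, -32.0, 86.0, -19.0, 97.0, 40.0] F [0.1, 0.0, 0.8] M [-0.76, -0.37, -0.0] g 0.0597 pos [0.5038, -0.1007, 0.2033]
```

Request:
{"op": "send_rows", "data": {"steps": [[[-0.026,-0.005,-0.024],[-0.11,0,0],0.06],[[-0.052,-0.01,-0.048],[-0.23,0,0],0.06],[[-0.078,-0.015,-0.07],[-0.35,0,0],0.06],[[-0.104,-0.02,-0.09],[-0.47,0,0],0.06],[[-0.13,-0.025,-0.11],[-0.59,0,0],0.06]]}}

```text
time_s: 23.18
tool_pos: [0.3958, -0.2005, 0.299]
tool_rot: [-169.2, -0.1, 17.9]
force: [0.0, -0.0, 0.6]
grip_width: 0.0599
```

Run:
```python
from h import *
c=env.read_camera("side");t=env.read_camera("top")
crop(c,255,215,60,80,6.5,"a.png");crop(t,280,245,62,80,6.5,"b.png")
cv2.imwrite("pics/v34.png",cv2.convertScaleAbs(np.hstack([cv2.imread("pics/a.png"),cv2.imread("pics/b.png")]),alpha=1.5))
```

```text
(no output)
```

View pics/v34.png

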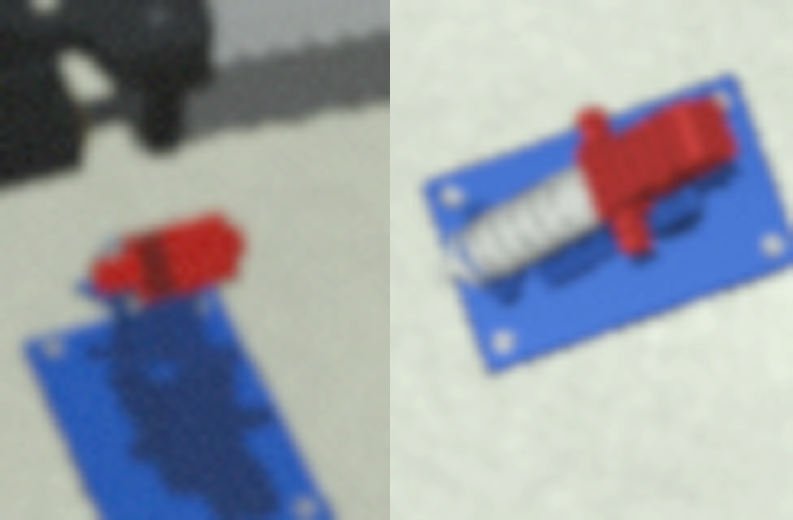

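```bash
sed -e 's/rx,ry,yw,tl=.487,.011/rx,ry,yw,tl=.4875,.009/' -e 's/SH=np.array(\[-1.,0\])/SH=np.array([-1.1,-.8])/' -e 's/^c2=dict(c)/t=dict(t);t["cx"]-=1.8;t["cy"]+=.3;c2=dict(c)/' fr2.py > fr4.py; python3 fr4.py v35.png $(python3 -c "print((450-390)/6.5+280,(270)/6.5+245)")
python3 - <<'E'
E
```

```text
650.8 [ 0.42  0.09 -0.01  0.    0.17 -0.02]
648.2 [ 0.57  0.1  -0.1  -0.03  0.19  0.  ]
649.3 [ 0.45  0.2   0.17 -0.06  0.16  0.01]
647.6 [ 0.57  0.08 -0.19 -0.08  0.26  0.07]
647.4 [ 0.56  0.15 -0.03 -0.09  0.23  0.04]
along zs -4.2 normal 3.7 lateral 1.5 tilt 47.7 zs lat 0.007 ys [-0.009  1.    -0.018]
org [0.4859, 0.0091, 0.0947] zs [0.1995, -0.6433, 0.7391] ys [-0.9491, -0.3145, -0.0175]
```

View pics/v35.png

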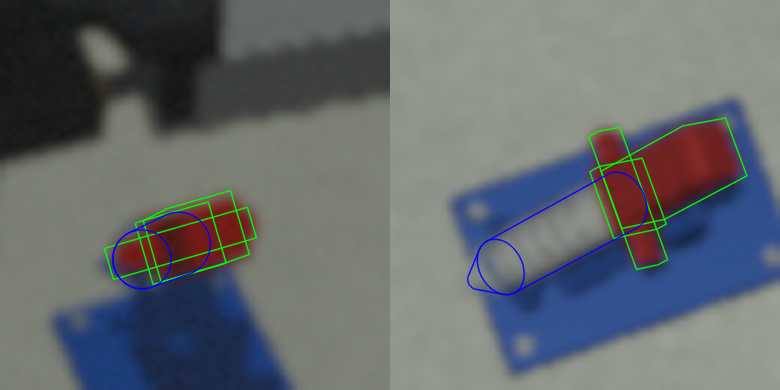

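```bash
python3 go.py .5130 -.0710 .1765 .952 .307 0 -.216 .673 -.707
```

```text
shift [0.1498, -0.061, 0.1368] turn [0.5931, -0.0018, 0.0013] | 0.212 34.0
t 23.38 q [60.0, -1.0, -29.0, 97.0, -8.0, 92.0, 48.0] F [0.1, -0.0, -0.8] M [-0.23, -0.19, 0.02] g 0.06 pos [0.3964, -0.1989, 0.2987]
```

Request:
{"op": "send_rows", "data": {"steps": [[[0.028,-0.01,0.022],[0.11,0,0],0.06],[[0.056,-0.022,0.046],[0.22,0,0],0.06],[[0.084,-0.034,0.07],[0.34,0,0],0.06],[[0.112,-0.046,0.096],[0.46,0,0],0.06],[[0.14,-0.057,0.124],[0.57,0,0],0.06]]}}

```text
time_s: 23.8
tool_pos: [0.5068, -0.0791, 0.1845]
tool_rot: [-135.6, -0.0, 17.8]
force: [1.1, -0.7, 0.5]
grip_width: 0.0601
```

Request:
{"op": "send_rows", "data": {"steps": [[[0.01,-0.004,0.0128],[0.023,0,0],0.06],[[0.01,-0.004,0.0128],[0.023,0,0],0.06],[[0.01,-0.004,0.0128],[0.023,0,0],0.06],[[0.01,-0.004,0.0128],[0.023,0,0],0.06],[[0.01,-0.004,0.0128],[0.023,0,0],0.06]]}}

```text
time_s: 24.22
tool_pos: [0.5118, -0.0667, 0.1834]
tool_rot: [-135.2, -0.3, 17.9]
force: [-0.5, 0.6, 0.2]
grip_width: 0.0599
```

```bash
python3 go.py .4922 -.0079 .1112 .952 .309 0 -.216 .673 -.707
```

```text
shift [-0.001, 0.0069, 0.0948] turn [0.0031, -0.0023, 0.0019] | 0.095 0.2
t 24.22 q [51.0, 30.0, -34.0, 89.0, -19.0, 93.0, 39.0] F [-0.5, 0.6, 0.2] M [-0.72, -0.38, 0.03] g 0.0599 pos [0.5118, -0.0667, 0.1834]
```

Request:
{"op": "send_rows", "data": {"steps": [[[0,0.002,0.015],[0,0,0],0.06],[[0,0.004,0.033],[0,0,0],0.06],[[0,0.005,0.047],[0,0,0],0.06],[[0,0.006,0.055],[0,0,0],0.06],[[0,0.006,0.055],[0,0,0],0.06]]}}

```text
time_s: 24.63
tool_pos: [0.5, -0.0323, 0.1387]
tool_rot: [-135.0, -0.1, 18.0]
force: [0.8, -0.2, 0.0]
grip_width: 0.0604
```

```bash
python3 go.py .4922 -.0079 .1112 .952 .309 0 -.216 .673 -.707; python3 tv.py v36.png
```

```text
shift [0.0001, 0.0013, 0.0376] turn [0.0004, 0.0004, 0.0012] | 0.038 0.1
t 24.63 q [50.0, 31.0, -34.0, 94.0, -20.0, 87.0, 39.0] F [0.8, -0.2, 0.0] M [-0.78, -0.32, 0.07] g 0.0604 pos [0.5, -0.0323, 0.1387]
[ 0.5    -0.0323  0.1387] [-1.35e+02 -1.00e-01  1.80e+01] [ 0.8 -0.2  0. ] 0.060426863939088214
```

View pics/v36.png

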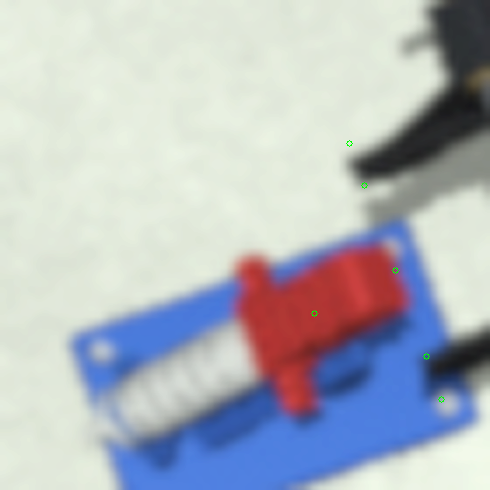

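Request:
{"op": "send_rows", "data": {"steps": [[[0,0.001,0.01],[0,0,0],0.06],[[0,0.001,0.021],[0,0,0],0.055],[[0,0.001,0.031],[0,0,0],0.05],[[0,0.001,0.036],[0,0,0],0.045],[[0,0.001,0.036],[0,0,0],0.04]]}}

```text
time_s: 25.1
tool_pos: [0.4919, -0.0074, 0.1108]
tool_rot: [-134.7, -0.0, 18.0]
force: [-0.4, -0.1, 0.1]
grip_width: 0.0454
```

Request:
{"op": "send_rows", "data": {"steps": [[[0,0,0],[0,0,0],0.035],[[0,0,0],[0,0,0],0.03],[[0,0,0],[0,0,0],0.02],[[0,0,0],[0,0,0],0.01],[[0,0,0],[0,0,0],0.01]], "grip_force": 40}}

```text
time_s: 25.52
tool_pos: [0.4935, -0.0092, 0.1118]
tool_rot: [-134.9, -0.1, 17.9]
force: [0.5, 0.5, 1.3]
grip_width: 0.0235
```

Request:
{"op": "send_rows", "data": {"steps": [[[0,0,0],[0,0,0],0.01],[[0,0,0],[0,0,0],0.01],[[0,0,0],[0,0,0],0.01],[[0,0,0],[0,0,0],0.01],[[0,0,0],[0,0,0],0.01]]}}

```text
time_s: 25.93
tool_pos: [0.4935, -0.0092, 0.1118]
tool_rot: [-134.9, -0.1, 17.9]
force: [1.8, -2.2, 2.0]
grip_width: 0.0237
```

```bash
python3 f.py; python3 tv.py v37.png
```

```text
F in tool [ 1.   0.5 -3.3] M [-0.87  0.26 -0.07]
[ 0.4935 -0.0092  0.1118] [-1.349e+02 -1.000e-01  1.790e+01] [ 1.8 -2.2  2. ] 0.023682398171521457
```

View pics/v37.png

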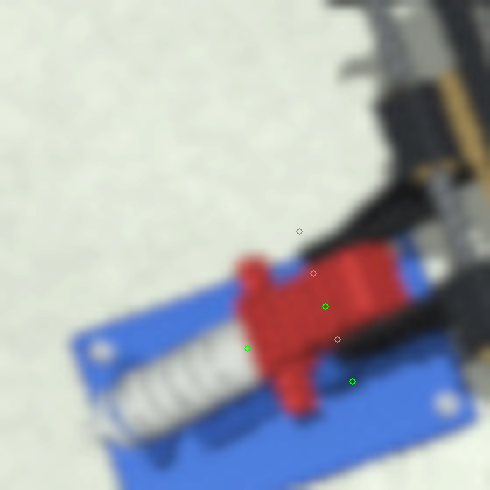

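Request:
{"op": "send_rows", "data": {"steps": [[[0,-0.005,-0.01],[0,0,0],0.01],[[0,-0.02,-0.025],[0,0,0],0.01],[[0,-0.045,-0.048],[0,0,0],0.01],[[0,-0.07,-0.073],[0,0,0],0.01],[[0,-0.097,-0.1],[0,0,0],0.01]]}}

```text
time_s: 26.4
tool_pos: [0.4924, -0.011, 0.2521]
tool_rot: [-134.8, 0.0, 18.0]
force: [0.6, 0.8, -1.1]
grip_width: 0.0236
```

Request:
{"op": "send_rows", "data": {"steps": [[[0,-0.02,-0.025],[-0.08,0,0],0.01],[[0,-0.04,-0.05],[-0.2,0,0],0.01],[[0,-0.055,-0.07],[-0.32,0,0],0.01],[[0,-0.065,-0.085],[-0.44,0,0],0.01],[[0,-0.07,-0.09],[-0.56,0,0],0.01]]}}

```text
time_s: 26.82
tool_pos: [0.4986, -0.0256, 0.3682]
tool_rot: [-167.5, -0.3, 17.8]
force: [-0.2, 0.5, -2.2]
grip_width: 0.0233
```

```bash
python3 go.py .50 -.13 .35 .977 -.215 0 0 0 -1; python3 go.py .49 -.13 .35 .977 .215 0 0 0 -1
```

```text
shift [-0.0307, 0.1013, -0.0041] turn [-0.2153, 0.0521, 0.5264] | 0.106 32.7
t 26.82 q [45.0, 4.0, -39.0, 85.0, -9.0, 96.0, 23.0] F [-0.2, 0.5, -2.2] M [-0.24, -0.21, -0.05] g 0.0233 pos [0.4986, -0.0256, 0.3682]
shift [-0.0402, 0.0983, -0.0035] turn [-0.219, 0.0045, 0.095] | 0.106 13.7
t 26.82 q [45.0, 4.0, -39.0, 85.0, -9.0, 96.0, 23.0] F [-0.2, 0.5, -2.2] M [-0.24, -0.21, -0.05] g 0.0233 pos [0.4986, -0.0256, 0.3682]
```

Request:
{"op": "send_rows", "data": {"steps": [[[-0.006,0.02,-0.001],[-0.04,0.01,0.1],0.01],[[-0.012,0.04,-0.002],[-0.085,0.02,0.21],0.01],[[-0.018,0.06,-0.003],[-0.13,0.03,0.32],0.01],[[-0.025,0.08,-0.004],[-0.175,0.042,0.43],0.01],[[-0.031,0.101,-0.004],[-0.215,0.052,0.526],0.01]]}}

```text
time_s: 27.23
tool_pos: [0.4979, -0.1291, 0.3456]
tool_rot: [-179.8, 0.5, -12.6]
force: [0.4, -0.1, -1.6]
grip_width: 0.0239
```

Request:
{"op": "send_rows", "data": {"steps": [[[0,0,0],[0,0,0],0.01],[[0,0,0],[0,0,0],0.01],[[0,0,0],[0,0,0],0.01],[[0,0,0],[0,0,0],0.01],[[0,0,0],[0,0,0],0.01]]}}

```text
time_s: 27.65
tool_pos: [0.499, -0.1281, 0.3452]
tool_rot: [-179.6, 0.5, -12.2]
force: [0.3, -0.5, -0.4]
grip_width: 0.0238
```

```bash
python3 go.py .489 -.2515 .32 .977 -.215 0 0 0 -1
python3 - <<'E'
from inhand import *
o=env.get_obs();M=eul(o["tool_rot"]).as_matrix()
s=.02
S=np.c_[-M[:,1],M[:,0],-M[:,2]]  # z_s=-z_t,y_s=x_t,x_s=y_s x z_s = -(x x z)= y.. sign irrelevant
S[:,0]=np.cross(S[:,1],S[:,2]); org=o["tool_pos"]-s*S[:,2]
print(o["tool_pos"],o["tool_rot"])
c=env.read_camera("side");t=env.read_camera("top")
drawall(c,S,org,[],265,200,75,80,5.3,"a.png",(-1.1,-.8)); drawall(t,S,org,[],345,190,75,80,5.3,"b.png",(-1.8,.3))
cv2.imwrite("pics/v38.png",np.hstack([cv2.imread("pics/a.png"),cv2.imread("pics/b.png")]))
print(proj(c,org),proj(t,org))
E
```

```text
shift [0.0165, 0.1229, 0.0242] turn [-0.0068, 0.0084, 0.0039] | 0.126 0.7
t 27.65 q [47.0, 2.0, -36.0, 89.0, 1.0, 90.0, -1.0] F [0.3, -0.5, -0.4] M [-0.0, -0.09, 0.02] g 0.0238 pos [0.499, -0.1281, 0.3452]
[ 0.49902946 -0.12810681  0.34520629] [-179.60710753    0.48014852  -12.1842967 ]
[[285.23813976 216.69047547]] [[382.1653945  244.59724825]]
```

View pics/v38.png

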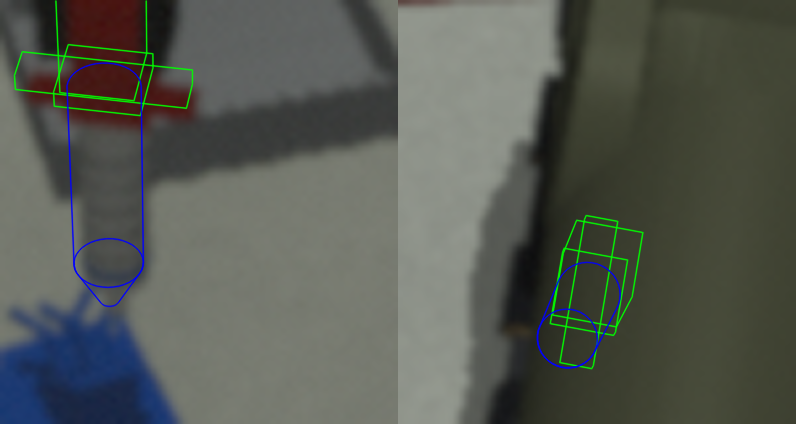

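```bash
cat > ih2.py <<'E'
from inhand import *
def pose2(o,s=.02,tx=0,ty=0,dx=0,dy=0):
    # tx: tilt (deg) about tool x (jaw), ty about tool y; dx,dy offset of axis from tool axis at TCP in tool axes
    M=eul(o["tool_rot"]).as_matrix()@R.from_euler('xy',[tx,ty],degrees=True).as_matrix()
    M0=eul(o["tool_rot"]).as_matrix()
    zs=-M[:,2]; ys=M[:,0]; S=np.c_[np.cross(ys,zs),ys,zs]
    return S,o["tool_pos"]+M0@np.array([dx,dy,0])-s*zs
E
python3 - <<'E'
from ih2 import *
o=env.get_obs();c=env.read_camera("side"); I=[]
for i,(s,tx,ty,dx,dy) in enumerate([(.026,0,0,0.003,0),(.026,5,0,.003,0),(.026,-5,0,.003,0),(.022,0,0,.003,.003)]):
    S,org=pose2(o,s,tx,ty,dx,dy)
    print(tx,S[:,2].round(3)); drawall(c,S,org,[],265,195,50,68,8,"a.png",(-1.1,-.8)); I.append(cv2.convertScaleAbs(cv2.imread("pics/a.png")[:,60:260],alpha=1.5))
cv2.imwrite("pics/v39.png",np.hstack(I))
E
```

```text
0 [ 0.007 -0.008  1.   ]
5 [-0.012 -0.093  0.996]
-5 [0.025 0.077 0.997]
0 [ 0.007 -0.008  1.   ]
```

View pics/v39.png

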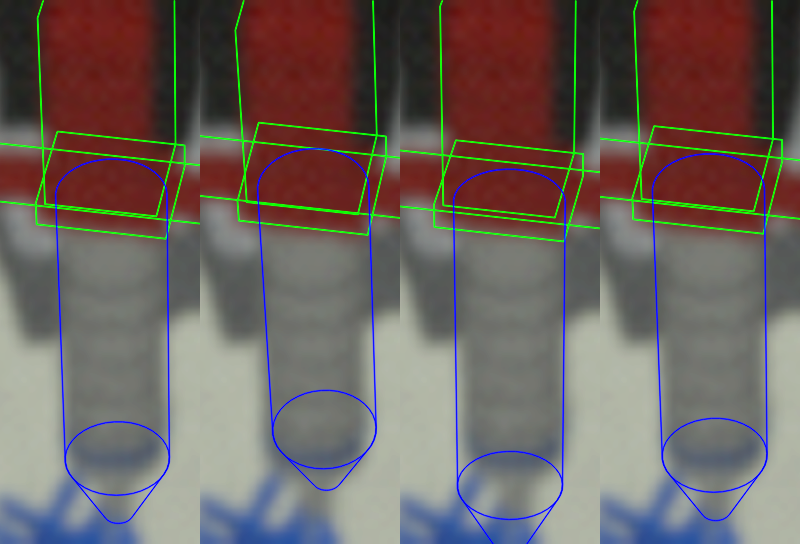

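Run:
```python
from h import *
c=env.read_camera("side");t=env.read_camera("top")
print(onplane(t,[[430.6,263.4],[432.4,263.1]],.173).round(4)); print(onplane(c,[[285.1,330.6],[284.9,331.4]],.173).round(4))
cs=cv2.imread("pics/side0.png");ct=cv2.imread("pics/top0.png")
a=cv2.resize(cs[305:360,255:315],None,fx=6.6,fy=6.6,interpolation=cv2.INTER_CUBIC);b=cv2.resize(ct[242:297,400:460],None,fx=6.6,fy=6.6,interpolation=cv2.INTER_CUBIC)
for im,cc,u0,v0 in((a,c,255,305),(b,t,400,242)):
    from ov import circ
    for rad,z,col in((.035,.173,(0,255,0)),):
        q=(proj(cc,circ(.4887,-.2535,z,rad))-[u0,v0]+.5)*6.6-.5; cv2.polylines(im,[np.round(q*8).astype(int).reshape(-1,1,2)],True,col,1,cv2.LINE_AA,3)
cv2.imwrite("pics/v40.png",cv2.convertScaleAbs(np.hstack([a,b]),alpha=1.4))
```

```text
[[ 0.4865 -0.2501  0.173 ]
 [ 0.4871 -0.2542  0.173 ]]
[[ 0.4909 -0.2546  0.173 ]
 [ 0.4905 -0.2563  0.173 ]]
```

View pics/v40.png

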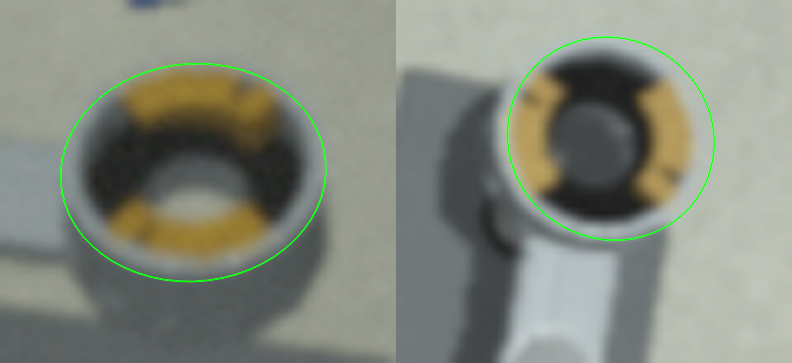

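```bash
python3 go.py .4895 -.2545 .325 .977 -.215 0 0 0 -1
```

```text
shift [0.0177, 0.1248, 0.0191] turn [-0.0062, 0.0083, 0.0022] | 0.128 0.6
t 27.9 q [47.0, 2.0, -36.0, 89.0, 1.0, 90.0, -1.0] F [-1.0, 0.8, -1.2] M [-0.07, -0.07, -0.03] g 0.0234 pos [0.4989, -0.1289, 0.3451]
```

Request:
{"op": "send_rows", "data": {"steps": [[[0.005,0.033,0.0],[-0.003,0.004,0.002],0.01],[[0.01,0.066,0.003],[-0.006,0.008,0.002],0.01],[[0.014,0.098,0.01],[-0.006,0.008,0.002],0.01],[[0.017,0.12,0.016],[-0.006,0.008,0.002],0.01],[[0.0177,0.125,0.019],[-0.006,0.008,0.002],0.01]]}}

```text
time_s: 28.32
tool_pos: [0.4874, -0.2604, 0.3235]
tool_rot: [179.9, 0.1, -12.8]
force: [-0.7, -0.1, -0.7]
grip_width: 0.0236
```

Request:
{"op": "send_rows", "data": {"steps": [[[0,0,0],[0,0,0],0.01],[[0,0,0],[0,0,0],0.01],[[0,0,0],[0,0,0],0.01],[[0,0,0],[0,0,0],0.01],[[0,0,0],[0,0,0],0.01]]}}

```text
time_s: 28.73
tool_pos: [0.49, -0.2535, 0.3258]
tool_rot: [180.0, -0.0, -12.3]
force: [-0.1, -0.0, -0.4]
grip_width: 0.0237
```

```bash
python3 go.py .4895 -.2545 .325 .977 -.215 0 0 0 -1
cat > ring.py <<'E'
from ih2 import *
from ov import circ
import sys
x,y=float(sys.argv[2]),float(sys.argv[3])
o=env.get_obs();c=env.read_camera("side");t=env.read_camera("top");S,org=pose2(o,.0255); I=[]
sg=[(circ(x,y,.173,.035),(0,255,255)),(circ(x,y,.160,.0145),(0,0,255))]
drawall(c,S,org,sg,245,265,80,100,5,"a.png",(.2,-.8)); drawall(t,S,org,sg,395,215,70,100,5,"b.png",(-1.8,.3))
cv2.imwrite("pics/"+sys.argv[1],cv2.convertScaleAbs(np.hstack([cv2.imread("pics/a.png"),cv2.imread("pics/b.png")]),alpha=1.4))
E
python3 ring.py v41.png .4895 -.2545
```

```text
shift [-0.0003, 0.0011, 0.0008] turn [0.0003, -0.0008, 0.002] | 0.001 0.1
t 28.73 q [52.0, 6.0, -30.0, 87.0, 3.0, 88.0, 10.0] F [-0.1, -0.0, -0.4] M [-0.06, -0.08, 0.01] g 0.0237 pos [0.49, -0.2535, 0.3258]
```

View pics/v41.png

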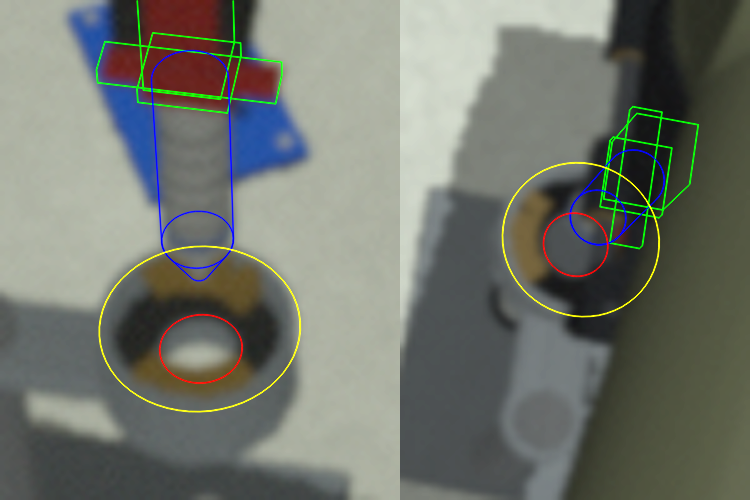

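Request:
{"op": "send_rows", "data": {"steps": [[[0,0.001,0.01],[0,0,0],0.01],[[0,0.001,0.02],[0,0,0],0.01],[[0,0.001,0.03],[0,0,0],0.01],[[0,0.001,0.04],[0,0,0],0.01],[[0,0.001,0.045],[0,0,0],0.01]]}}

```text
time_s: 29.25
tool_pos: [0.4882, -0.2555, 0.2776]
tool_rot: [-179.9, 0.2, -12.4]
force: [1.0, 0.8, -0.4]
grip_width: 0.0234
```

```bash
python3 f.py; python3 ring.py v42.png .4895 -.2545
```

```text
F in tool [ 0.8 -1.   0.4] M [-0.04  0.03  0.01]
```

View pics/v42.png

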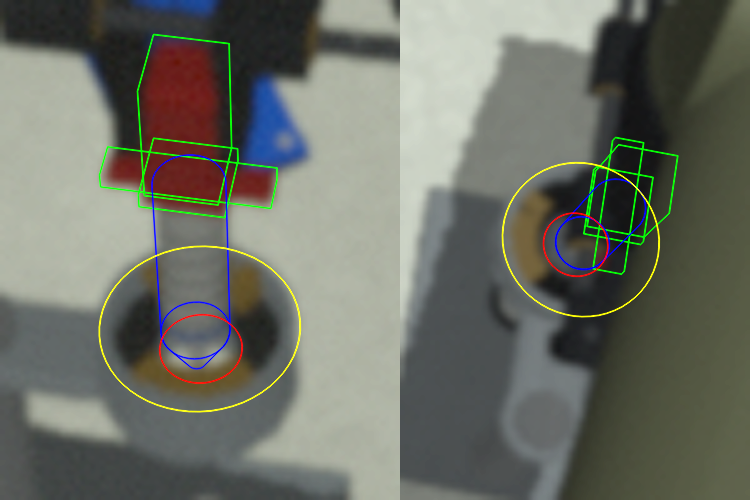

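Request:
{"op": "send_rows", "data": {"steps": [[[0,0,0.005],[0,0,0],0.01],[[0,0,0.01],[0,0,0],0.01],[[0,0,0.015],[0,0,0],0.01],[[0,0,0.02],[0,0,0],0.01],[[0,0,0.025],[0,0,0],0.01]]}}

```text
time_s: 29.77
tool_pos: [0.4892, -0.2558, 0.2547]
tool_rot: [180.0, 0.0, -12.4]
force: [0.0, 0.4, -0.2]
grip_width: 0.0235
```

```bash
python3 f.py;python3 go.py .4895 -.2545 .186 .977 -.215 0 0 0 -1
```

```text
F in tool [-0.1 -0.4  0.2] M [-0.04  0.09 -0.04]
shift [0.0, -0.0014, 0.0687] turn [0.0, 0.0001, -0.0003] | 0.069 0.0
t 29.77 q [53.0, 7.0, -30.0, 94.0, 4.0, 80.0, 9.0] F [0.0, 0.4, -0.2] M [-0.06, -0.08, 0.04] g 0.0235 pos [0.4892, -0.2558, 0.2547]
```

Request:
{"op": "send_rows", "data": {"steps": [[[0,-0.0007,0.008],[0,0,0],0.01],[[0,-0.0007,0.016],[0,0,0],0.01],[[0,-0.0007,0.024],[0,0,0],0.01],[[0,-0.0007,0.032],[0,0,0],0.01],[[0,-0.0007,0.038],[0,0,0],0.01]]}}

```text
time_s: 30.18
tool_pos: [0.4889, -0.255, 0.2157]
tool_rot: [-180.0, 0.1, -12.4]
force: [-0.3, -0.3, -0.9]
grip_width: 0.0238
```

```bash
python3 f.py; python3 ring.py v43.png .4895 -.2545;python3 go.py .4895 -.2545 .186 .977 -.215 0 0 0 -1
```

```text
F in tool [-0.2  0.3  0.9] M [-0.02  0.13 -0.01]
shift [0.0009, -0.0005, 0.0296] turn [-0.0009, 0.0025, -0.0004] | 0.03 0.2
t 30.28 q [52.0, 9.0, -30.0, 97.0, 4.0, 76.0, 9.0] F [0.6, -0.4, -0.4] M [0.04, -0.02, -0.05] g 0.0235 pos [0.4885, -0.2548, 0.2156]
```

View pics/v43.png

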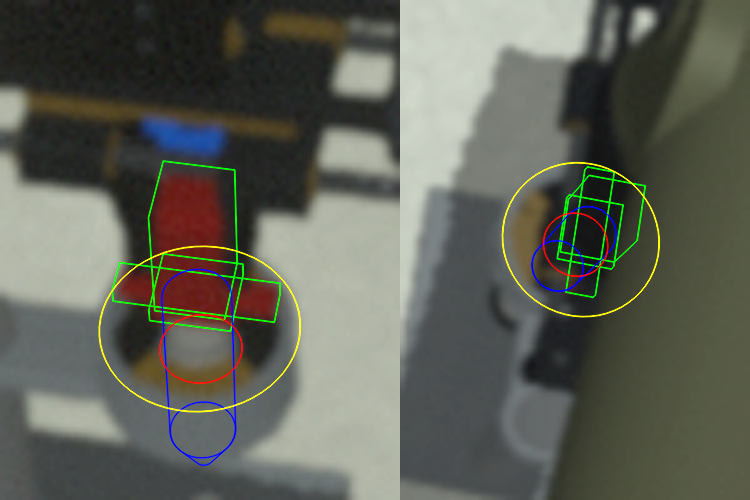

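Request:
{"op": "send_rows", "data": {"steps": [[[0.0005,0,0.005],[0,0,0],0.01],[[0.0005,0,0.01],[0,0,0],0.01],[[0.0005,0,0.015],[0,0,0],0.01],[[0.0005,0,0.019],[0,0,0],0.01],[[0.0005,0,0.022],[0,0,0],0.01]]}}

```text
time_s: 30.7
tool_pos: [0.4896, -0.2552, 0.1945]
tool_rot: [-180.0, 0.0, -12.4]
force: [-0.5, -0.2, -0.7]
grip_width: 0.0238
```

```bash
python3 f.py; python3 ring.py v44.png .4895 -.2545;python3 go.py .4895 -.2545 .186 .977 -.215 0 0 0 -1
```

```text
F in tool [-0.4  0.3  0.7] M [-0.05  0.09  0.01]
shift [-0.0, -0.0006, 0.0084] turn [-0.0004, 0.0012, -0.0004] | 0.008 0.1
t 30.8 q [52.0, 9.0, -30.0, 99.0, 5.0, 73.0, 8.0] F [-0.3, 0.1, -0.5] M [-0.01, -0.08, 0.03] g 0.0239 pos [0.4894, -0.2551, 0.1944]
```

View pics/v44.png

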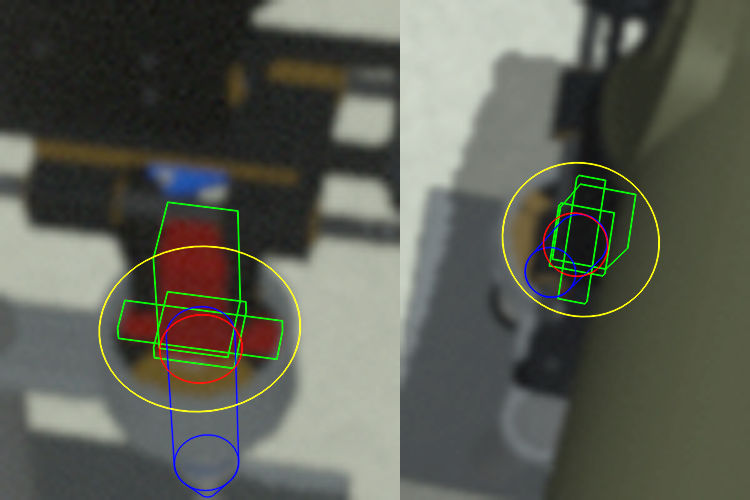

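Request:
{"op": "send_rows", "data": {"steps": [[[0,0,0.002],[0,0,0],0.01],[[0,0,0.004],[0,0,0],0.01],[[0,0,0.006],[0,0,0],0.01],[[0,0,0.008],[0,0,0],0.01],[[0,0,0.009],[0,0,0],0.01]]}}

```text
time_s: 31.22
tool_pos: [0.49, -0.2554, 0.1877]
tool_rot: [180.0, -0.0, -12.4]
force: [-3.8, 0.6, 11.8]
grip_width: 0.0238
```

```bash
python3 f.py;python3 go.py .4895 -.2545 .186 .977 -.215 0 0 0 -1
```

```text
F in tool [ -3.9   0.3 -11.8] M [ 0.24 -0.94  0.01]
shift [-0.0006, -0.0008, 0.0017] turn [0.0008, -0.0004, -0.0005] | 0.002 0.1
t 31.22 q [52.0, 10.0, -30.0, 99.0, 5.0, 73.0, 8.0] F [-3.8, 0.6, 11.8] M [0.43, 0.87, -0.01] g 0.0238 pos [0.49, -0.2554, 0.1877]
```

Request:
{"op": "send_rows", "data": {"steps": [[[-0.0007,0,0],[0,0,0],0.01],[[-0.0015,0,0.0],[0,0,0],0.01],[[-0.0015,0,0.001],[0,0,0],0.01],[[-0.0015,0,0.001],[0,0,0],0.01],[[-0.0015,0,0.001],[0,0,0],0.01]]}}

```text
time_s: 31.63
tool_pos: [0.4899, -0.2554, 0.1879]
tool_rot: [179.9, -0.2, -12.4]
force: [-0.5, 0.7, 10.8]
grip_width: 0.0238
```

```bash
python3 f.py;python3 go.py .4895 -.2545 .186 .977 -.215 0 0 0 -1;python3 ring.py v45.png .4895 -.2545
```

```text
F in tool [ -0.6  -0.6 -10.8] M [ 0.2  -0.33  0.  ]
shift [-0.0006, -0.0008, 0.0019] turn [0.0014, -0.004, -0.0003] | 0.002 0.2
t 31.63 q [52.0, 9.0, -30.0, 99.0, 5.0, 72.0, 8.0] F [-0.5, 0.7, 10.8] M [0.27, 0.28, 0.0] g 0.0238 pos [0.4899, -0.2554, 0.1879]
```

View pics/v45.png

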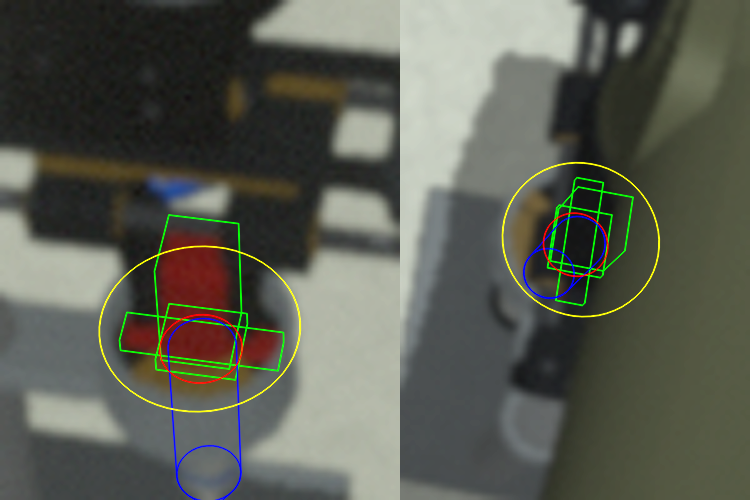

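Request:
{"op": "send_rows", "data": {"steps": [[[0,0,0],[0,0,0],0.005],[[0,0,0.0],[0,0,0.05],0.005],[[0,0,0.0003],[0,0,0.12],0.005],[[0,0,0.0006],[0,0,0.2],0.005],[[0,0,0.001],[0,0,0.28],0.005]], "grip_force": 60}}

```text
time_s: 32.15
tool_pos: [0.4892, -0.2549, 0.1872]
tool_rot: [180.0, -0.1, -28.7]
force: [-5.0, 3.3, 14.6]
grip_width: 0.0238
```

```bash
python3 f.py;python3 go.py .4895 -.2545 .186 .977 -.215 0 0 0 -1;python3 ring.py v46.png .4895 -.2545
```

```text
F in tool [ -5.9  -0.5 -14.7] M [ 0.12 -1.32 -0.25]
shift [0.0001, -0.0006, 0.0012] turn [0.0009, -0.0023, -0.2836] | 0.001 16.2
t 32.15 q [51.0, 9.0, -29.0, 99.0, 5.0, 72.0, -8.0] F [-5.0, 3.3, 14.6] M [0.74, 1.1, 0.25] g 0.0238 pos [0.4892, -0.2549, 0.1872]
```

View pics/v46.png

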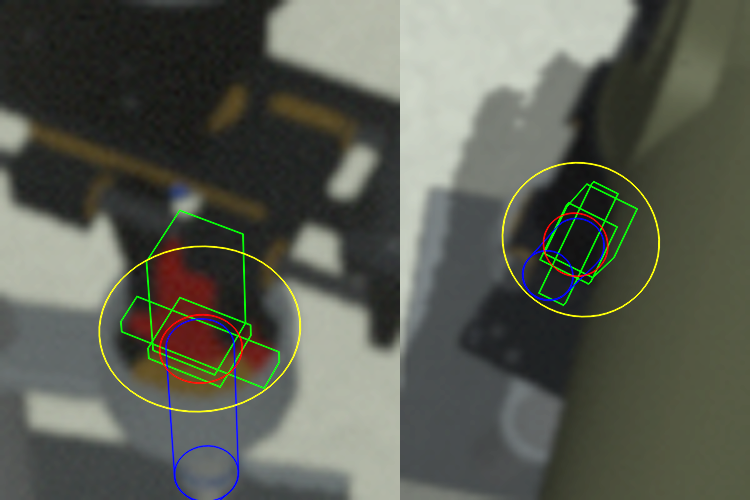

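Request:
{"op": "send_rows", "data": {"steps": [[[-0.001,0,0],[0,0,0.05],0.005],[[-0.0015,0,0.0005],[0,0,0.13],0.005],[[-0.0015,0,0.001],[0,0,0.22],0.005],[[-0.0015,0,0.0013],[0,0,0.31],0.005],[[-0.0015,0,0.0015],[0,0,0.4],0.005]]}}

```text
time_s: 32.67
tool_pos: [0.4877, -0.2536, 0.1863]
tool_rot: [-180.0, -0.1, -51.6]
force: [-6.2, 4.9, 17.9]
grip_width: 0.0238
```

```bash
python3 f.py;python3 go.py .4895 -.2545 .186 -.215 -.977 0 0 0 -1
```

```text
F in tool [ -7.6   1.8 -17.9] M [-0.48 -1.8  -0.27]
shift [0.0018, -0.0009, 0.0003] turn [-0.001, -0.0013, 0.8872] | 0.002 50.8
t 32.67 q [49.0, 9.0, -27.0, 100.0, 4.0, 72.0, -30.0] F [-6.2, 4.9, 17.9] M [1.11, 1.5, 0.27] g 0.0238 pos [0.4877, -0.2536, 0.1863]
```

Request:
{"op": "send_rows", "data": {"steps": [[[-0.001,0,0],[0,0,0.06],0.005],[[-0.002,0,0.0],[0,0,0.15],0.005],[[-0.002,0,0.0003],[0,0,0.25],0.005],[[-0.002,0,0.0005],[0,0,0.34],0.005],[[-0.002,0,0.0005],[0,0,0.43],0.005]]}}

```text
time_s: 33.08
tool_pos: [0.4866, -0.2519, 0.1861]
tool_rot: [-179.9, -0.1, -76.2]
force: [-6.5, 4.4, 17.9]
grip_width: 0.0239
```

```bash
python3 f.py;python3 go.py .4895 -.2545 .186 -.215 -.977 0 0 0 -1;python3 ring.py v47.png .4895 -.2545
```

```text
F in tool [ -5.8   5.3 -18. ] M [-1.23 -1.54 -0.26]
shift [0.0032, -0.0022, 0.0001] turn [-0.0017, -0.0011, 0.4573] | 0.004 26.2
t 33.08 q [48.0, 9.0, -25.0, 100.0, 4.0, 72.0, -55.0] F [-6.5, 4.4, 17.9] M [1.2, 1.56, 0.26] g 0.0239 pos [0.4866, -0.2519, 0.1861]
```

View pics/v47.png

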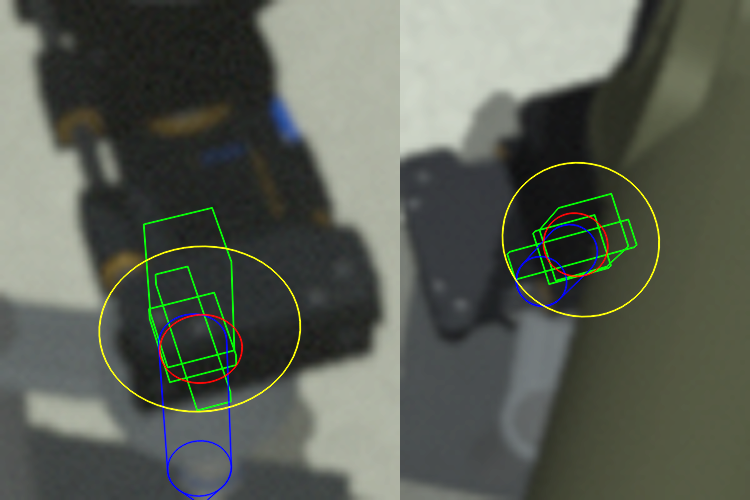

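Request:
{"op": "send_rows", "data": {"steps": [[[-0.0015,0.0005,0],[0,0,0.06],0.005],[[-0.0025,0.001,0.0],[0,0,0.15],0.005],[[-0.0033,0.001,0.0],[0,0,0.24],0.005],[[-0.004,0.001,0.0],[0,0,0.33],0.005],[[-0.004,0.001,0.0],[0,0,0.4],0.005]]}}

```text
time_s: 33.6
tool_pos: [0.4857, -0.25, 0.1863]
tool_rot: [-179.7, -0.2, -99.2]
force: [-2.8, 1.9, 17.8]
grip_width: 0.0238
```

```bash
python3 f.py;python3 go.py .4861 -.2494 .186 -.215 -.977 0 0 0 -1
```

```text
F in tool [ -1.4   3.  -17.8] M [-1.1  -0.41 -0.37]
shift [-0.0006, -0.0003, 0.0003] turn [-0.0053, -0.0028, 0.0569] | 0.001 3.3
t 33.6 q [46.0, 8.0, -23.0, 100.0, 3.0, 72.0, -77.0] F [-2.8, 1.9, 17.8] M [0.57, 1.02, 0.36] g 0.0238 pos [0.4857, -0.25, 0.1863]
```

Request:
{"op": "send_rows", "data": {"steps": [[[0,0.0,0],[0,0,0.04],0.005],[[0,0.0,0.0],[0,0,0.08],0.005],[[0,0.0,0.0],[0,0,0.11],0.005],[[0,0.0,0.0],[0,0,0.14],0.005],[[0,0.0,0.0],[0,0,0.14],0.005]]}}

```text
time_s: 34.02
tool_pos: [0.4843, -0.2483, 0.1862]
tool_rot: [-179.9, -0.1, -106.9]
force: [-7.3, 4.1, 19.5]
grip_width: 0.0236
```

```bash
python3 f.py;python3 go.py .4861 -.2494 .186 -.215 -.977 0 0 0 -1
```

```text
F in tool [ -1.8   8.2 -19.5] M [-2.03 -0.56 -0.71]
shift [0.0006, -0.002, 0.0002] turn [-0.0012, -0.0012, -0.078] | 0.002 4.5
t 34.02 q [45.0, 8.0, -23.0, 101.0, 3.0, 72.0, -85.0] F [-7.3, 4.1, 19.5] M [1.13, 1.78, 0.71] g 0.0236 pos [0.4843, -0.2483, 0.1862]
```

Request:
{"op": "send_rows", "data": {"steps": [[[0,0.001,0],[0,0,0.0],0.005],[[0,0.0015,0.0],[0,0,0.03],0.005],[[0,0.0015,0.0],[0,0,0.06],0.005],[[0,0.0015,0.0],[0,0,0.08],0.005],[[0,0.0015,0.0],[0,0,0.08],0.005]]}}

```text
time_s: 34.43
tool_pos: [0.4845, -0.2481, 0.1863]
tool_rot: [-179.7, -0.1, -111.3]
force: [-4.2, 3.0, 15.4]
grip_width: 0.0237
```

```bash
python3 f.py;python3 go.py .4861 -.2494 .186 -.215 -.977 0 0 0 -1;python3 ring.py v48.png .4895 -.2545
```

```text
F in tool [ -1.2   4.9 -15.4] M [-0.95 -0.35 -1.27]
shift [0.0007, -0.0019, 0.0003] turn [-0.005, -0.0015, -0.1554] | 0.002 8.9
t 34.43 q [45.0, 8.0, -23.0, 101.0, 3.0, 72.0, -90.0] F [-4.2, 3.0, 15.4] M [0.66, 0.76, 1.27] g 0.0237 pos [0.4845, -0.2481, 0.1863]
```

View pics/v48.png

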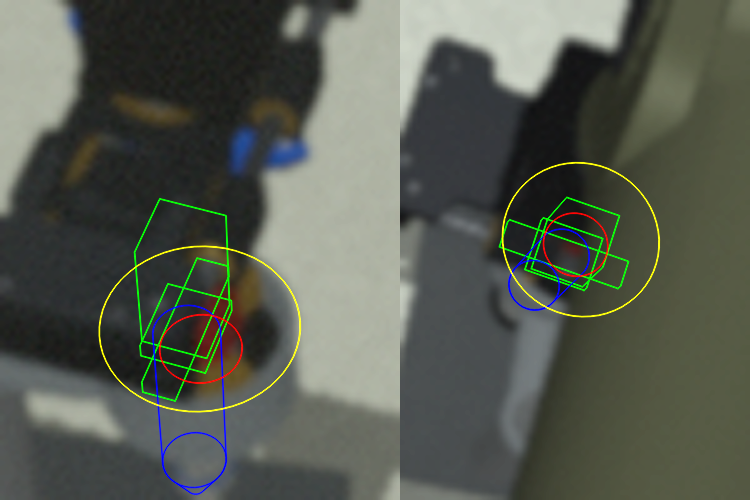

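Request:
{"op": "send_rows", "data": {"steps": [[[0,0.0,0],[0,0,-0.03],0.005],[[0,0.0,-0.001],[0,0,-0.05],0.005],[[0,0.0,-0.001],[0,0,-0.05],0.005],[[0,0.0,-0.001],[0,0,-0.05],0.03],[[0,0.0,-0.001],[0,0,-0.05],0.04]]}}

```text
time_s: 34.95
tool_pos: [0.483, -0.2486, 0.184]
tool_rot: [-179.9, -0.0, -108.7]
force: [-0.3, 0.1, 0.6]
grip_width: 0.0302
```

Request:
{"op": "send_rows", "data": {"steps": [[[0,0.0,0],[0,0,0],0.045],[[0,0.0,0],[0,0,0],0.05],[[0,0.0,0],[0,0,0],0.055],[[0,0.0,0],[0,0,0],0.06],[[0,0.0,0],[0,0,0],0.06]]}}

```text
time_s: 35.37
tool_pos: [0.4822, -0.2486, 0.1828]
tool_rot: [180.0, 0.0, -108.7]
force: [-0.2, 0.4, -0.5]
grip_width: 0.0573
```

Request:
{"op": "send_rows", "data": {"steps": [[[0,0.0,0],[0,0,0],0.06],[[0,0.0,-0.01],[0,0,0],0.06],[[0,0.0,-0.03],[0,0,0],0.06],[[0,0.0,-0.06],[0,0,0],0.06],[[0,0.0,-0.09],[0,0,0],0.06]]}}

```text
time_s: 35.78
tool_pos: [0.4819, -0.2483, 0.2743]
tool_rot: [179.9, 0.0, -108.7]
force: [0.3, -0.8, -0.3]
grip_width: 0.0602
```

Request:
{"op": "send_rows", "data": {"steps": [[[-0.01,0.005,-0.03],[0,0,0],0.06],[[-0.04,0.02,-0.05],[0,0,0],0.06],[[-0.075,0.038,-0.055],[0,0,0],0.06],[[-0.11,0.056,-0.055],[0,0,0],0.06],[[-0.145,0.074,-0.055],[0,0,0],0.06]]}}

```text
time_s: 36.2
tool_pos: [0.4588, -0.0858, 0.3298]
tool_rot: [-179.9, -0.0, -108.7]
force: [1.4, 1.3, -0.6]
grip_width: 0.0599
```

Request:
{"op": "send_rows", "data": {"steps": [[[-0.02,0.01,0],[0,0,0],0.06],[[-0.05,0.024,0],[0,0,0],0.06],[[-0.085,0.04,0],[0,0,0],0.06],[[-0.12,0.056,0],[0,0,0],0.06],[[-0.14,0.065,0],[0,0,0],0.06]]}}

```text
time_s: 36.62
tool_pos: [0.4411, 0.071, 0.3294]
tool_rot: [-179.9, 0.1, -108.4]
force: [-0.0, 0.2, 0.4]
grip_width: 0.0601
```

Run:
```python
from h import *
print(env.get_obs()["tool_pos"],env.get_obs()["time_s"])
c=env.read_camera("side");t=env.read_camera("top")
crop(c,235,295,90,110,4.4,"a.png");crop(t,385,225,90,110,4.4,"b.png")
cv2.imwrite("pics/v49.png",cv2.convertScaleAbs(np.hstack([cv2.imread("pics/a.png"),cv2.imread("pics/b.png")]),alpha=1.5))
cv2.imwrite("pics/v50.png",np.hstack([cv2.resize(x["pixels"][:,:,::-1],(400,300)) for x in(c,t)]))
```

```text
[0.44112805 0.07099912 0.32938649] 36.6167
```

View pics/v49.png

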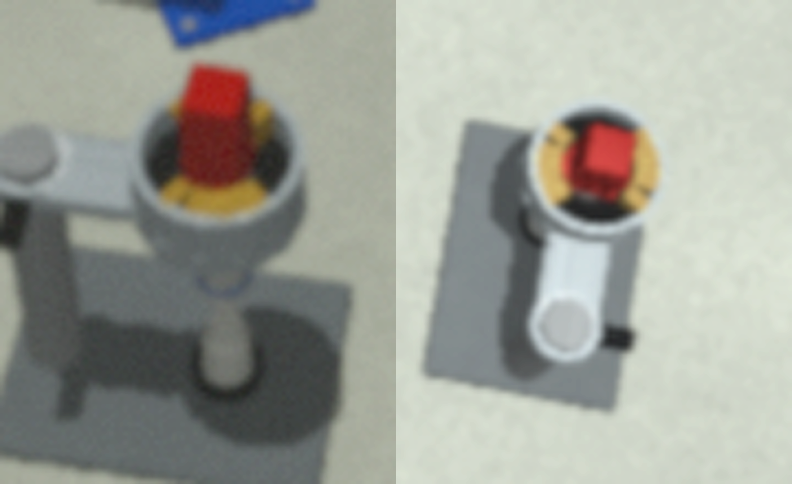

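View pics/v50.png

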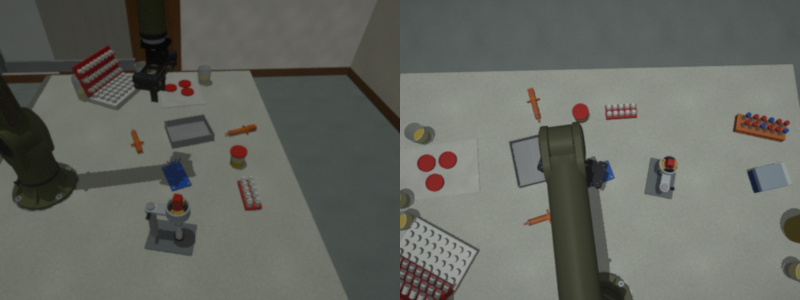

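Run:
```python
from sil import *
t=env.read_camera("top");c=env.read_camera("side")
# overlay: head predicted at stand pose, several yaws, pick best by fit (x,y,yaw) in both cams
wt=(412,240,40,40); ws=(265,300,40,50)
def red(cc,w):
    im=cc["pixels"][w[1]:w[1]+w[3],w[0]:w[0]+w[2]].astype(float); r=im[...,0]/(im.sum(2)+1); return np.clip((r-.45)/(.25),0,1)
Tt,Ts=red(t,wt),red(c,ws)
H=[boxp((-.012,.012),(-.012,.012),(.02,.056))]
top=[boxp((-.012,.012),(-.012,.012),(.0559,.056))]
for bt,bs in(((-1.8,.3),(.2,-.8)),((0,0),(0,0))):
  t2=dict(t);t2["cx"]+=bt[0];t2["cy"]+=bt[1];c2=dict(c);c2["cx"]+=bs[0];c2["cy"]+=bs[1]
  def cost(x):
    M=R.from_euler('z',x[2]).as_matrix(); o=np.array([x[0],x[1],.1572+x[3]])
    return ((hullmask(t2,[P@M.T+o for P in H],*wt)-Tt)**2).sum()+((hullmask(c2,[P@M.T+o for P in H],*ws)-Ts)**2).sum()
  best=min((minimize(cost,[.4895,-.2545,np.radians(y),0],method="Nelder-Mead",options=dict(initial_simplex=np.array([[.4895,-.2545,np.radians(y),0],[.493,-.2545,np.radians(y),0],[.4895,-.251,np.radians(y),0],[.4895,-.2545,np.radians(y+8),0],[.4895,-.2545,np.radians(y),.003]]))) for y in(-35,-20,-10,5,20)),key=lambda q:q.fun)
  print(best.fun.round(1),best.x[:2].round(4),"yaw mod90",np.degrees(best.x[2]).round(1),"dz",best.x[3].round(4))
im=[cv2.resize(x,None,fx=10,fy=10,interpolation=cv2.INTER_CUBIC) for x in(t["pixels"][238:288,410:450,::-1],c["pixels"][300:350,265:305,::-1])]
cv2.imwrite("pics/v51.png",cv2.convertScaleAbs(np.hstack(im),alpha=1.4))
```

```text
64.2 [ 0.4887 -0.2524] yaw mod90 -2.1 dz -0.0058
62.5 [ 0.489  -0.2486] yaw mod90 -1.4 dz -0.0087
```

View pics/v51.png

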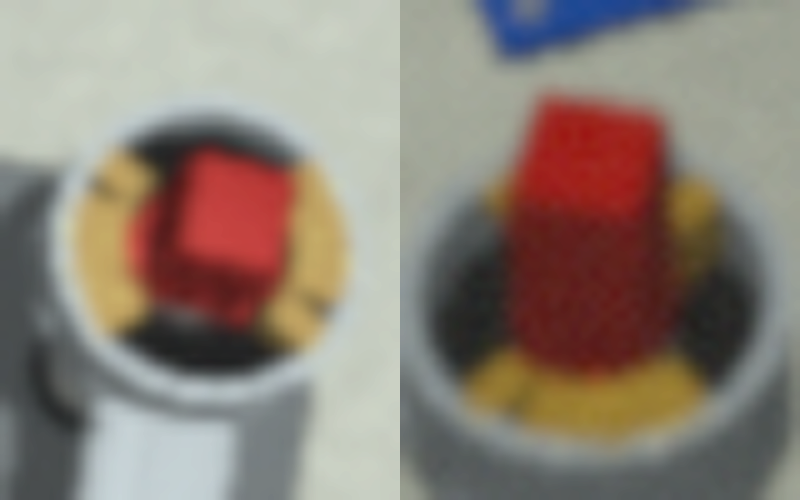

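The crops show the red head upright in the ring at top pixel (433,259). Its edges slope about 11° in the image, in line with the stand axes at about 10–11°. The ears are under the brass lugs, and the vial is in its nest at side pixel (286,372). The cup and rack are where they were, and the arm is clear, so I'm handing in.

Run:
```python
from cell import env
o=env.get_obs(); print(o["time_s"],o["force"].round(1)); print(env.sign_off())
```

```text
36.8167 [ 0.3 -0.6 -0.6]
the job is handed in; nothing more can be done
None
```

The syringe is in the stand's bayonet ring, turned clockwise to the stops, released and left locked. I handed the job in at 36.8 s of the 72 s allowed.

**What I did**
- **Tray:** My first grip closed late and held the barrel only by the fingertips. I set the syringe back in the tray and gripped it deeper.
- **Rest:** On first release the flange was not down on the upper fork; it sat about 10 mm high and too steep. I took the head in line and slid the syringe down until the flange met the fork at about 11 N, then let go again.
- **Stand:** I took it again by the head and lowered it nozzle down into the ring with almost no side force. I pressed the seat to about 11 N and turned clockwise until the torque rose to 1.27 N m at the stop. I then eased back about 3° and opened the fingers.

**Last checks**
- The head stands upright in the ring with its edges within about 3° of the stand's axes.
- The tool dropped about 1.6 mm during the turn, which fits the seat being at its locked depth.
- The vial, cup and rack look undisturbed in the pictures. The wrist force read near zero, and the arm was clear when I handed in.

**Not confirmed**
- **Ears at the stops:** The ears are hidden under the lugs, so their contact with the stops rests on the torque and the head angle, not on sight.
- **Camera agreement:** The two cameras differed by 2–4 mm. An automatic head-only fit gave a yaw of about -2°, against about -11° read by eye from the head's edges. I trusted the edges and the robot's own angle.
- **Tilt in the rest:** The syringe's tilt in the rest came out between 48° and 51°, against a nominal 45°.

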